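# Check a chair rail in the clamp nest

## Robot

A 6-joint arm with a two-finger parallel gripper is mounted at the origin on the work surface. World frame = base frame: x ahead of the robot, y to its left, z up, the work surface at z = 0. Lengths are in mm, angles in rad, forces in N, time in s.
With the tool pointing down it reaches from about 275 to 750 mm from the base axis. Payload 10.2 kg.
Tool frame: the origin (TCP) lies at the very end of the fingers, on their centre line; the grasp point (between the pads) lies 19 mm behind it; z points along the fingers, y is the direction in which the jaws open and shut (so a half turn about z gives the same grasp; the last joint's range is limited). The gripper opens to 85 mm and grips with 20 to 120 N. Pads are 22 mm wide; open, the fingers measure 114 mm over their backs; the gripper's body (76 mm by 85 mm) begins 54 mm behind the grasp point. The pads swing forward as they close: fully open they stand 13 mm farther back than shut.
Start: joints at [0.884, 0.313, 1.498, -0, 1.331, -0.223], TCP at [234.872, 469.538, 206.794] pointing down, gripper open.
Joint ranges: [-2.94, 2.94], [-0.97, 2.17], [0.19, 2.56], [-1.23, 4.37], [0.02, 3.11], [-2.88, 2.88]. Speed limits (rad/s): [2.39, 2.39, 3.01, 3.14, 3.14, 3.14].

## Interface

Orientations are given as [roll, pitch, yaw] about the fixed x, y, z axes, in that order (R = Rz(yaw) Ry(pitch) Rx(roll)).
In Python, from rig import bot gives the robot as it stands.
- The arm moves only by the shell command python3 -m jog 'ROWS'. ROWS is JSON, a list of rows, each an object with "grip": the finger opening in m, from 0 to 0.0854; "dp": the shift along the tool's x, y, z in m, a list of three; "rot": the turn, a rotation vector about the tool's x, y, z in rad, a list of three. In form: [{"grip": grip, "dp": [x, y, z], "rot": [ax, ay, az]}, ...]. A call has 1 to 12 rows; each row shifts and turns the pose as measured when the row begins, along the tool's axes as they then stand; what a row does not reach is not made up. A row lasts 1/12 s, in which the tool goes at most 41.7 mm and 7.16 degrees, less where a joint would pass 70% of its speed; a pose out of reach is approached as far as the arm can. A call is refused whole if a number of a shift passes 0.0417 or a number of a turn 0.125, either way. A call with a gripper value outside its range is refused whole. The fingers move at their own pace and stop on an object; the grip force is fixed at half the most. Time passes only in rows, so rows that do not move let the fingers close. It gives the time, the measured TCP pose, the force and the opening at its end, in the units of the state.
- bot.state(): the state, without advancing time (a new reading comes with each control period).
- bot.capture(name): name is "side" or "top"; returns the picture (384x512x3 uint8, red, green, blue); there is no depth.
- bot.camera_info(name): a dict with "vfov" (degrees; the focal length in pixels is half the picture's height over the tangent of half this angle, whatever the lens; pixels are square), "cx", "cy" (the principal point, pixels), "D" ([k1, k2, p1, p2, k3] as OpenCV has them; the pictures are not rectified), "world_to_cam" (4x4, takes a point from world to camera coordinates). Camera axes: x right, y down, z forward; pixel columns grow to the right and rows downward; lengths in mm; the calibration is good to about 2 mm. A picture is of the moment at which its call begins. camera_info takes no time and is no camera call.
- bot.hand_in(): hands the job in, once; it reports no verdict.
The state is a dict: "time_s": time; "joint_positions": joint angles; "joint_vel": joint speeds; "effort": joint torques, N m; "position": TCP position; "ee_rot": TCP orientation; "contact_force": force on the tool from outside, world axes, zero at the start; "torque": the same for the moment, N m; "grip_width": opening from 0.0 (shut) to 1.0 (fully open).
Only numpy, scipy, OpenCV 4.12 (cv2) and the standard library are available. Lean on these libraries where they do the work, as an engineer would, in place of code of your own. Each camera call takes 0.05 s, during which the arm holds its last target.

## Task

Check the tenoned wooden rail in the sloping check nest: lay it flat in the nest with its tenon towards the dial gauge, its side against the ledge and its plain end against the end stop, let go, then swing the toggle clamp over centre onto it and take your hand off for a good second so that the clamp alone holds the rail. Then swing the clamp fully back open and lay the rail flat in the empty wooden tray, with everything released. Do not drop the rail, and leave the other things on the bench where they are.

Things in the scene. Friction and masses are not known exactly. Their poses are not given: they have to be found in the camera images.
- rail_center (a point): Centre of the loose rail to check (pale wood, 0.08 to 0.15 kg): body 125 x 36 x 26 mm (x, y, z), stub tenon 20 x 22 x 12 mm on its +x end only. The point is the centre of the 125 mm body, 13 mm above its underside; z up. Starts flat on the bench left or right of the jig, a plain offcut about 85 mm off on its +y side. Grasp it across its 36 mm width.
- rail_tenon (a point): Middle of the end face of the rail's tenon, 82.5 mm along x from rail_center; axes as the rail's.
- nest: Sloping nest of the fixed plywood jig. Origin: on the bed surface, 62 mm above the bench, at the middle of the place for the rail's 125 mm body. z: the bed's normal, leaning 30 degrees from vertical towards the jig's front (robot side); x: up the slope to the clamp; y: along the rail's place, to the dial gauge. Rail home: centre at (0, 0, 13) mm, tenon to +y. Bed: x -40 to 185, y -90 to 115 mm.
- nest_ledge (a point): Middle of the steel ledge on the low side of the nest, 16 mm high, its face at x = -19.5 mm in the nest's frame; it is split into two blocks (|y| 34 to 60 mm), which leaves the middle 68 mm free for a finger. No fence on the upper side. Axes as the nest's.
- nest_stop (a point): Middle of the face of the steel end stop, at y = -64.5 mm in the nest's frame, 16 mm high; the rail's plain end goes against it. At the other end the dial gauge stands at y = 88 to 106 mm, up to 59 mm above the bed. Axes as the nest's.
- clamp_pivot (a point): Pivot of the clamp handle, fixed on the jig at (115, 0, 74) mm in the nest's frame; the handle swings about the nest's y axis. The 100 mm clamp arm and its spindle, on a pivot close by at (100, 0, 45) mm, follow the handle by the linkage. Axes as the nest's.
- handle_bar (a point): Middle of the black T-bar at the end of the clamp's handle: a round bar 18 mm thick, 130 mm long along the nest's y, on a straight 13 mm stem that runs to clamp_pivot, 105 mm away. Pinch it beside the stem, 35 mm to either side of this point, the fingers closing along the nest's x; it turns freely between the fingers as the handle swings.
- clamp_handle (a joint): Handle angle a, rad: the handle stands 15 degrees + a above the nest's +x, in its x-z plane. 0: fully open, lying back up the slope, the arm standing 20 degrees back from the bed's normal. Grows towards the rail: sprung foot meets the rail near 1.1, dead centre 1.45, stop 1.60, where it stays by itself, pressing with 5 to 8 N. 1 to 5 N at the bar either way. Starts open; it stays open by itself.
- clamp_pad: Spindle of the clamp arm with its rubber foot (22 mm across), which presses on the middle of the rail's upper face when clamped. Origin: where it crosses the arm's end.
- tray: Empty dark wooden tray, fixed, 212 x 122 mm outside (x, y), walls 6 mm thick and 34 mm high, floor 5 to 6 mm thick; origin at the centre of its underside. It stands on the other side of the jig from the rail.
- offcut: plain rectangular wooden offcut with no tenon, 100 x 40 x 30 mm (x, y, z), near the rail; origin at the centre of its underside; a bystander
- glue_bottle: upright white bottle, 60 mm across, 170 mm tall; origin at the centre of its foot; a bystander
- tin: upright bare metal tin, 84 mm across, 100 mm tall; origin at the centre of its foot; a bystander
- screw_jar: upright amber jar, 68 mm across, 90 mm tall; origin at the centre of its foot; a bystander
- sanding_block: cork sanding block, 110 x 65 x 35 mm (x, y, z); origin at the centre of its underside; a bystander
- tape: steel tape measure in a grey case lying flat near the robot, 70 x 66 x 36 mm (x, y, z); origin at the centre of its underside; a bystander
There are look-alikes about, which are no part of the job. Leave any turquoise look-alike of the part that bears rail_center alone. Of the things shaped like the tray, the wooden one is meant.

How it is judged:
By the outcome, as a careful person would: the job done as asked, in the order asked, and still so for the second after the job is handed in, with the robot touching nothing.
It also fails if it takes over 72 s, if anything falls off the work surface, if the arm or the gripper's body presses on something with over 40 N, if the wrist force passes 120 N, or if a joint passes its speed limit or range.

## Working session

There is one attempt and no reset: what is moved stays moved. The work goes in short steps, Python scripts to look and compute and a shell command to move; the robot and the scene stay as the last step left them, time stands still between calls to the robot, and variables do not carry over. Pictures are saved under pics/ and viewed, and the job is handed in when it is done.

```bash
ls; mkdir -p pics; python3 - <<'E'
from rig import bot
import cv2
print(bot.state())
for n in("side","top"):
    im=bot.capture(n); cv2.imwrite(f"pics/{n}0.png",cv2.resize(im[:,:,::-1],(800,600),interpolation=cv2.INTER_CUBIC))
    cv2.imwrite(f"pics/{n}0raw.png",im[:,:,::-1])
    print(bot.camera_info(n))
E
```

```text
pics
{'time_s': 0.0, 'joint_positions': array([ 8.83633764e-01,  3.13449144e-01,  1.49842057e+00, -1.99922824e-05,
        1.33097009e+00, -2.23400798e-01]), 'joint_vel': array([-0.0010856 ,  0.00046038, -0.00117741, -0.00039725, -0.00051027,
        0.00010588]), 'effort': array([ 1.60817071e-04, -4.12271583e+01, -2.59741008e+01, -2.17589582e-04,
        4.08734384e-03, -2.65827322e-05]), 'position': array([234.67854196, 469.32189364, 206.24173869]), 'ee_rot': array([-3.14037219e+00, -2.57371262e-04,  2.67783549e+00]), 'contact_force': array([-0.02512831,  0.21638006, -0.42262452]), 'torque': array([-0.00462491, -0.07266437,  0.032744  ]), 'grip_width': 0.9962549822000127}
{'vfov': 50.399370545784386, 'cx': 262.8807613085675, 'cy': 194.90709865933468, 'D': array([-0.13699566,  0.        ,  0.        ,  0.        ,  0.        ]), 'world_to_cam': array([[-9.42829104e-01, -3.33247540e-01,  4.39972834e-03,
         4.38478683e+02],
       [-2.33785065e-01,  6.51904470e-01, -7.21363366e-01,
         1.92768329e+02],
       [ 2.37524364e-01, -6.81150967e-01, -6.92542805e-01,
         1.46379222e+03],
       [ 0.00000000e+00,  0.00000000e+00,  0.00000000e+00,
         1.00000000e+00]])}
{'vfov': 53.402828827562494, 'cx': 255.0139229483741, 'cy': 191.3035725531968, 'D': array([-0.10440118,  0.        ,  0.        ,  0.        ,  0.        ]), 'world_to_cam': array([[ 2.61389828e-02, -9.99587035e-01,  1.19379235e-02,
         3.89593530e+01],
       [-9.86592253e-01, -2.77199802e-02, -1.60833236e-01,
         4.74111366e+02],
       [ 1.61097736e-01, -7.57384561e-03, -9.86909396e-01,
         1.46531342e+03],
       [ 0.00000000e+00,  0.00000000e+00,  0.00000000e+00,
         1.00000000e+00]])}
```

View pics/top0.png

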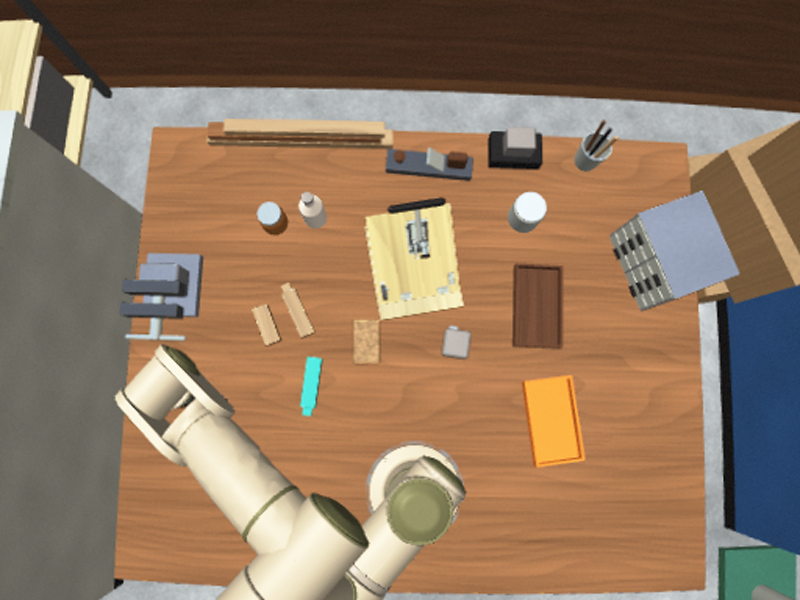

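View pics/side0.png

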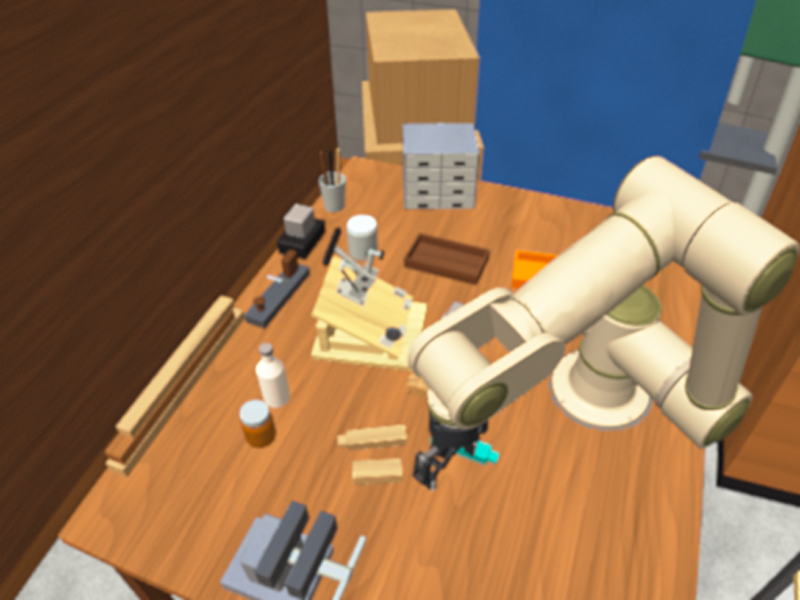

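```bash
cat > h.py <<'E'
import numpy as np, cv2
from scipy.spatial.transform import Rotation as R
from rig import bot
def K(n):
    i=bot.camera_info(n); f=192/np.tan(np.radians(i['vfov']/2))
    return np.array([[f,0,i['cx']],[0,f,i['cy']],[0,0,1]]),np.array(i['D']),np.array(i['world_to_cam'])
def proj(n,P):
    k,D,T=K(n); P=np.asarray(P,float).reshape(-1,3)
    return cv2.projectPoints(P,cv2.Rodrigues(T[:3,:3])[0],T[:3,3],k,D)[0].reshape(-1,2)
def onz(n,uv,z):
    k,D,T=K(n); u=cv2.undistortPoints(np.asarray(uv,float).reshape(-1,1,2),k,D).reshape(-1,2)
    d=np.c_[u,np.ones(len(u))]@T[:3,:3]; c=-T[:3,:3].T@T[:3,3]
    s=(np.asarray(z)-c[2])/d[:,2]; return c+d*s[:,None]
def crop(n,name,x0,y0,x1,y1,s,im=None,pts=None):
    im=bot.capture(n) if im is None else im
    c=cv2.resize(im[y0:y1,x0:x1,::-1],None,fx=s,fy=s,interpolation=cv2.INTER_CUBIC)
    if pts is not None:
        for p in pts: cv2.circle(c,(int((p[0]+.5-x0)*s),int((p[1]+.5-y0)*s)),2,(0,0,255),-1)
    cv2.imwrite(name,c)
E
python3 - <<'E'
from h import *
t=cv2.imread('pics/top0raw.png')[:,:,::-1]; s=cv2.imread('pics/side0raw.png')[:,:,::-1]
crop('top','pics/t_jig.png',225,120,305,210,6.6,t)
crop('top','pics/t_rail.png',150,170,210,230,9,t)
crop('side','pics/s_jig.png',190,150,280,240,6.6,s)
crop('side','pics/s_rail.png',205,260,275,320,9,s)
E
```

```text
(no output)
```

View pics/t_jig.png

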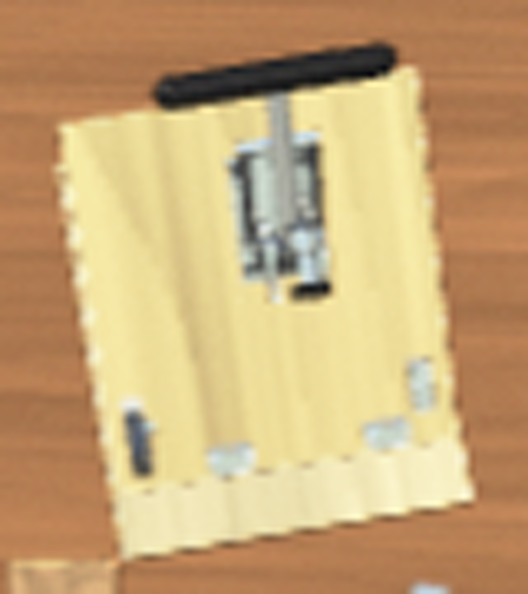

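View pics/t_rail.png

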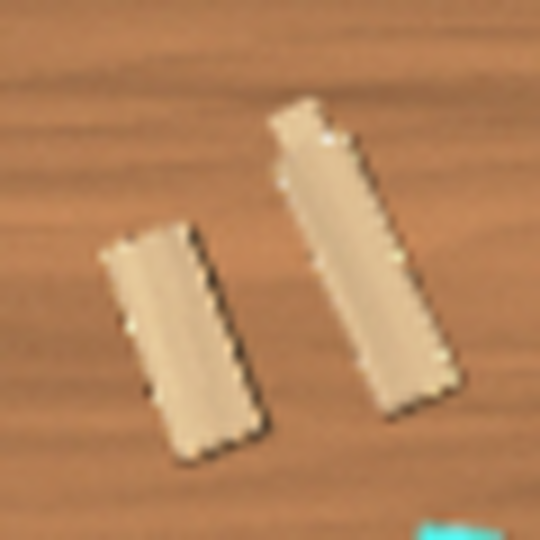

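View pics/s_jig.png

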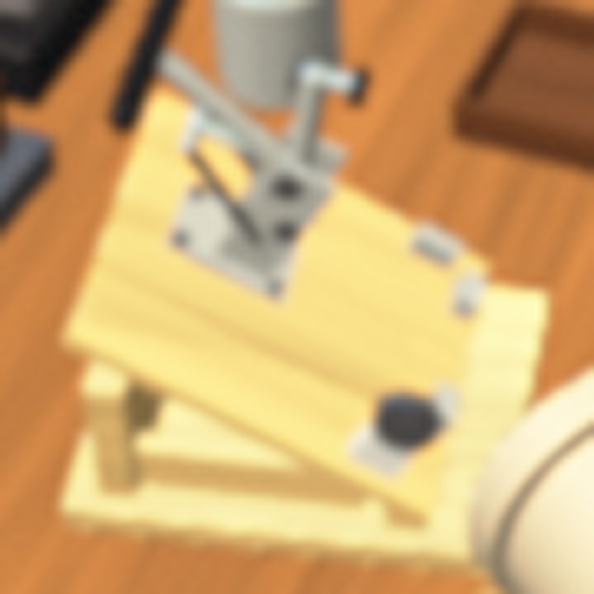

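View pics/s_rail.png

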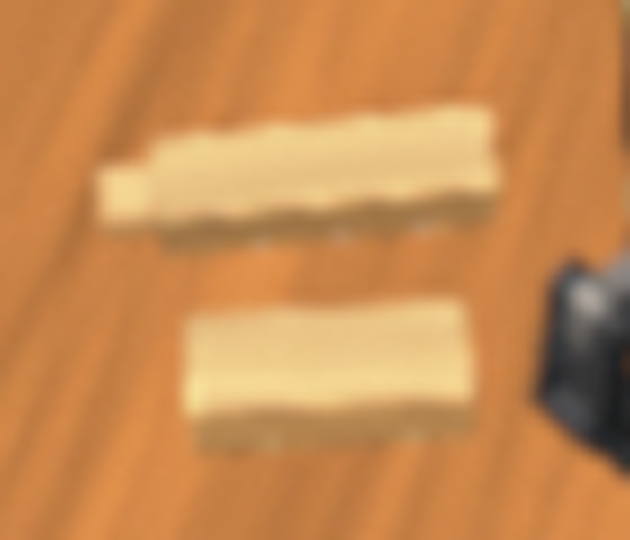

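```bash
python3 - <<'E'
from h import *
t=cv2.imread('pics/top0raw.png')[:,:,::-1]; s=cv2.imread('pics/side0raw.png')[:,:,::-1]
crop('top','pics/t_tray.png',310,110,380,230,5,t)
from scipy.optimize import least_squares
def un(p,x0,y0,s): return (np.array(p,float)+.5)/s-.5+[x0,y0]
# nest
def nestT(q):
    x,y,yaw=q; Rm=R.from_euler('zy',[yaw,-np.pi/6]).as_matrix(); return Rm,np.array([x,y,62.])
lt=np.array([[185,115,0],[185,-90,0]]); it=un([[60,125],[415,70]],225,120,6.6)
a15=np.radians(15); bc=np.array([115+105*np.cos(a15),0,74+105*np.sin(a15)])
lt=np.vstack([lt,bc+[0,65,0],bc-[0,65,0]]); it=np.vstack([it,un([[160,94],[393,55]],225,120,6.6)])
ls=np.array([[185,115,0],[185,-90,0],[-40,-90,0],[-40,115,0]]); i_s=un([[65,338],[155,90],[490,265],[430,512]],190,150,6.6)
def res(q):
    Rm,t0=nestT(q); return np.r_[(proj('top',lt@Rm.T+t0)-it).ravel(),(proj('side',ls@Rm.T+t0)-i_s).ravel()]
q=least_squares(res,[500,0,.15],loss='soft_l1').x; print('nest',q,res(q).round(1).reshape(-1,2).tolist())
Rm,t0=nestT(q)
def box(x0,x1,y0,y1,z0,z1): return [[x,y,z] for x in(x0,x1) for y in(y0,y1) for z in(z0,z1)]
P=np.array(box(-40,185,-90,115,0,0)+box(-32,-19.5,34,60,16,16)+box(-32,-19.5,-60,-34,16,16)+box(-18,18,-62.5,62.5,0,26)+[[115,0,74],bc,bc+[0,65,0],bc-[0,65,0],[-19.5,0,16],[0,-64.5,16]])@Rm.T+t0
crop('top','pics/t_jig2.png',225,120,305,210,6.6,t,proj('top',P)); crop('side','pics/s_jig2.png',190,150,280,240,6.6,s,proj('side',P))
# rail
lr=np.array([[-62.5,-18,13],[-62.5,18,13],[62.5,-18,13],[62.5,18,13],[82.5,11,6],[82.5,-11,6]])
itr=un([[460,378],[388,405],[352,138],[275,168],[270,122],[315,98]],150,170,9)
isr=un([[490,107],[497,190],[155,140],[162,220],[100,225],[98,170]],205,260,9)
def rl(q,P): 
    return P@R.from_euler('z',q[2]).as_matrix().T+[q[0],q[1],13]
rr=lambda q:np.r_[(proj('top',rl(q,lr))-itr).ravel(),(proj('side',rl(q,lr))-isr).ravel()]
qr=least_squares(rr,[450,250,.4],loss='soft_l1').x; print('rail',qr,rr(qr).round(1).reshape(-1,2).tolist())
crop('top','pics/t_rail2.png',150,170,210,230,9,t,proj('top',rl(qr,lr))); crop('side','pics/s_rail2.png',205,260,275,320,9,s,proj('side',rl(qr,lr)))
E
```

```text
nest [ 5.16398987e+02 -1.22444356e+01  1.80456801e-01] [[1.0, -0.5], [1.5, -0.2], [-3.0, -0.2], [-1.1, 0.1], [-0.3, 0.9], [1.1, -1.7], [0.8, -2.4], [-0.2, 1.2]]
rail [433.84243422 307.66471791   0.47075294] [[0.1, 0.4], [-0.3, 1.3], [-0.7, -1.1], [-0.4, -0.6], [0.1, -0.4], [0.1, -0.0], [-0.1, -0.2], [0.5, -0.5], [-0.2, -0.0], [-0.3, 0.1], [0.5, -0.4], [0.4, 0.2]]
```

View pics/t_jig2.png

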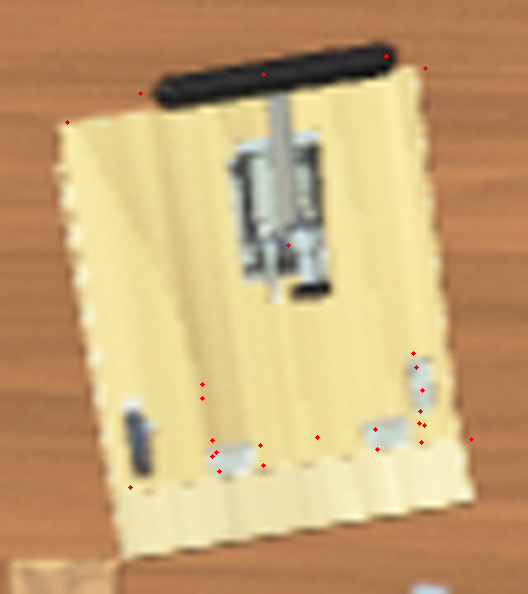

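View pics/s_jig2.png

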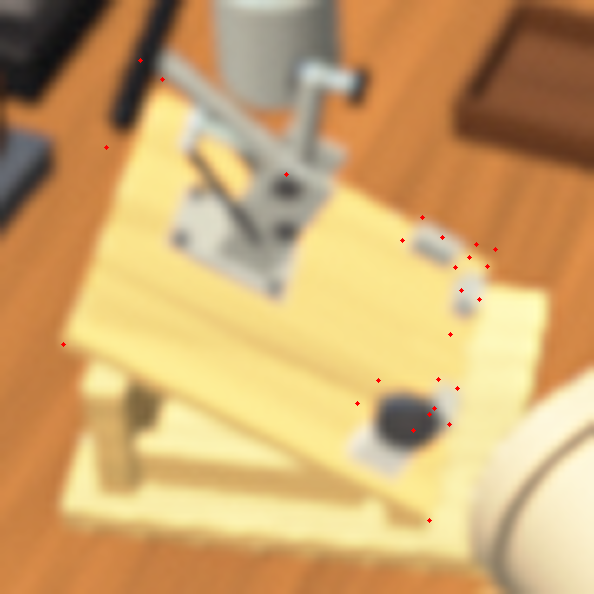

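View pics/t_tray.png

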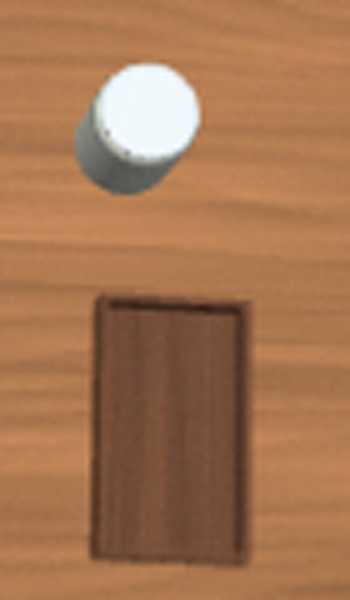

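View pics/t_rail2.png

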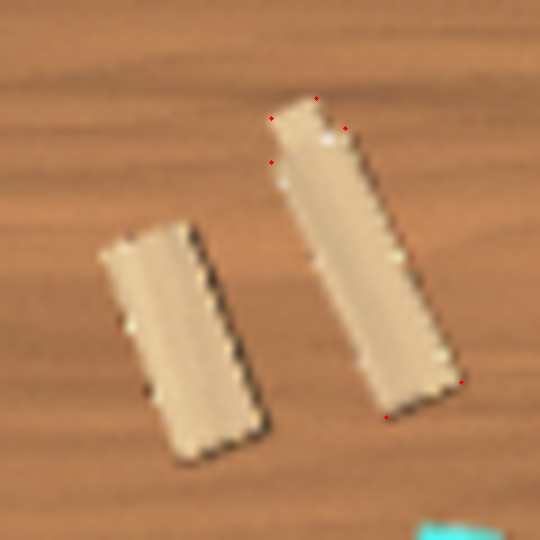

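View pics/s_rail2.png

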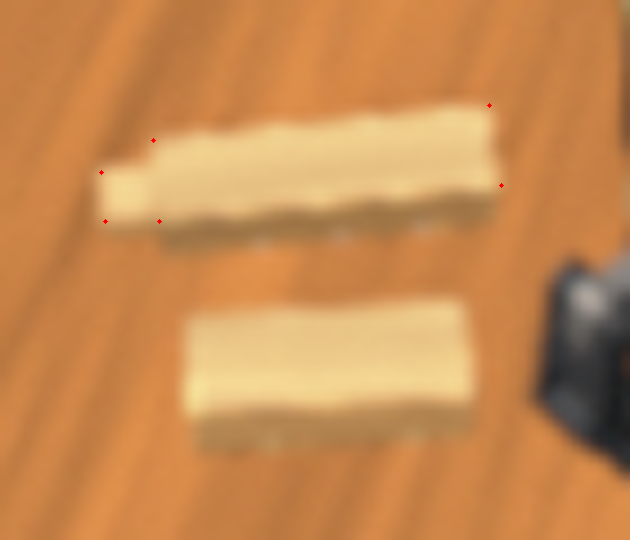

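```bash
python3 - <<'E'
from h import *
t=cv2.imread('pics/top0raw.png')[:,:,::-1]; s=cv2.imread('pics/side0raw.png')[:,:,::-1]
crop('top','pics/t_z1.png',240,175,300,208,13,t)
crop('top','pics/t_z2.png',235,122,295,167,13,t)
crop('side','pics/s_z1.png',240,180,276,230,11,s)
crop('side','pics/s_z2.png',196,140,256,200,9,s)
for n in('top','side'):
    T=K(n)[2]; print(n,-T[:3,:3].T@T[:3,3])
E
```

```text
top [ 230.67756742   63.18367942 1521.91935248]
side [ 110.79050368 1017.51889192 1150.86559285]
```

View pics/t_z1.png

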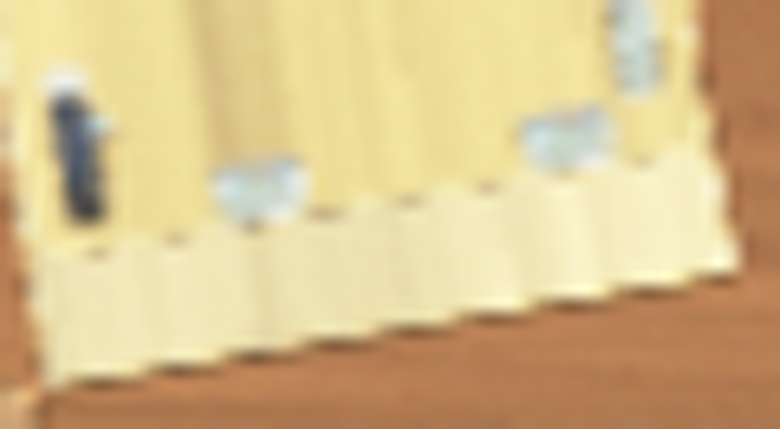

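View pics/t_z2.png

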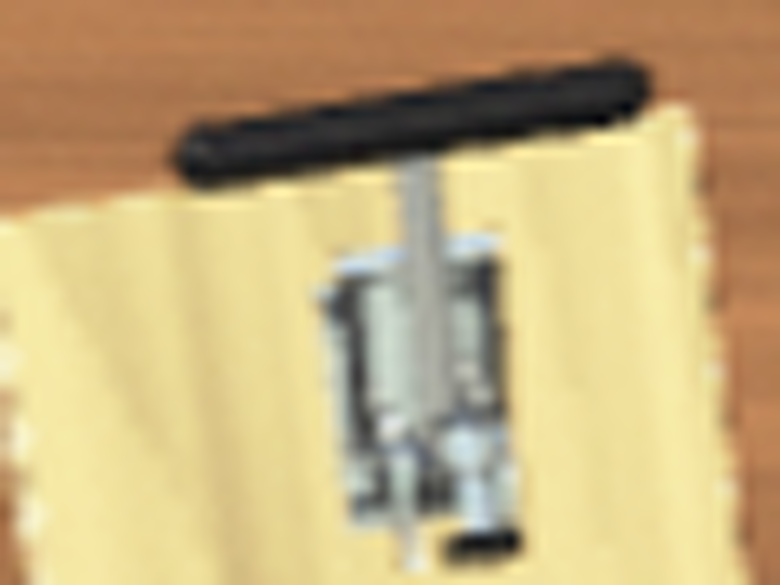

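View pics/s_z1.png

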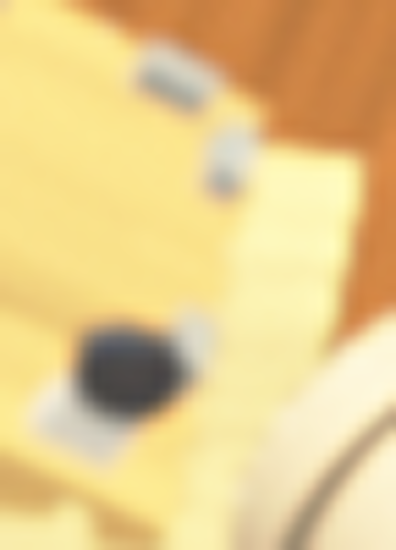

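View pics/s_z2.png

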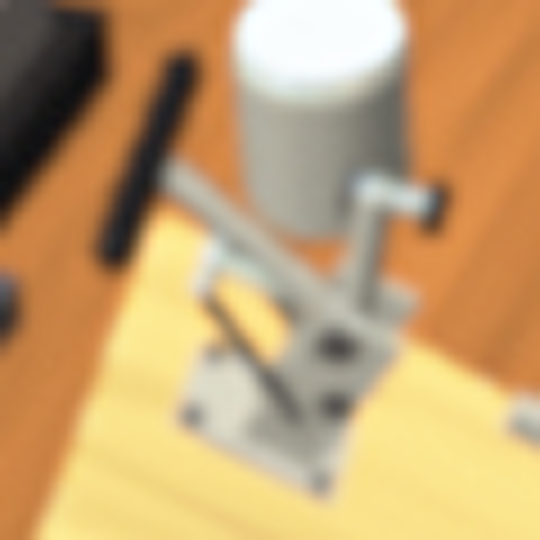

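```bash
cat > fit.py <<'E'
from h import *
from scipy.optimize import least_squares
t=cv2.imread('pics/top0raw.png')[:,:,::-1]; s=cv2.imread('pics/side0raw.png')[:,:,::-1]
def un(p,x0,y0,s): return (np.array(p,float)+.5)/s-.5+[x0,y0]
def nestT(q): return R.from_euler('zy',[q[2],-np.pi/6]).as_matrix(),np.array([q[0],q[1],62.])
a15=np.radians(15); bc=np.array([115+105*np.cos(a15),0,74+105*np.sin(a15)])
lt=np.array([bc+[0,65,0],bc-[0,65,0],[-19.5,60,8],[-19.5,34,8],[-19.5,-34,8],[-19.5,-60,8],[185,115,0],[185,-90,0]])
it=np.vstack([un([[176,160],[653,82]],235,122,13),un([[215,178],[303,164],[522,129],[610,112]],240,175,13),un([[60,125],[415,70]],225,120,6.6)])
ls=np.array([bc+[0,65,0],bc-[0,65,0],[185,115,0],[-40,-90,0],[-40,115,0]])
i_s=np.vstack([un([[108,265],[185,52]],196,140,9),un([[65,338],[490,265],[430,512]],190,150,6.6)])
def res(q):
    Rm,t0=nestT(q); return np.r_[(proj('top',lt@Rm.T+t0)-it).ravel(),(proj('side',ls@Rm.T+t0)-i_s).ravel()]
q=least_squares(res,[500,0,.15],loss='soft_l1',f_scale=.5).x; print('nest',q,res(q).round(1).reshape(-1,2).tolist())
Rm,t0=nestT(q)
def box(x0,x1,y0,y1,z0,z1): return [[x,y,z] for x in(x0,x1) for y in(y0,y1) for z in(z0,z1)]
P=np.array(box(-40,185,-90,115,0,0)+box(-32,-19.5,34,60,0,16)+box(-32,-19.5,-60,-34,0,16)+[[0,-64.5,0],[0,-64.5,16],[115,0,74],bc,bc+[0,65,0],bc-[0,65,0]])@Rm.T+t0
crop('top','pics/t_jig3.png',225,120,305,210,6.6,t,proj('top',P)); crop('side','pics/s_jig3.png',190,150,280,240,6.6,s,proj('side',P))
# tray
lr=np.array([[106,61,34],[106,-61,34],[-106,-61,34],[-106,61,34]]); ir=un([[97,293],[252,300],[248,567],[91,560]],310,110,5)
rl=lambda q:lr@R.from_euler('z',q[2]).as_matrix().T+[q[0],q[1],0]
f=lambda q:(proj('top',rl(q))-ir).ravel()
qt=least_squares(f,[400,-250,0]).x; print('tray',qt,f(qt).round(1))
for nm,p,z in(('tin',(528,205),100),('jar',(270,215),90),('bottle',(308,200),170),('sand',(367,340),35),('tape',(456,343),36),('offcut',(265,325),30)):
    print(nm,onz('top',[np.array(p)*.64],z).round())
E
python3 fit.py
```

```text
nest [ 5.14027930e+02 -9.26151285e+00  1.56636844e-01] [[-1.7, -0.3], [-1.1, 1.1], [0.3, -0.7], [0.2, -0.4], [0.7, 0.2], [0.5, 0.7], [1.3, -0.8], [1.9, 0.7], [-1.6, 2.2], [0.5, 0.9], [-0.4, 0.3], [1.5, -1.3], [-0.6, 1.9]]
tray [ 4.67320267e+02 -3.02796116e+02 -2.65807531e-02] [ 0.5  0.3 -0.6  0.6 -0.3 -0.3  0.5 -0.5]
tin [[ 710. -266.  100.]]
jar [[668. 379.  90.]]
bottle [[683. 273. 170.]]
sand [[367. 128.  35.]]
tape [[366. -95.  36.]]
offcut [[398. 387.  30.]]
```

```bash
sleep 0
```

```text
(no output)
```

View pics/t_jig3.png

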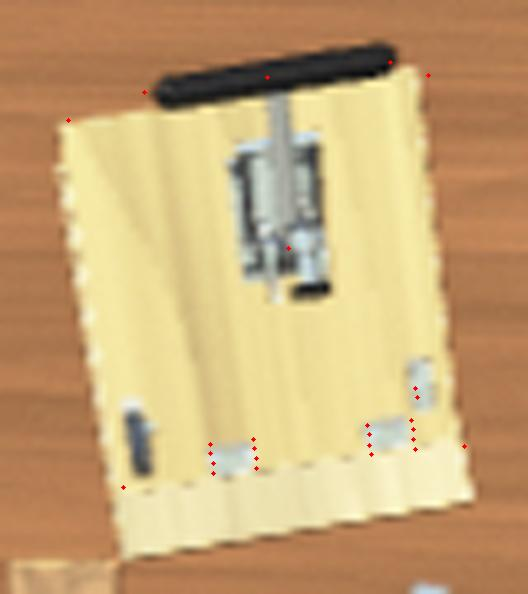

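View pics/s_jig3.png

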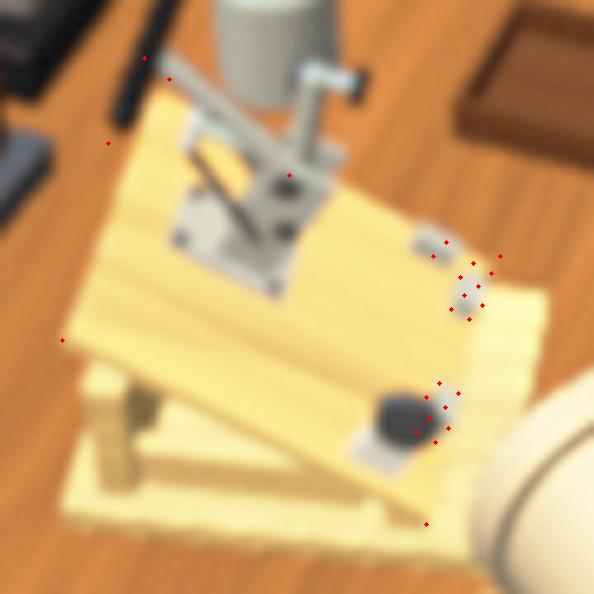

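```bash
cat > fit2.py <<'E'
import sys
from fit import *
g=t.astype(int).sum(2)
m=np.zeros(g.shape,bool); m[124:140,245:290]=(g[124:140,245:290]<200); ys,xs=np.nonzero(m); 
w=(300-g[ys,xs]); c=np.average(np.c_[xs,ys],axis=0); r=cv2.minAreaRect(np.c_[xs,ys].astype(np.float32)); print('bar top',c,r,len(xs))
g2=s.astype(int).sum(2); m=np.zeros(g2.shape,bool); m[140:174,204:220]=(g2[140:174,204:220]<160); ys,xs=np.nonzero(m); print('bar side',xs.mean(),ys.mean(),cv2.minAreaRect(np.c_[xs,ys].astype(np.float32)))
Pb=np.array([bc,bc+[0,65,0],bc-[0,65,0]])@Rm.T+t0
print(proj('top',Pb),proj('side',Pb))
for k in('top','side'):
  def r1(q):
    o=res(q).reshape(-1,2); return (o[:8] if k=='top' else o[8:]).ravel()
  for free in (0,1):
    qq=least_squares(r1,q).x; 
  print(k,qq,r1(qq).round(1).reshape(-1,2).tolist())
E
python3 fit2.py
```

```text
nest [ 5.14027930e+02 -9.26151285e+00  1.56636844e-01] [[-1.7, -0.3], [-1.1, 1.1], [0.3, -0.7], [0.2, -0.4], [0.7, 0.2], [0.5, 0.7], [1.3, -0.8], [1.9, 0.7], [-1.6, 2.2], [0.5, 0.9], [-0.4, 0.3], [1.5, -1.3], [-0.6, 1.9]]
tray [ 4.67320267e+02 -3.02796116e+02 -2.65807531e-02] [ 0.5  0.3 -0.6  0.6 -0.3 -0.3  0.5 -0.5]
tin [[ 710. -266.  100.]]
jar [[668. 379.  90.]]
bottle [[683. 273. 170.]]
sand [[367. 128.  35.]]
tape [[366. -95.  36.]]
offcut [[398. 387.  30.]]
bar top [266.45731707 131.04268293] ((266.09326171875, 131.09054565429688), (4.574902534484863, 36.651206970214844), 81.02737426757812) 164
bar side 209.3370786516854 153.3370786516854 ((210.0, 154.5), (27.0, 12.0), 90.0)
[[264.98659616 131.23917155]
 [246.3616987  133.58908612]
 [283.6765811  128.9112041 ]] [[211.44254593 158.36137993]
 [205.98954911 171.24335111]
 [216.59300887 146.24116078]]
top [ 5.14359229e+02 -8.61413615e+00  1.58347571e-01] [[-2.0, -0.3], [-1.4, 0.9], [0.2, -0.8], [0.0, -0.5], [0.5, 0.1], [0.4, 0.6], [1.0, -0.8], [1.7, 0.6]]
side [ 5.15173750e+02 -1.33828468e+01  1.53063282e-01] [[-1.3, 1.2], [0.8, 0.1], [-0.2, -0.7], [1.6, -2.0], [-0.6, 1.0]]
```

```bash
sed -i "s/from_euler('zy'/from_euler('ZY'/" fit.py; python3 fit2.py
```

```text
nest [ 5.14818732e+02 -6.65587130e+00  1.92432274e-01] [[-0.2, 0.1], [0.1, 0.3], [-0.0, -0.3], [-0.2, -0.3], [0.1, -0.4], [-0.1, -0.2], [0.1, 0.1], [0.4, -0.0], [-0.2, 0.0], [0.0, 0.8], [0.5, -0.6], [-0.2, 0.1], [0.7, 0.9]]
tray [ 4.67320267e+02 -3.02796116e+02 -2.65807531e-02] [ 0.5  0.3 -0.6  0.6 -0.3 -0.3  0.5 -0.5]
tin [[ 710. -266.  100.]]
jar [[668. 379.  90.]]
bottle [[683. 273. 170.]]
sand [[367. 128.  35.]]
tape [[366. -95.  36.]]
offcut [[398. 387.  30.]]
bar top [266.45731707 131.04268293] ((266.09326171875, 131.09054565429688), (4.574902534484863, 36.651206970214844), 81.02737426757812) 164
bar side 209.3370786516854 153.3370786516854 ((210.0, 154.5), (27.0, 12.0), 90.0)
[[266.44632276 131.00642852]
 [247.87813739 133.91828818]
 [284.91794443 128.13942226]] [[211.86358325 157.19303747]
 [207.32283918 169.0341921 ]
 [216.12760411 146.114966  ]]
top [ 5.14523285e+02 -6.63986449e+00  1.94349293e-01] [[-0.3, 0.2], [0.1, 0.4], [-0.0, -0.2], [-0.2, -0.2], [0.1, -0.4], [-0.1, -0.1], [0.0, 0.3], [0.4, 0.0]]
side [ 5.15830851e+02 -7.57568812e+00  1.90790856e-01] [[-0.4, -0.2], [-0.1, 0.5], [0.4, -0.9], [-0.3, -0.1], [0.4, 0.7]]
```

View pics/t_jig3.png

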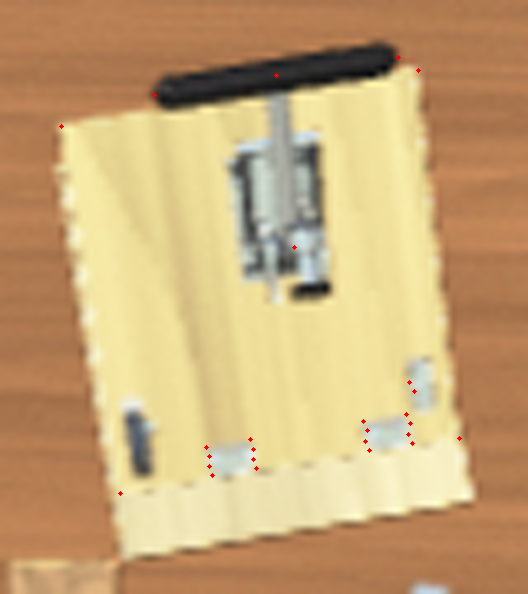

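View pics/s_jig3.png

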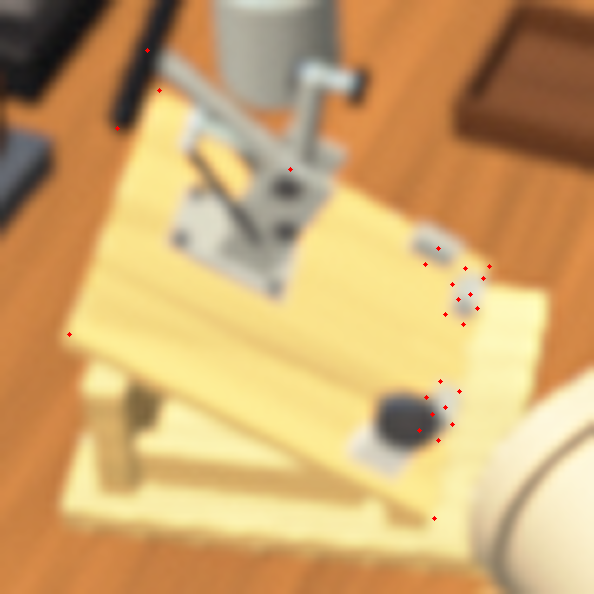

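```bash
cat > tg.py <<'E'
from h import *
NEST=np.eye(4); NEST[:3,:3]=R.from_euler('ZY',[.1925,-np.pi/6]).as_matrix(); NEST[:3,3]=[514.8,-6.7,62]
def st(): 
    s=bot.state(); T=np.eye(4); T[:3,:3]=R.from_euler('xyz',s['ee_rot']).as_matrix(); T[:3,3]=s['position']; return T,s
def rep(T,s):
    N=np.linalg.inv(NEST)@T
    print('t %.2f'%s['time_s'],'pos',s['position'].round(1),'rpy',s['ee_rot'].round(3),'F',s['contact_force'].round(1),'g %.1f'%(s['grip_width']*85.4),'q',s['joint_positions'].round(2))
    print(' in nest: pos',N[:3,3].round(1),'x',N[:3,0].round(3),'z',N[:3,2].round(3))
def to(pos=None,Rt=None,nest=False,n=None):
    """needed: rotvec in tool axes (do first), then shift in tool axes AFTER rotation"""
    T,s=st(); rep(T,s)
    if nest:
        pos=(NEST@np.r_[pos,1])[:3]; Rt=NEST[:3,:3]@Rt if Rt is not None else None
    Rc=T[:3,:3]; Rt=Rc if Rt is None else Rt
    rv=R.from_matrix(Rc.T@Rt).as_rotvec(); d=np.asarray(pos)-T[:3,3]
    print(' rotvec',rv.round(4),'shift in current axes mm',(Rc.T@d).round(1),'after rot mm',(Rt.T@d).round(1),'world',d.round(1))
    if n:
        M=np.eye(4); 
        print(' interpolated rows (lin pos, slerp), mm/rad per row:')
        for k in range(n):
            Rk=Rc@R.from_rotvec(rv*k/n).as_matrix(); print('  ',(Rk.T@d/n/1000).round(4).tolist(),(rv/n).round(4).tolist())
def down(yaw): return R.from_euler('xyz',[np.pi,0,yaw]).as_matrix()
NR=np.array([[0,1,0],[1,0,0],[0,0,-1]]).T.astype(float) # cols: x=ny, y=nx, z=-nz
NR=np.column_stack([[0,1,0],[1,0,0],[0,0,-1]]).astype(float)
E
python3 -c "
from tg import *
to([433.8,307.7,120],down(.471))"
python3 -m jog '[{"grip":0.06,"dp":[0,0,0],"rot":[0,0,0.12]},{"grip":0.06,"dp":[0,0,0],"rot":[0,0,0.12]},{"grip":0.06,"dp":[0,0,0],"rot":[0,0,0.12]},{"grip":0.06,"dp":[0,0,0],"rot":[0,0,0.12]},{"grip":0.06,"dp":[0,0,0],"rot":[0,0,0.12]},{"grip":0.06,"dp":[0,0,0],"rot":[0,0,0.12]},{"grip":0.06,"dp":[0,0,0],"rot":[0,0,0.12]},{"grip":0.06,"dp":[0,0,0],"rot":[0,0,0.12]},{"grip":0.06,"dp":[0,0,0],"rot":[0,0,0.12]},{"grip":0.06,"dp":[0,0,0],"rot":[0,0,0.12]},{"grip":0.06,"dp":[0,0,0],"rot":[0,0,0.12]},{"grip":0.06,"dp":[0,0,0],"rot":[0,0,0.12]}]'
python3 -c "
from tg import *
to([433.8,307.7,120],down(.471),n=10)"
```

```text
t 0.10 pos [234.7 469.3 206.3] rpy [-3.14  -0.     2.678] F [-0.4 -0.9  0.1] g 85.7 q [ 0.88  0.31  1.5  -0.    1.33 -0.22]
 in nest: pos [-87.1 520.8 216.9] x [-0.686  0.61   0.396] z [-0.501 -0.001 -0.866]
 rotvec [-9.0000e-04  1.1000e-03  2.2068e+00] shift in current axes mm [-250.4  -55.4   86.3] after rot mm [104.1 234.4  86.3] world [ 199.1 -161.6  -86.3]
time_s: 1.1
position: [233.2, 467.5, 202.0]
ee_rot: [-3.138, 0.011, 1.182]
contact_force: [-1.3, 0.2, -0.5]
grip_width: 0.699
t 1.10 pos [233.2 467.5 202. ] rpy [-3.138  0.011  1.182] F [-1.3  0.2 -0.5] g 59.7 q [ 0.88  0.32  1.5  -0.    1.33  1.27]
 in nest: pos [-90.8 519.3 214.1] x [ 0.47   0.836 -0.284] z [-0.507 -0.007 -0.862]
 rotvec [7.000e-04 1.120e-02 7.112e-01] shift in current axes mm [-71.1 246.4  82. ] after rot mm [106.2 233.4  82. ] world [ 200.6 -159.8  -82. ]
 interpolated rows (lin pos, slerp), mm/rad per row:
   [-0.0071, 0.0246, 0.0082] [0.0001, 0.0011, 0.0711]
   [-0.0053, 0.0251, 0.0082] [0.0001, 0.0011, 0.0711]
   [-0.0036, 0.0254, 0.0082] [0.0001, 0.0011, 0.0711]
   [-0.0018, 0.0256, 0.0082] [0.0001, 0.0011, 0.0711]
   [0.0001, 0.0257, 0.0082] [0.0001, 0.0011, 0.0711]
   [0.0019, 0.0256, 0.0082] [0.0001, 0.0011, 0.0711]
   [0.0037, 0.0254, 0.0082] [0.0001, 0.0011, 0.0711]
   [0.0055, 0.0251, 0.0082] [0.0001, 0.0011, 0.0711]
   [0.0072, 0.0246, 0.0082] [0.0001, 0.0011, 0.0711]
   [0.0089, 0.024, 0.0082] [0.0001, 0.0011, 0.0711]
```

```bash

python3 -m jog '[{"grip":0.06,"dp":[-0.007,0.025,0.008],"rot":[0,0.001,0.071]},{"grip":0.06,"dp":[-0.005,0.025,0.008],"rot":[0,0.001,0.071]},{"grip":0.06,"dp":[-0.004,0.025,0.008],"rot":[0,0.001,0.071]},{"grip":0.06,"dp":[-0.002,0.026,0.008],"rot":[0,0.001,0.071]},{"grip":0.06,"dp":[0,0.026,0.008],"rot":[0,0.001,0.071]},{"grip":0.06,"dp":[0.002,0.026,0.008],"rot":[0,0.001,0.071]},{"grip":0.06,"dp":[0.004,0.025,0.008],"rot":[0,0.001,0.071]},{"grip":0.06,"dp":[0.006,0.025,0.008],"rot":[0,0.001,0.071]},{"grip":0.06,"dp":[0.007,0.025,0.008],"rot":[0,0.001,0.071]},{"grip":0.06,"dp":[0.009,0.024,0.008],"rot":[0,0.001,0.071]},{"grip":0.06,"dp":[0,0,0],"rot":[0,0,0]}]'
python3 -c "
from tg import *
to([433.8,307.7,60],down(.471),n=4)"
```

```text
time_s: 2.02
position: [438.1, 296.2, 115.2]
ee_rot: [3.141, 0.005, 0.433]
contact_force: [0.2, 0.2, -0.5]
grip_width: 0.701
t 2.02 pos [438.1 296.2 115.2] rpy [3.141 0.005 0.433] F [ 0.2  0.2 -0.5] g 59.9 q [ 0.37  0.41  1.61 -0.    1.13  1.51]
 in nest: pos [ 11.6 312.   54.7] x [ 0.838  0.238 -0.49 ] z [-0.504 -0.002 -0.863]
 rotvec [ 0.0002  0.0054 -0.0378] shift in current axes mm [  1.2 -12.3  55.2] after rot mm [  1.4 -12.2  55.2] world [ -4.3  11.5 -55.2]
 interpolated rows (lin pos, slerp), mm/rad per row:
   [0.0003, -0.0031, 0.0138] [0.0, 0.0013, -0.0094]
   [0.0003, -0.0031, 0.0138] [0.0, 0.0013, -0.0094]
   [0.0003, -0.0031, 0.0138] [0.0, 0.0013, -0.0094]
   [0.0003, -0.0031, 0.0138] [0.0, 0.0013, -0.0094]
```

```bash

python3 -m jog '[{"grip":0.06,"dp":[0,-0.003,0.013],"rot":[0,0.001,-0.009]},{"grip":0.06,"dp":[0,-0.003,0.013],"rot":[0,0.001,-0.009]},{"grip":0.06,"dp":[0,-0.003,0.013],"rot":[0,0.001,-0.009]},{"grip":0.06,"dp":[0,-0.003,0.013],"rot":[0,0.001,-0.009]},{"grip":0.06,"dp":[0,0,0],"rot":[0,0,0]}]'
python3 - <<'E'
from tg import *
to([433.8,307.7,4],down(.471),n=5)
t=bot.capture('top'); s=bot.capture('side')
crop('top','pics/t_g1.png',150,160,220,230,8,t); crop('side','pics/s_g1.png',205,240,285,320,7,s)
E
```

```text
time_s: 2.43
position: [432.2, 306.7, 60.6]
ee_rot: [-3.141, 0.003, 0.471]
contact_force: [-0.3, 0.6, -0.5]
grip_width: 0.705
t 2.43 pos [432.2 306.7  60.6] rpy [-3.141e+00  3.000e-03  4.710e-01] F [-0.3  0.6 -0.5] g 60.2 q [0.4  0.49 1.66 0.   1.   1.5 ]
 in nest: pos [-19.  323.4   9.4] x [ 0.831  0.275 -0.483] z [-0.503 -0.    -0.864]
 rotvec [-0.0004  0.0031 -0.0003] shift in current axes mm [ 2.1 -0.1 56.6] after rot mm [ 1.9 -0.2 56.6] world [  1.6   1.  -56.6]
 interpolated rows (lin pos, slerp), mm/rad per row:
   [0.0004, -0.0, 0.0113] [-0.0001, 0.0006, -0.0001]
   [0.0004, -0.0, 0.0113] [-0.0001, 0.0006, -0.0001]
   [0.0004, -0.0, 0.0113] [-0.0001, 0.0006, -0.0001]
   [0.0004, -0.0, 0.0113] [-0.0001, 0.0006, -0.0001]
   [0.0004, -0.0, 0.0113] [-0.0001, 0.0006, -0.0001]
```

View pics/t_g1.png

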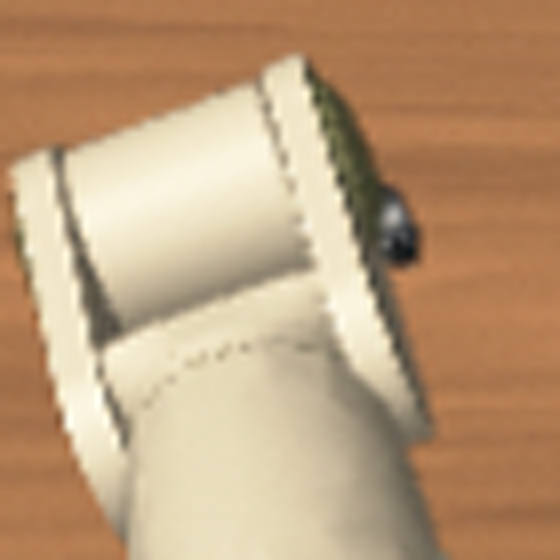

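View pics/s_g1.png

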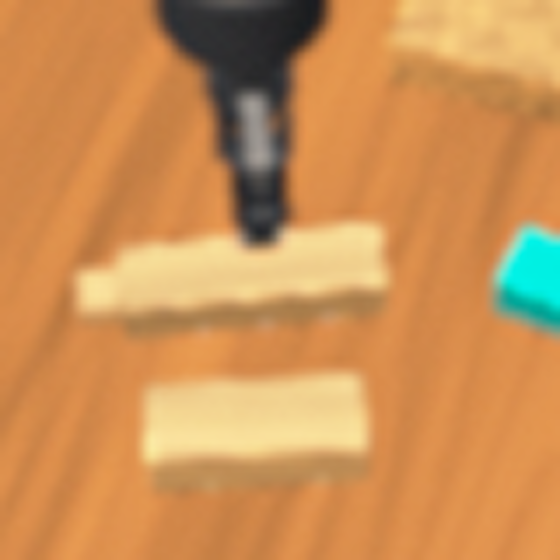

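The side view shows the near finger tip at about (262,240) in the crop, lined up with the middle of the rail. I'll descend and grip.

```bash

python3 -m jog '[{"grip":0.06,"dp":[0,0,0.012],"rot":[0,0.001,0]},{"grip":0.06,"dp":[0,0,0.012],"rot":[0,0.001,0]},{"grip":0.06,"dp":[0.001,0,0.012],"rot":[0,0.001,0]},{"grip":0.06,"dp":[0.001,0,0.012],"rot":[0,0,0]},{"grip":0.06,"dp":[0,0,0.005],"rot":[0,0,0]},{"grip":0.06,"dp":[0,0,0],"rot":[0,0,0]}]'
python3 - <<'E'
from tg import *
to([433.8,307.7,4],down(.471))
E
```

```text
time_s: 3.03
position: [438.8, 309.8, 13.8]
ee_rot: [3.141, -0.014, 0.471]
contact_force: [-0.7, -0.8, -0.1]
grip_width: 0.702
t 3.03 pos [438.8 309.8  13.8] rpy [ 3.141 -0.014  0.471] F [-0.7 -0.8 -0.1] g 60.0 q [0.4  0.56 1.68 0.   0.88 1.5 ]
 in nest: pos [-36.3 325.2 -34.7] x [ 0.839  0.275 -0.469] z [-0.488  0.003 -0.873]
 rotvec [ 0.0008 -0.0137  0.    ] shift in current axes mm [-5.5 -0.4  9.7] after rot mm [-5.4 -0.4  9.8] world [-5.  -2.1 -9.8]
```

```bash

python3 -m jog '[{"grip":0.06,"dp":[-0.0025,0,0.005],"rot":[0,-0.007,0]},{"grip":0.06,"dp":[-0.0025,0,0.004],"rot":[0,-0.007,0]},{"grip":0.06,"dp":[0,0,0],"rot":[0,0,0]},{"grip":0.06,"dp":[0,0,0],"rot":[0,0,0]}]'
python3 - <<'E'
from tg import *
to([433.8,307.7,4],down(.471))
E
```

```text
time_s: 3.37
position: [434.8, 307.7, 5.5]
ee_rot: [3.141, -0.0, 0.471]
contact_force: [-0.7, 0.3, -0.0]
grip_width: 0.708
t 3.37 pos [434.8 307.7   5.5] rpy [ 3.141 -0.     0.471] F [-0.7  0.3 -0. ] g 60.4 q [ 0.4   0.58  1.69 -0.    0.88  1.5 ]
 in nest: pos [-44.1 323.9 -39.7] x [ 0.833  0.275 -0.48 ] z [-0.5   -0.001 -0.866]
 rotvec [ 0.0009 -0.0003  0.0001] shift in current axes mm [-0.9 -0.4  1.5] after rot mm [-0.9 -0.4  1.5] world [-1.  -0.  -1.5]
```

```bash

python3 -m jog '[{"grip":0.03,"dp":[0,0,0],"rot":[0,0,0]},{"grip":0.03,"dp":[0,0,0],"rot":[0,0,0]},{"grip":0.03,"dp":[0,0,0],"rot":[0,0,0]},{"grip":0.03,"dp":[0,0,0],"rot":[0,0,0]},{"grip":0.03,"dp":[0,0,0],"rot":[0,0,0]},{"grip":0.03,"dp":[0,0,0],"rot":[0,0,0]}]'
python3 - <<'E'
from tg import *
to([433.8,307.7,4],down(.471))
E
```

```text
time_s: 3.87
position: [435.4, 308.0, 6.7]
ee_rot: [3.14, -0.002, 0.471]
contact_force: [0.2, 0.0, 1.1]
grip_width: 0.345
t 3.87 pos [435.4 308.    6.7] rpy [ 3.14e+00 -2.00e-03  4.71e-01] F [0.2 0.  1.1] g 29.5 q [ 0.4   0.57  1.69 -0.    0.88  1.5 ]
 in nest: pos [-43.  324.1 -39.1] x [ 0.834  0.275 -0.479] z [-0.498 -0.    -0.867]
 rotvec [ 0.0011 -0.0023  0.0001] shift in current axes mm [-1.5 -0.5  2.6] after rot mm [-1.5 -0.5  2.7] world [-1.6 -0.3 -2.7]
```

```bash

python3 - <<'E'
from tg import *
s=bot.capture('side')
crop('side','pics/s_g2.png',205,240,285,320,7,s)
E
```

```text
(no output)
```

View pics/s_g2.png

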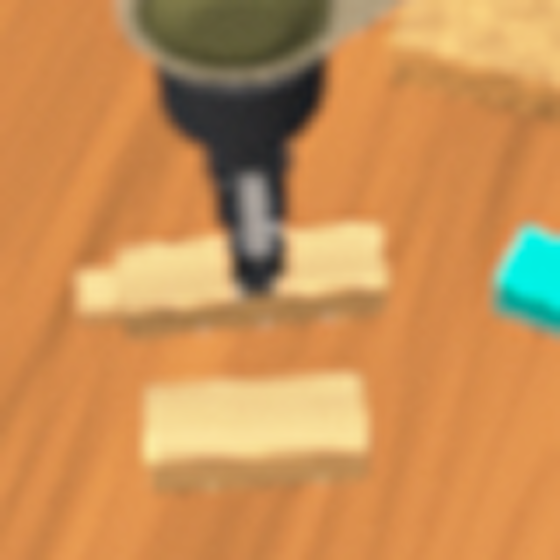

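```bash

python3 - <<'E'
from tg import *
T,s=st()
for w in(0,15,18,25,30):
  for dz in (0,4,8):
    p=(T@[0,-w,-dz,1])[:3]; q=proj('side',p)[0]; print(w,dz,p.round(),(q-[205,240]+.5)*7-.5)
rl=lambda P: np.array(P)@R.from_euler('z',.47075).as_matrix().T+[433.8,307.7,13]
print((proj('side',rl([[0,18,13],[0,18,-13],[0,-18,13]]))-[205,240]+.5)*7)
E
```

```text
0 0 [435. 308.   7.] [251.60143969 289.16997954]
0 4 [435. 308.  11.] [251.32222972 284.40429925]
0 8 [435. 308.  15.] [251.0419452  279.61758157]
15 0 [429. 321.   7.] [254.58631239 315.44093721]
15 4 [429. 321.  11.] [254.31079272 310.69954419]
15 8 [429. 321.  15.] [254.03420003 305.93700293]
18 0 [427. 324.   7.] [255.1890849  320.74011335]
18 4 [427. 324.  11.] [254.91432597 316.00376504]
18 8 [427. 324.  15.] [254.63849444 311.24624707]
25 0 [424. 330.   7.] [256.60315264 333.16368146]
25 4 [424. 330.  11.] [256.3301988  328.43935186]
25 8 [424. 330.  15.] [256.05617348 323.69380359]
30 0 [422. 335.   7.] [257.61975695 342.08834209]
30 4 [422. 335.  11.] [257.34811852 337.37281221]
30 8 [422. 335.  15.] [257.07540953 332.63602952]
[[257.67064902 298.61644564]
 [259.55085614 329.5873425 ]
 [250.4843393  235.76788905]]
```

```bash

python3 - <<'E'
from tg import *
Rm=down(.471)
for P,ws in(([432.2,306.7,60.6],(30,36)),):
 for w in ws:
  for dz in (0,10,20,30):
    p=np.array(P)+Rm@[0,-w,-dz]; q=proj('side',p)[0]; print(w,dz,p.round(),(q-[205,240]+.5)*7-.5)
t=bot.capture('top'); crop('top','pics/t_g2.png',150,160,220,230,8,t)
s=bot.capture('side'); crop('side','pics/s_g3.png',225,255,260,295,15,s)
E
```

```text
30 0 [419. 333.  61.] [261.16335578 276.35787441]
30 10 [419. 333.  71.] [260.43247156 263.76515608]
30 20 [419. 333.  81.] [259.69416679 251.02652814]
30 30 [419. 333.  91.] [258.94834053 238.1396746 ]
36 0 [416. 339.  61.] [262.43430299 287.2558734 ]
36 10 [416. 339.  71.] [261.70758856 274.6883095 ]
36 20 [416. 339.  81.] [260.97345887 261.97448858]
36 30 [416. 339.  91.] [260.23181237 249.11207682]
```

View pics/s_g3.png

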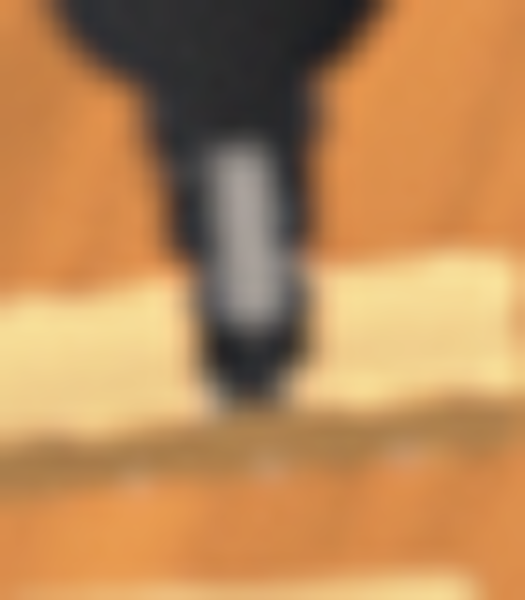

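The grip closed to 30 mm, which is less than the rail's width. In the picture the fingertip ends at the rail's top edge, around (250,400) of the crop. The tips must be standing higher than the reported TCP suggests, so I'll reopen and go down in small steps while watching the force.

```bash

python3 -m jog '[{"grip":0.06,"dp":[0,0,-0.003],"rot":[0,0,0]},{"grip":0.06,"dp":[0,0,0],"rot":[0,0,0]},{"grip":0.06,"dp":[0,0,0],"rot":[0,0,0]},{"grip":0.06,"dp":[0,0,0],"rot":[0,0,0]}]'
python3 - <<'E'
from tg import *
to([433.8,307.7,4],down(.471))
s=bot.capture('side'); crop('side','pics/s_g4.png',225,245,265,295,12,s)
E
```

```text
time_s: 4.35
position: [435.4, 308.0, 10.0]
ee_rot: [3.141, -0.002, 0.471]
contact_force: [-0.5, -0.6, 0.3]
grip_width: 0.705
t 4.35 pos [435.4 308.   10. ] rpy [ 3.141e+00 -2.000e-03  4.710e-01] F [-0.5 -0.6  0.3] g 60.2 q [ 0.4   0.57  1.69 -0.    0.88  1.5 ]
 in nest: pos [-41.4 324.1 -36.2] x [ 0.834  0.275 -0.479] z [-0.498 -0.    -0.867]
 rotvec [ 0.0011 -0.0023  0.0001] shift in current axes mm [-1.6 -0.5  6. ] after rot mm [-1.5 -0.5  6. ] world [-1.6 -0.3 -6. ]
```

View pics/s_g4.png

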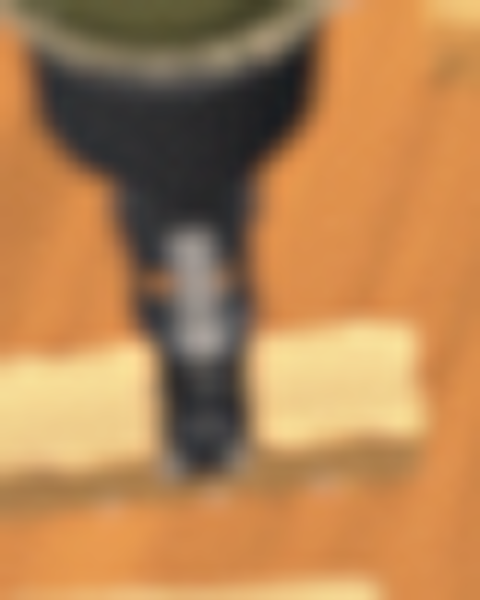

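```bash

python3 - <<'E'
from tg import *
s=cv2.imread('pics/side0raw.png')[:,:,::-1]
Rm=down(2.678); P=np.array([234.7,469.3,206.3])
pts=[proj('side',P+Rm@[0,w,-dz])[0] for w in(-42.5,0,42.5) for dz in (0,13)]
print(np.round(pts,1).tolist())
crop('side','pics/s_s0.png',250,240,330,330,7,s,pts)
E
```

```text
[[297.5, 297.8], [297.8, 295.2], [286.4, 307.5], [286.7, 304.9], [275.0, 317.6], [275.1, 315.0]]
```

View pics/s_s0.png

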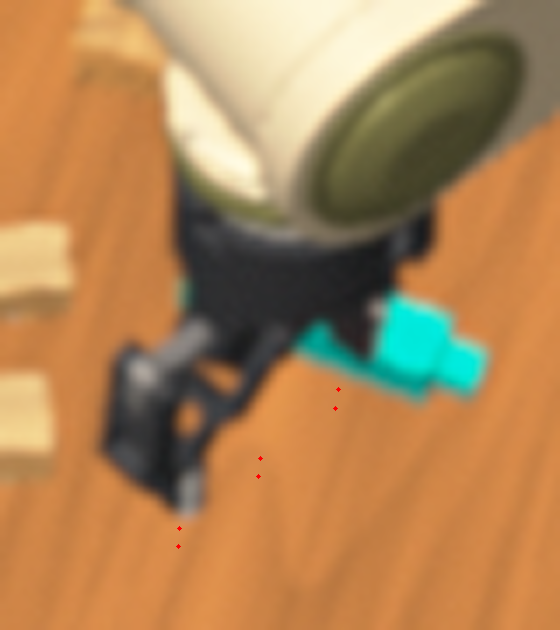

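```bash

python3 -m jog '[{"grip":0.06,"dp":[0,0,0.004],"rot":[0,0,0]},{"grip":0.06,"dp":[0,0,0.004],"rot":[0,0,0]},{"grip":0.06,"dp":[0,0,0.002],"rot":[0,0,0]}]'
python3 -c "
from tg import *
rep(*st())"

```

```text
time_s: 4.65
position: [435.6, 308.1, -0.6]
ee_rot: [3.14, -0.003, 0.471]
contact_force: [0.5, -0.4, -0.6]
grip_width: 0.702
t 4.65 pos [435.6 308.1  -0.6] rpy [ 3.14e+00 -3.00e-03  4.71e-01] F [ 0.5 -0.4 -0.6] g 60.0 q [ 0.4   0.59  1.69 -0.    0.86  1.5 ]
 in nest: pos [-46.5 324.1 -45.4] x [ 0.834  0.275 -0.478] z [-0.497 -0.    -0.868]
```

```bash

python3 -m jog '[{"grip":0.06,"dp":[0,0,0.003],"rot":[0,0,0]},{"grip":0.06,"dp":[0,0,0.002],"rot":[0,0,0]},{"grip":0.06,"dp":[0,0,0],"rot":[0,0,0]}]'
python3 - <<'E'
from tg import *
rep(*st())
s=bot.capture('side'); crop('side','pics/s_g5.png',225,245,265,295,12,s)
E
```

```text
time_s: 4.9
position: [435.1, 307.8, -7.2]
ee_rot: [3.141, -0.001, 0.471]
contact_force: [-0.1, 0.1, 0.1]
grip_width: 0.701
t 4.90 pos [435.1 307.8  -7.2] rpy [ 3.141e+00 -1.000e-03  4.710e-01] F [-0.1  0.1  0.1] g 59.8 q [ 0.4   0.6   1.69 -0.    0.85  1.5 ]
 in nest: pos [-50.3 323.9 -50.9] x [ 0.833  0.275 -0.48 ] z [-0.499 -0.001 -0.867]
```

View pics/s_g5.png

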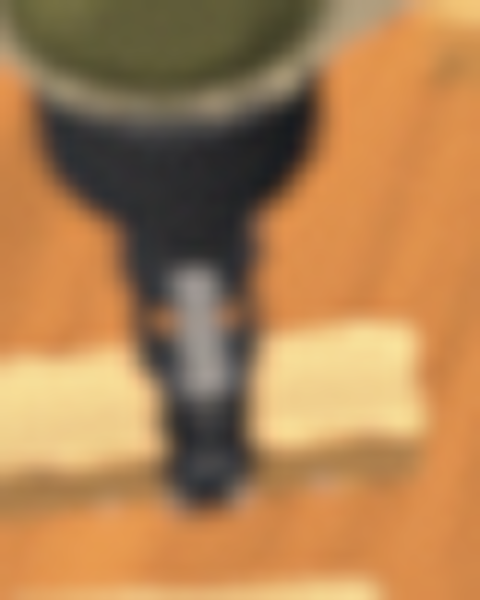

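```bash

python3 -m jog '[{"grip":0.06,"dp":[0,0,0.003],"rot":[0,0,0]},{"grip":0.06,"dp":[0,0,0.002],"rot":[0,0,0]},{"grip":0.06,"dp":[0,0,0],"rot":[0,0,0]}]'
python3 -c "
from tg import *
rep(*st())"

```

```text
time_s: 5.2
position: [435.3, 307.9, -12.4]
ee_rot: [3.141, -0.002, 0.471]
contact_force: [-0.3, 0.8, -0.4]
grip_width: 0.702
t 5.20 pos [435.3 307.9 -12.4] rpy [ 3.141e+00 -2.000e-03  4.710e-01] F [-0.3  0.8 -0.4] g 60.0 q [ 0.4   0.61  1.7  -0.    0.84  1.5 ]
 in nest: pos [-52.7 324.  -55.5] x [ 0.834  0.275 -0.479] z [-0.498 -0.001 -0.867]
```

```bash

python3 -m jog '[{"grip":0.03,"dp":[0,0,0],"rot":[0,0,0]},{"grip":0.03,"dp":[0,0,0],"rot":[0,0,0]},{"grip":0.03,"dp":[0,0,0],"rot":[0,0,0]},{"grip":0.03,"dp":[0,0,0],"rot":[0,0,0]},{"grip":0.03,"dp":[0,0,0],"rot":[0,0,0]},{"grip":0.03,"dp":[0,0,0],"rot":[0,0,0]}]'
python3 - <<'E'
from tg import *
rep(*st())
s=bot.capture('side'); crop('side','pics/s_g6.png',225,245,265,295,12,s)
E
```

```text
time_s: 5.7
position: [435.4, 308.0, -12.1]
ee_rot: [3.141, -0.002, 0.471]
contact_force: [0.3, 0.4, -0.3]
grip_width: 0.405
t 5.70 pos [435.4 308.  -12.1] rpy [ 3.141e+00 -2.000e-03  4.710e-01] F [ 0.3  0.4 -0.3] g 34.6 q [ 0.4   0.61  1.7  -0.    0.84  1.5 ]
 in nest: pos [-52.4 324.  -55.3] x [ 0.834  0.275 -0.479] z [-0.498 -0.    -0.867]
```

View pics/s_g6.png

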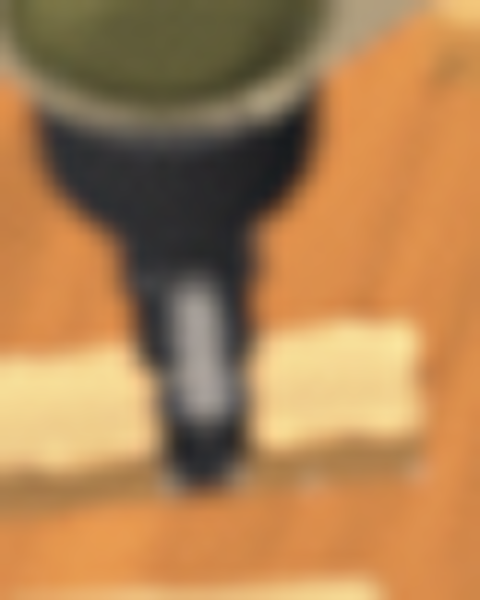

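```bash

python3 -m jog '[{"grip":0.03,"dp":[0,0,-0.01],"rot":[0,0,0]},{"grip":0.03,"dp":[0,0,-0.02],"rot":[0,0,0]},{"grip":0.03,"dp":[0,0,-0.03],"rot":[0,0,0]},{"grip":0.03,"dp":[0,0,-0.03],"rot":[0,0,0]},{"grip":0.03,"dp":[0,0,-0.03],"rot":[0,0,0]},{"grip":0.03,"dp":[0,0,-0.03],"rot":[0,0,0]},{"grip":0.03,"dp":[0,0,-0.02],"rot":[0,0,0]},{"grip":0.03,"dp":[0,0,0],"rot":[0,0,0]},{"grip":0.03,"dp":[0,0,0],"rot":[0,0,0]}]'
python3 - <<'E'
from tg import *
to([0,0,140],NR,nest=True,n=16)
s=bot.capture('side'); crop('side','pics/s_l1.png',200,220,290,310,7,s)
t=bot.capture('top'); crop('top','pics/t_l1.png',140,140,230,230,7,t)
E
```

```text
time_s: 6.5
position: [433.2, 307.3, 169.7]
ee_rot: [3.141, -0.0, 0.471]
contact_force: [-0.6, 0.1, -1.3]
grip_width: 0.406
t 6.50 pos [433.2 307.3 169.7] rpy [ 3.141 -0.     0.471] F [-0.6  0.1 -1.3] g 34.7 q [ 0.4   0.36  1.54 -0.    1.25  1.5 ]
 in nest: pos [ 36.5 323.8 103.3] x [ 0.833  0.275 -0.481] z [-0.5   -0.001 -0.866]
 rotvec [-0.4472  0.3382 -1.2607] shift in current axes mm [-137.1  297.6  -13.3] after rot mm [-323.8  -36.5  -36.7] world [  12.9 -327.4   13.5]
 interpolated rows (lin pos, slerp), mm/rad per row:
   [-0.0086, 0.0186, -0.0008] [-0.0279, 0.0211, -0.0788]
   [-0.01, 0.0179, -0.0005] [-0.0279, 0.0211, -0.0788]
   [-0.0114, 0.0171, -0.0003] [-0.0279, 0.0211, -0.0788]
   [-0.0127, 0.0161, -0.0] [-0.0279, 0.0211, -0.0788]
   [-0.0139, 0.0151, 0.0001] [-0.0279, 0.0211, -0.0788]
   [-0.015, 0.0139, 0.0002] [-0.0279, 0.0211, -0.0788]
   [-0.0161, 0.0127, 0.0003] [-0.0279, 0.0211, -0.0788]
   [-0.017, 0.0114, 0.0002] [-0.0279, 0.0211, -0.0788]
   [-0.0179, 0.01, 0.0002] [-0.0279, 0.0211, -0.0788]
   [-0.0186, 0.0085, 0.0] [-0.0279, 0.0211, -0.0788]
   [-0.0192, 0.0071, -0.0001] [-0.0279, 0.0211, -0.0788]
   [-0.0197, 0.0055, -0.0004] [-0.0279, 0.0211, -0.0788]
   [-0.0201, 0.004, -0.0007] [-0.0279, 0.0211, -0.0788]
   [-0.0203, 0.0024, -0.001] [-0.0279, 0.0211, -0.0788]
   [-0.0204, 0.0008, -0.0014] [-0.0279, 0.0211, -0.0788]
   [-0.0204, -0.0007, -0.0018] [-0.0279, 0.0211, -0.0788]
```

View pics/s_l1.png

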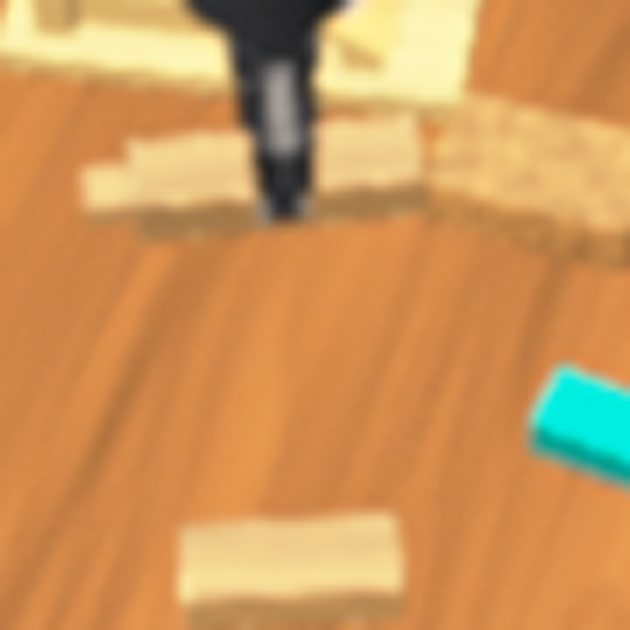

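View pics/t_l1.png

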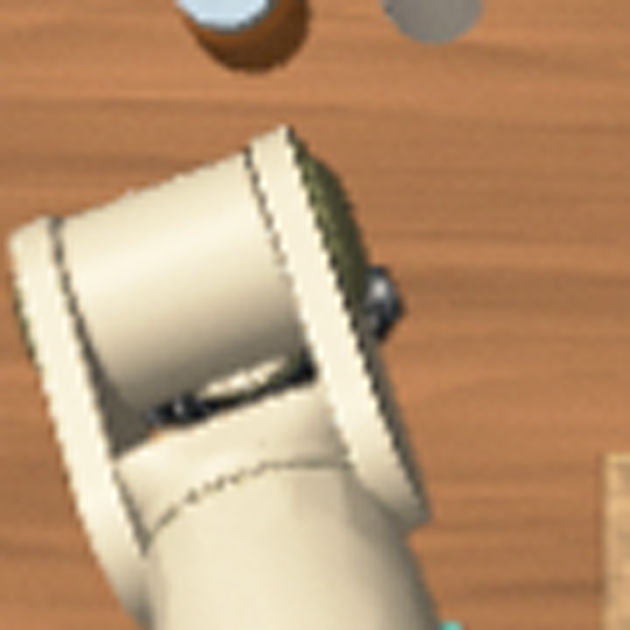

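```bash

python3 -m jog '[{"grip":0.03,"dp":[-0.009,0.019,-0.001],"rot":[-0.028,0.021,-0.08]},{"grip":0.03,"dp":[-0.01,0.018,-0.001],"rot":[-0.028,0.021,-0.08]},{"grip":0.03,"dp":[-0.011,0.017,-0.001],"rot":[-0.028,0.021,-0.08]},{"grip":0.03,"dp":[-0.013,0.016,0],"rot":[-0.028,0.021,-0.08]},{"grip":0.03,"dp":[-0.014,0.015,0],"rot":[-0.028,0.021,-0.08]},{"grip":0.03,"dp":[-0.015,0.014,0],"rot":[-0.028,0.021,-0.08]},{"grip":0.03,"dp":[-0.016,0.013,0],"rot":[-0.028,0.021,-0.08]},{"grip":0.03,"dp":[-0.017,0.011,0],"rot":[-0.028,0.021,-0.08]},{"grip":0.03,"dp":[-0.018,0.01,0],"rot":[-0.028,0.021,-0.08]}]'
python3 - <<'E'
from tg import *
to([-20,5,130],NR,nest=True,n=9)
E
```

```text
time_s: 7.35
position: [436.7, 116.8, 166.2]
ee_rot: [2.853, -0.065, 1.247]
contact_force: [0.5, 0.2, -0.6]
grip_width: 0.401
t 7.35 pos [436.7 116.8 166.2] rpy [ 2.853 -0.065  1.247] F [ 0.5  0.2 -0.6] g 34.2 q [ 0.03  0.04  1.98 -0.05  0.83  0.39]
 in nest: pos [  6.2 136.1 116.8] x [ 0.459  0.868 -0.19 ] z [-0.238 -0.086 -0.968]
 rotvec [-0.2131  0.146  -0.5004] shift in current axes mm [-128.3   39.6    4.8] after rot mm [-131.1  -26.2  -13.2] world [  -3.7 -134.3   -1.7]
 interpolated rows (lin pos, slerp), mm/rad per row:
   [-0.0143, 0.0044, 0.0005] [-0.0237, 0.0162, -0.0556]
   [-0.0145, 0.0036, 0.0004] [-0.0237, 0.0162, -0.0556]
   [-0.0147, 0.0028, 0.0002] [-0.0237, 0.0162, -0.0556]
   [-0.0148, 0.0019, 0.0] [-0.0237, 0.0162, -0.0556]
   [-0.0149, 0.0011, -0.0002] [-0.0237, 0.0162, -0.0556]
   [-0.0149, 0.0003, -0.0004] [-0.0237, 0.0162, -0.0556]
   [-0.0149, -0.0005, -0.0006] [-0.0237, 0.0162, -0.0556]
   [-0.0148, -0.0013, -0.0009] [-0.0237, 0.0162, -0.0556]
   [-0.0147, -0.0021, -0.0012] [-0.0237, 0.0162, -0.0556]
```

```bash

python3 -m jog '[{"grip":0.03,"dp":[-0.014,0.004,0],"rot":[-0.024,0.016,-0.056]},{"grip":0.03,"dp":[-0.014,0.004,0],"rot":[-0.024,0.016,-0.056]},{"grip":0.03,"dp":[-0.015,0.003,0],"rot":[-0.024,0.016,-0.056]},{"grip":0.03,"dp":[-0.015,0.002,0],"rot":[-0.024,0.016,-0.056]},{"grip":0.03,"dp":[-0.015,0.001,0],"rot":[-0.024,0.016,-0.056]},{"grip":0.03,"dp":[-0.015,0,0],"rot":[-0.024,0.016,-0.056]},{"grip":0.03,"dp":[-0.015,0,-0.001],"rot":[-0.024,0.016,-0.056]},{"grip":0.03,"dp":[-0.015,-0.001,-0.001],"rot":[-0.024,0.016,-0.056]},{"grip":0.03,"dp":[-0.015,-0.002,-0.001],"rot":[-0.024,0.016,-0.056]},{"grip":0.03,"dp":[0,0,0],"rot":[0,0,0]},{"grip":0.03,"dp":[0,0,0],"rot":[0,0,0]}]'
python3 - <<'E'
from tg import *
to([3,2,60],NR,nest=True)
s=bot.capture('side'); cv2.imwrite('pics/n1s_raw.png',s[:,:,::-1]); crop('side','pics/s_n1.png',190,100,310,220,5,s)
t=bot.capture('top');  cv2.imwrite('pics/n1t_raw.png',t[:,:,::-1]); crop('top','pics/t_n1.png',215,110,315,210,6,t)
E
```

```text
time_s: 8.27
position: [425.5, -21.9, 152.5]
ee_rot: [2.634, -0.0, 1.775]
contact_force: [0.8, 0.2, -1.3]
grip_width: 0.407
t 8.27 pos [425.5 -21.9 152.5] rpy [ 2.634 -0.     1.775] F [ 0.8  0.2 -1.3] g 34.8 q [-0.57 -0.1   2.22  0.54  0.72 -1.13]
 in nest: pos [-33.2   2.1 123.7] x [-0.01   1.     0.006] z [-0.016  0.006 -1.   ]
 rotvec [-0.0162 -0.0062  0.0104] shift in current axes mm [-0.9 37.2 63.1] after rot mm [-0.1 36.2 63.7] world [ 62.   11.9 -37. ]
```

View pics/s_n1.png

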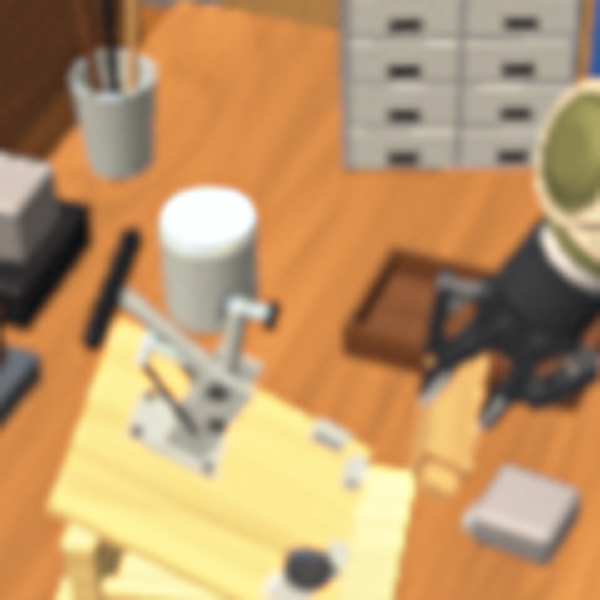

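View pics/t_n1.png

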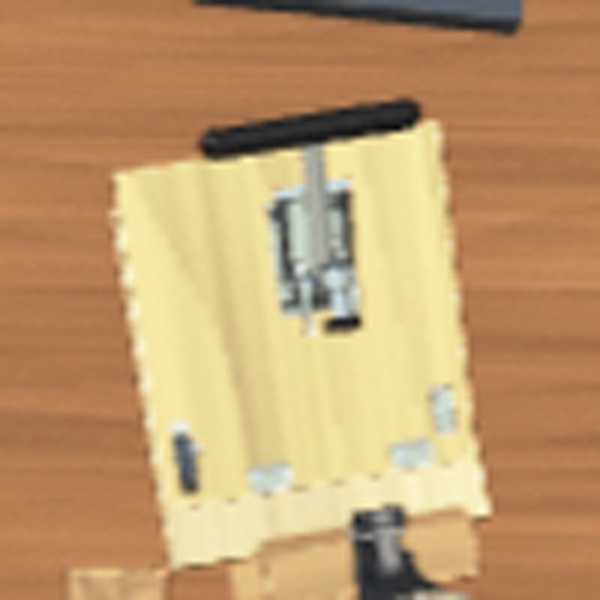

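```bash

python3 - <<'E'
from tg import *
s=cv2.imread('pics/n1s_raw.png')[:,:,::-1]; t=cv2.imread('pics/n1t_raw.png')[:,:,::-1]
T,_=st()
# predicted rail pts with tool-frame bias hypothesis vs world-z bias hypothesis
L=np.array([[x,y,z] for x in(-62.5,62.5) for y in(-18,18) for z in(-13,13)]+[[82.5,y,z] for y in(-11,11) for z in(-6,6)],float)
# rail axes in tool: rail x=tool x, rail y=-tool y, rail z=-tool z ; centre tool (-1.6,0,-25.1)
def pts(T,b): 
    Lt=np.c_[L[:,0],-L[:,1],-L[:,2]]
    return (Lt+[-1.6,0,-25.1+b])@T[:3,:3].T+T[:3,3]
for nm,b,w in(('tool',0,0),('world',14,14)):
    P=pts(T,b)+[0,0,w]
    crop('top',f'pics/t_n1_{nm}.png',245,180,310,240,11,t,proj('top',P)); crop('side',f'pics/s_n1_{nm}.png',260,150,310,205,11,s,proj('side',P))
E
```

```text
(no output)
```

View pics/t_n1_tool.png

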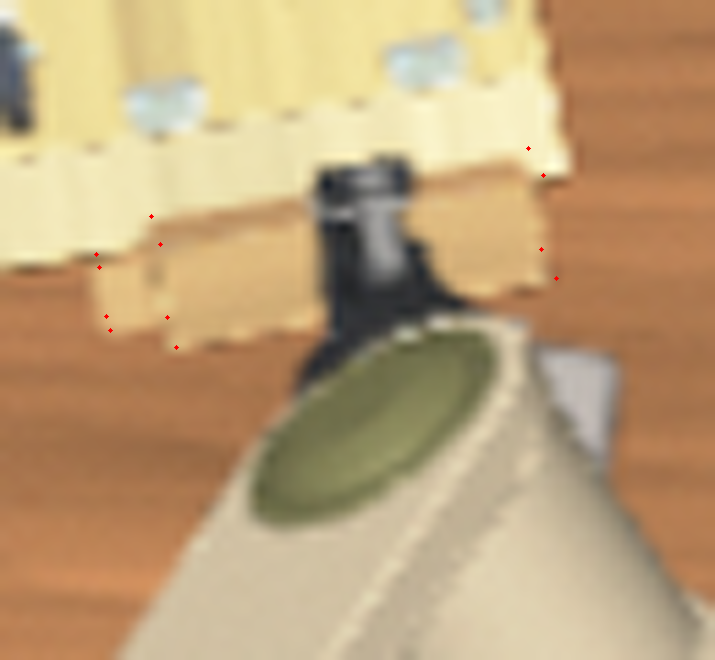

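View pics/s_n1_tool.png

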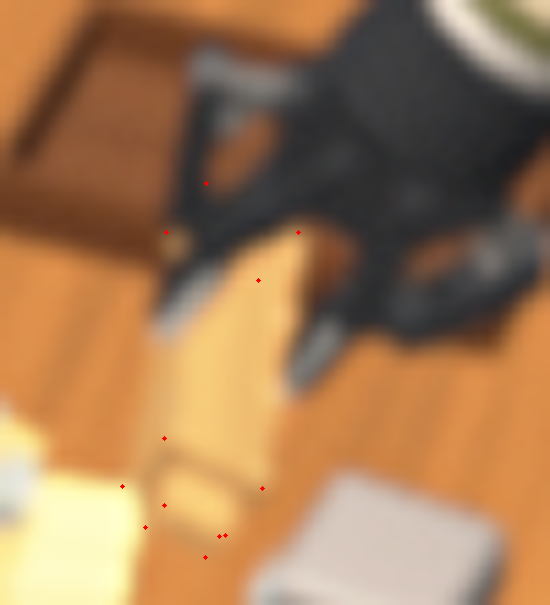

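View pics/s_n1_world.png

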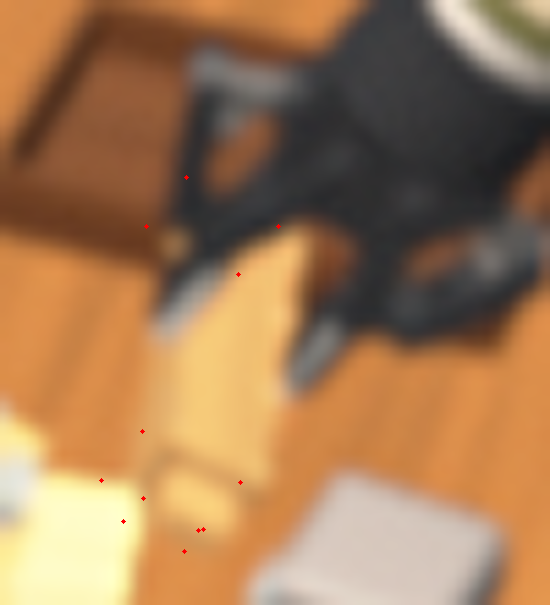

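```bash

python3 -m jog '[{"grip":0.03,"dp":[0,0.009,0],"rot":[-0.004,-0.002,0.0025]},{"grip":0.03,"dp":[0,0.009,0],"rot":[-0.004,-0.002,0.0025]},{"grip":0.03,"dp":[0,0.009,0.01],"rot":[-0.004,-0.001,0.0025]},{"grip":0.03,"dp":[0,0.009,0.017],"rot":[-0.004,-0.001,0.0025]},{"grip":0.03,"dp":[0,0,0.018],"rot":[0,0,0]},{"grip":0.03,"dp":[0,0,0.018],"rot":[0,0,0]},{"grip":0.03,"dp":[0,0,0.018],"rot":[0,0,0]},{"grip":0.03,"dp":[0,0,0],"rot":[0,0,0]},{"grip":0.03,"dp":[0,0,0],"rot":[0,0,0]}]'
python3 - <<'E'
from tg import *
to([3,2,5],NR,nest=True)
E
```

```text
time_s: 9.12
position: [499.7, 1.5, 97.4]
ee_rot: [2.62, 0.001, 1.767]
contact_force: [-0.7, -12.7, -0.5]
grip_width: 0.407
t 9.12 pos [499.7   1.5  97.4] rpy [2.620e+00 1.000e-03 1.767e+00] F [ -0.7 -12.7  -0.5] g 34.8 q [-0.4   0.17  2.13  0.64  0.48 -1.11]
 in nest: pos [ 6.2 10.9 37.3] x [-0.003  1.     0.001] z [-0.002  0.001 -1.   ]
 rotvec [-0.0019 -0.0012  0.0032] shift in current axes mm [-8.9 -3.2 32.3] after rot mm [-8.9 -3.2 32.3] world [ 14.8  -6.2 -29.6]
```

```bash

python3 -m jog '[{"grip":0.03,"dp":[-0.004,0,-0.002],"rot":[0,0,0]},{"grip":0.03,"dp":[-0.004,0,0],"rot":[0,0,0]},{"grip":0.03,"dp":[0,0,0],"rot":[0,0,0]},{"grip":0.03,"dp":[0,0,0],"rot":[0,0,0]}]'
python3 - <<'E'
from tg import *
to([3,2,5],NR,nest=True)
T,_=st()
s=bot.capture('side'); cv2.imwrite('pics/n2s_raw.png',s[:,:,::-1]); t=bot.capture('top');  cv2.imwrite('pics/n2t_raw.png',t[:,:,::-1]); 
L=np.array([[x,y,z] for x in(-62.5,62.5) for y in(-18,18) for z in(-13,13)]+[[82.5,y,z] for y in(-11,11) for z in(-6,6)],float)
P=(np.c_[L[:,0],-L[:,1],-L[:,2]]+[-1.6,0,-25.1])@T[:3,:3].T+T[:3,3]
crop('top','pics/t_n2.png',240,155,300,210,11,t,proj('top',P)); crop('side','pics/s_n2.png',235,165,290,230,9,s,proj('side',P))
E
```

```text
time_s: 9.45
position: [499.8, -4.9, 100.5]
ee_rot: [2.62, -0.001, 1.769]
contact_force: [-0.4, -0.1, -1.5]
grip_width: 0.407
t 9.45 pos [499.8  -4.9 100.5] rpy [ 2.620e+00 -1.000e-03  1.769e+00] F [-0.4 -0.1 -1.5] g 34.7 q [-0.41  0.17  2.12  0.64  0.5  -1.13]
 in nest: pos [ 6.8  4.6 40.5] x [-0.004  1.     0.004] z [-0.002  0.004 -1.   ]
 rotvec [-0.0024 -0.0036  0.0045] shift in current axes mm [-2.8 -3.7 35.5] after rot mm [-2.6 -3.8 35.5] world [ 14.7   0.2 -32.7]
```

View pics/t_n2.png

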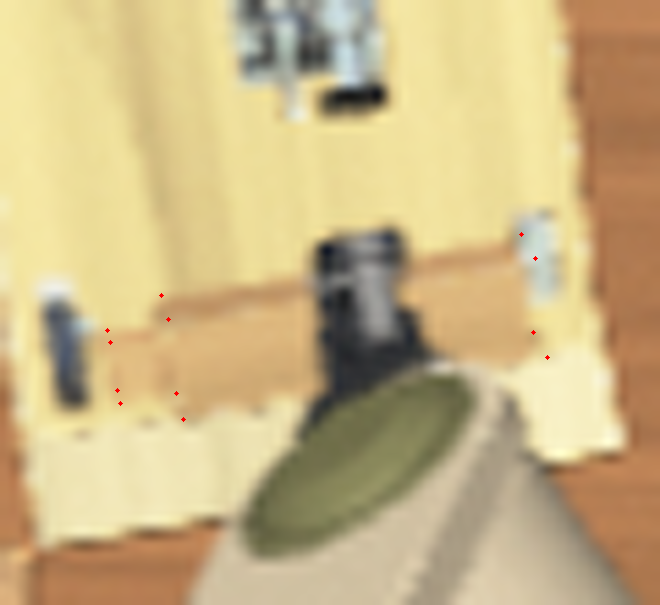

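View pics/s_n2.png

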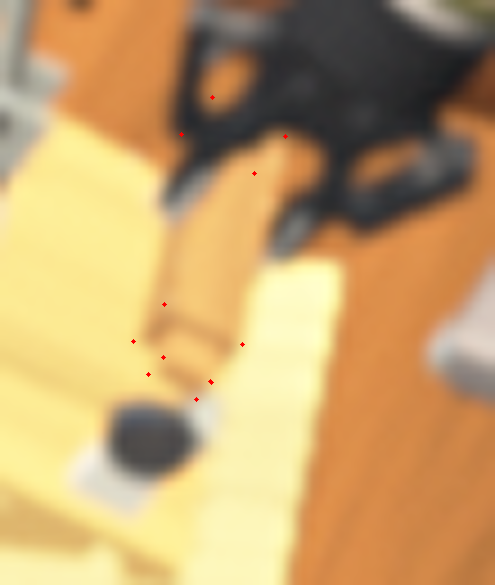

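```bash

python3 -m jog '[{"grip":0.03,"dp":[-0.004,-0.003,0.008],"rot":[-0.002,-0.003,0.004]},{"grip":0.03,"dp":[0,0,0.008],"rot":[0,0,0]},{"grip":0.03,"dp":[0,0,0.008],"rot":[0,0,0]},{"grip":0.03,"dp":[0,0,0.005],"rot":[0,0,0]},{"grip":0.03,"dp":[0,0,0],"rot":[0,0,0]},{"grip":0.03,"dp":[0,0,0],"rot":[0,0,0]}]'
python3 - <<'E'
from tg import *
to([3,1,0],NR,nest=True)
s=bot.capture('side'); t=bot.capture('top')
crop('top','pics/t_n3.png',240,165,300,210,11,t); crop('side','pics/s_n3.png',235,165,290,230,9,s)
E
```

```text
time_s: 10.05
position: [513.3, -5.6, 72.5]
ee_rot: [2.618, -0.001, 1.764]
contact_force: [-0.8, 1.5, -0.8]
grip_width: 0.403
t 10.05 pos [513.3  -5.6  72.5] rpy [ 2.618e+00 -1.000e-03  1.764e+00] F [-0.8  1.5 -0.8] g 34.4 q [-0.4   0.25  2.12  0.74  0.43 -1.22]
 in nest: pos [4.1 1.4 9.7] x [-0.001  1.     0.001] z [-0.     0.001 -1.   ]
 rotvec [-0.     -0.001   0.0005] shift in current axes mm [-0.4 -1.1  9.7] after rot mm [-0.4 -1.1  9.7] world [ 3.9  0.4 -9. ]
```

View pics/t_n3.png

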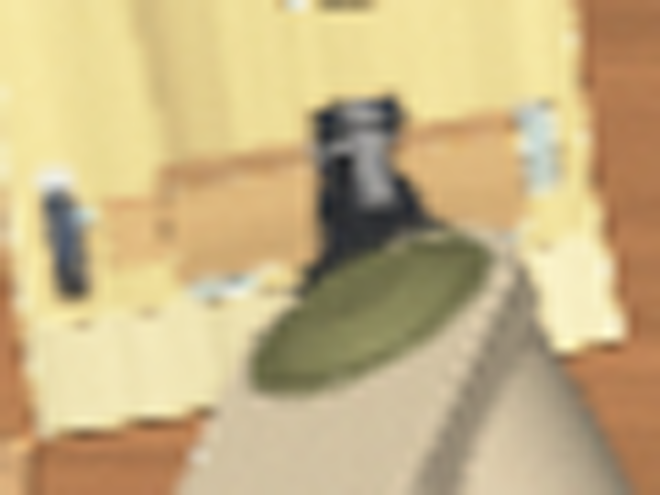

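View pics/s_n3.png

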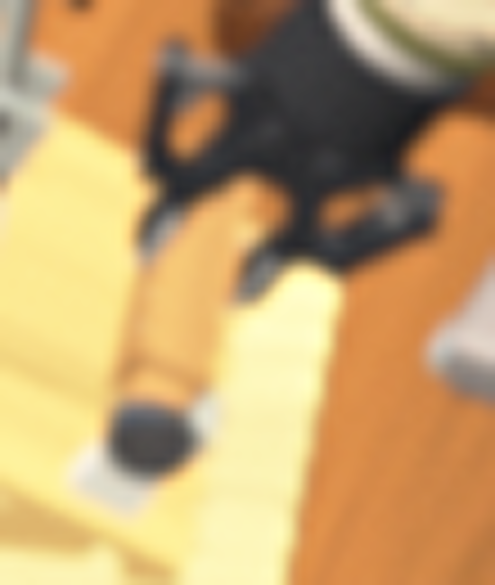

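```bash

python3 -m jog '[{"grip":0.03,"dp":[0,0,0.004],"rot":[0,0,0]},{"grip":0.03,"dp":[0,0,0.004],"rot":[0,0,0]},{"grip":0.03,"dp":[0,0,0],"rot":[0,0,0]}]'
python3 - <<'E'
from tg import *
to([3,1,-12],NR,nest=True)
E
```

```text
time_s: 10.4
position: [517.8, -5.0, 66.1]
ee_rot: [2.616, 0.001, 1.764]
contact_force: [-0.2, 0.1, -1.3]
grip_width: 0.407
t 10.40 pos [517.8  -5.   66.1] rpy [2.616e+00 1.000e-03 1.764e+00] F [-0.2  0.1 -1.3] g 34.8 q [-0.39  0.27  2.11  0.76  0.41 -1.24]
 in nest: pos [4.9 1.1 1.9] x [-0.001  1.    -0.   ] z [ 0.002 -0.    -1.   ]
 rotvec [0.0018 0.0001 0.001 ] shift in current axes mm [-0.1 -1.9 13.9] after rot mm [-0.1 -1.9 13.9] world [  5.3   0.9 -13. ]
```

```bash

python3 -m jog '[{"grip":0.03,"dp":[0,-0.001,0.004],"rot":[0,0,0]},{"grip":0.03,"dp":[0,-0.001,0.004],"rot":[0,0,0]},{"grip":0.03,"dp":[0,0,0],"rot":[0,0,0]}]'
python3 - <<'E'
from tg import *
to([3,1,-12],NR,nest=True)
E
```

```text
time_s: 10.65
position: [520.3, -4.6, 57.4]
ee_rot: [2.616, 0.001, 1.764]
contact_force: [-0.7, 0.2, -1.3]
grip_width: 0.404
t 10.65 pos [520.3  -4.6  57.4] rpy [2.616e+00 1.000e-03 1.764e+00] F [-0.7  0.2 -1.3] g 34.5 q [-0.39  0.3   2.11  0.8   0.39 -1.28]
 in nest: pos [ 2.8  1.  -6.9] x [-0.001  1.    -0.   ] z [ 0.002 -0.    -1.   ]
 rotvec [0.0019 0.0003 0.0011] shift in current axes mm [-0.   0.2  5.1] after rot mm [-0.   0.2  5.1] world [ 2.7  0.5 -4.3]
```

```bash

python3 -m jog '[{"grip":0.03,"dp":[0,0,0.003],"rot":[0,0,0]},{"grip":0.03,"dp":[0,0,0],"rot":[0,0,0]}]'
python3 -m jog '[{"grip":0.03,"dp":[0,0,0.002],"rot":[0,0,0]},{"grip":0.03,"dp":[0,0,0],"rot":[0,0,0]}]'
python3 - <<'E'
from tg import *
to([3,1,-12],NR,nest=True)
E
```

```text
time_s: 10.82
position: [521.9, -4.3, 54.3]
ee_rot: [2.616, 0.001, 1.764]
contact_force: [1.0, -0.3, -1.6]
grip_width: 0.407
time_s: 10.98
position: [523.0, -4.1, 52.6]
ee_rot: [2.616, 0.001, 1.764]
contact_force: [-0.7, 0.2, -0.0]
grip_width: 0.402
t 10.98 pos [523.   -4.1  52.6] rpy [2.616e+00 1.000e-03 1.764e+00] F [-0.7  0.2 -0. ] g 34.3 q [-0.39  0.31  2.11  0.82  0.38 -1.3 ]
 in nest: pos [  2.7   1.  -12.5] x [-0.001  1.    -0.   ] z [ 0.002 -0.    -1.   ]
 rotvec [0.0019 0.0002 0.0011] shift in current axes mm [-0.   0.3 -0.5] after rot mm [-0.   0.3 -0.5] world [ 0.  -0.   0.6]
```

```bash

python3 -m jog '[{"grip":0.03,"dp":[0,0,0.0015],"rot":[0,0,0]},{"grip":0.03,"dp":[0,0,0],"rot":[0,0,0]}]'
python3 -m jog '[{"grip":0.03,"dp":[0,0,0.0015],"rot":[0,0,0]},{"grip":0.03,"dp":[0,0,0],"rot":[0,0,0]}]'
python3 - <<'E'
from tg import *
to([3,1,-12],NR,nest=True)
s=bot.capture('side'); t=bot.capture('top')
crop('top','pics/t_n4.png',240,165,300,210,11,t); crop('side','pics/s_n4.png',235,165,290,230,9,s)
E
```

```text
time_s: 11.15
position: [523.1, -4.1, 52.9]
ee_rot: [2.615, 0.002, 1.765]
contact_force: [0.4, -0.6, -1.5]
grip_width: 0.404
time_s: 11.32
position: [523.4, -4.1, 53.0]
ee_rot: [2.613, 0.004, 1.766]
contact_force: [-0.2, -0.6, -2.0]
grip_width: 0.404
t 11.32 pos [523.4  -4.1  53. ] rpy [2.613 0.004 1.766] F [-0.2 -0.6 -2. ] g 34.5 q [-0.39  0.31  2.11  0.83  0.38 -1.31]
 in nest: pos [  3.3   0.9 -12.3] x [-0.004  1.    -0.002] z [ 0.005 -0.002 -1.   ]
 rotvec [0.0052 0.0016 0.0042] shift in current axes mm [ 0.1 -0.3 -0.3] after rot mm [ 0.1 -0.3 -0.3] world [-0.4 -0.   0.1]
```

View pics/t_n4.png

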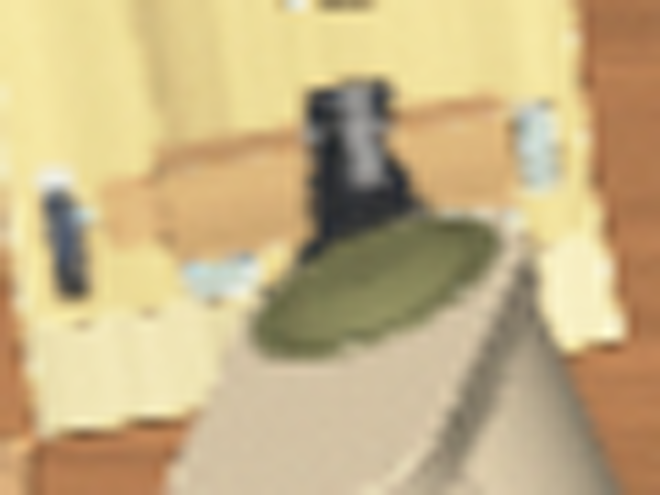

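View pics/s_n4.png

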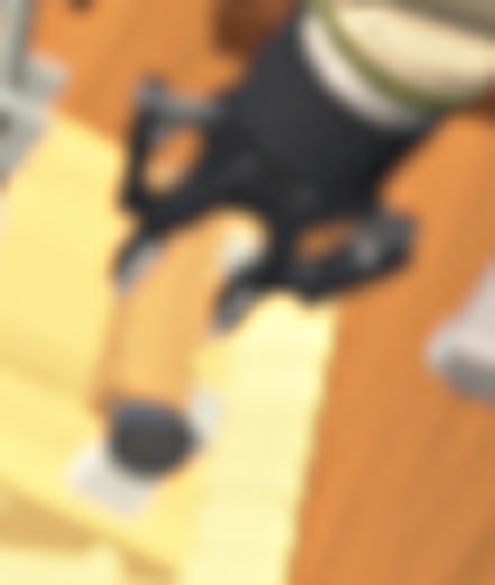

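```bash

python3 -m jog '[{"grip":0.03,"dp":[-0.002,-0.002,0],"rot":[0.003,0.001,0.003]},{"grip":0.03,"dp":[-0.001,-0.002,0],"rot":[0.002,0.001,0.001]},{"grip":0.03,"dp":[0,0,0],"rot":[0,0,0]}]'
python3 - <<'E'
from tg import *
to([3,1,-12],NR,nest=True)
print(NEST[:3,:3].T@st()[1]['contact_force'])
E
```

```text
time_s: 11.67
position: [521.1, -7.7, 51.0]
ee_rot: [2.617, -0.001, 1.764]
contact_force: [-6.8, 0.1, 5.8]
grip_width: 0.404
t 11.67 pos [521.1  -7.7  51. ] rpy [ 2.617e+00 -1.000e-03  1.764e+00] F [-6.8  0.1  5.8] g 34.5 q [-0.4   0.31  2.11  0.83  0.39 -1.32]
 in nest: pos [ -0.3  -2.2 -12.5] x [0.    1.    0.001] z [ 0.001  0.001 -1.   ]
 rotvec [ 0.0007 -0.0008 -0.    ] shift in current axes mm [ 3.2  3.3 -0.5] after rot mm [ 3.2  3.3 -0.5] world [1.9 3.7 2.1]
[-2.89731289  1.41736265  8.31509855]
```

```bash

python3 -m jog '[{"grip":0.03,"dp":[-0.001,-0.0015,-0.0005],"rot":[0,0,0]},{"grip":0.03,"dp":[0,0,0],"rot":[0,0,0]}]'
python3 - <<'E'
from tg import *
to([3,1,-12],NR,nest=True)
print(NEST[:3,:3].T@st()[1]['contact_force'])
E
python3 -m jog '[{"grip":0.03,"dp":[-0.001,-0.0015,-0.0005],"rot":[0,0,0]},{"grip":0.03,"dp":[0,0,0],"rot":[0,0,0]}]'
python3 - <<'E'
from tg import *
to([3,1,-12],NR,nest=True)
print(NEST[:3,:3].T@st()[1]['contact_force'])
E
```

```text
time_s: 11.83
position: [520.7, -8.4, 51.2]
ee_rot: [2.616, -0.002, 1.764]
contact_force: [0.3, 0.3, -2.2]
grip_width: 0.399
t 11.83 pos [520.7  -8.4  51.2] rpy [ 2.616e+00 -2.000e-03  1.764e+00] F [ 0.3  0.3 -2.2] g 34.1 q [-0.4   0.31  2.11  0.84  0.39 -1.33]
 in nest: pos [ -0.6  -2.8 -12.1] x [0.    1.    0.002] z [ 0.002  0.002 -1.   ]
 rotvec [ 0.0024 -0.0024 -0.0001] shift in current axes mm [ 3.8  3.6 -0.1] after rot mm [ 3.8  3.6 -0.1] world [2.3 4.4 1.9]
[-0.84919904  0.20084875 -2.06966897]
time_s: 12.0
position: [520.7, -8.3, 51.6]
ee_rot: [2.613, -0.005, 1.766]
contact_force: [-0.1, 0.1, -0.4]
grip_width: 0.403
t 12.00 pos [520.7  -8.3  51.6] rpy [ 2.613 -0.005  1.766] F [-0.1  0.1 -0.4] g 34.4 q [-0.4   0.31  2.11  0.85  0.39 -1.34]
 in nest: pos [ -0.5  -2.7 -11.7] x [-0.     1.     0.006] z [ 0.005  0.006 -1.   ]
 rotvec [ 0.0048 -0.0058  0.0002] shift in current axes mm [3.7 3.5 0.3] after rot mm [3.7 3.5 0.3] world [2.4 4.2 1.5]
[-0.22858667  0.12395877 -0.2790337 ]
```

```bash

python3 - <<'E'
from tg import *
s=bot.capture('side'); t=bot.capture('top')
crop('top','pics/t_n5.png',240,165,300,210,11,t); crop('side','pics/s_n5.png',235,165,290,230,9,s)
E
```

```text
(no output)
```

View pics/t_n5.png

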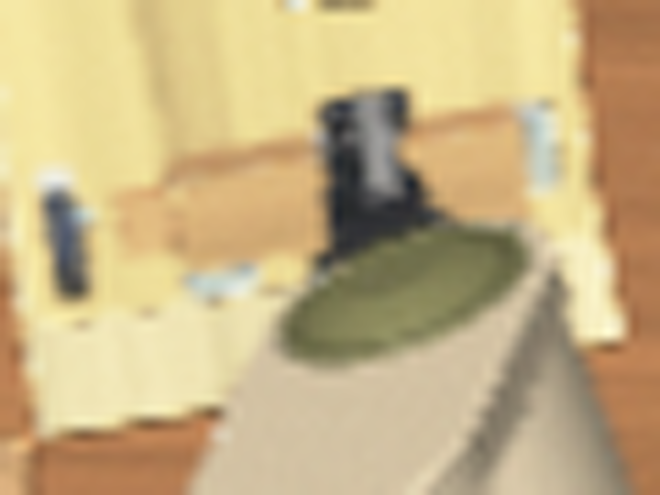

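View pics/s_n5.png

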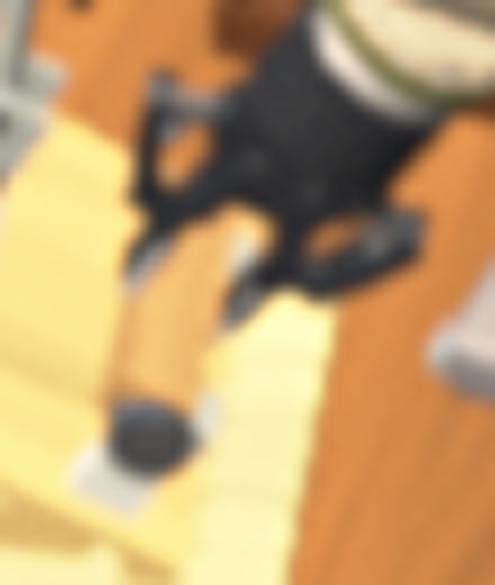

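```bash

python3 -m jog '[{"grip":0.03,"dp":[-0.003,-0.003,0],"rot":[0.003,-0.005,0]}]'
python3 - <<'E'
from tg import *
to([3,1,-12],NR,nest=True)
print(NEST[:3,:3].T@st()[1]['contact_force'])
E
python3 -m jog '[{"grip":0.03,"dp":[-0.003,-0.003,0],"rot":[0.002,0,0]}]'
python3 - <<'E'
from tg import *
to([3,1,-12],NR,nest=True)
print(NEST[:3,:3].T@st()[1]['contact_force'])
E
```

```text
time_s: 12.18
position: [520.1, -8.8, 51.5]
ee_rot: [2.613, -0.007, 1.767]
contact_force: [37.4, 51.0, 6.9]
grip_width: 0.404
t 12.18 pos [520.1  -8.8  51.5] rpy [ 2.613 -0.007  1.767] F [37.4 51.   6.9] g 34.5 q [-0.41  0.31  2.11  0.85  0.4  -1.35]
 in nest: pos [ -1.1  -3.1 -11.5] x [-0.     1.     0.008] z [ 0.005  0.008 -1.   ]
 rotvec [ 0.005  -0.0076  0.    ] shift in current axes mm [4.1 4.  0.6] after rot mm [4.1 4.1 0.5] world [2.9 4.8 1.6]
[ 43.72848378  42.93604044 -17.26506607]
time_s: 12.27
position: [520.1, -8.5, 51.8]
ee_rot: [2.611, -0.013, 1.772]
contact_force: [28.5, 36.0, 4.3]
grip_width: 0.399
t 12.27 pos [520.1  -8.5  51.8] rpy [ 2.611 -0.013  1.772] F [28.5 36.   4.3] g 34.1 q [-0.41  0.31  2.11  0.86  0.41 -1.36]
 in nest: pos [ -0.9  -2.8 -11.3] x [-0.001  1.     0.016] z [ 0.007  0.016 -1.   ]
 rotvec [ 0.0073 -0.0159  0.0007] shift in current axes mm [3.8 3.9 0.8] after rot mm [3.8 3.9 0.7] world [3.  4.5 1.3]
[ 32.36200429  29.84360174 -13.71807366]
```

```bash

python3 -m jog '[{"grip":0.03,"dp":[0,0,0],"rot":[0.006,-0.014,0]},{"grip":0.03,"dp":[0,0,0.001],"rot":[0,0,0]},{"grip":0.03,"dp":[0,0,0],"rot":[0,0,0]}]'
python3 - <<'E'
from tg import *
to([-0.8,-2.7,-12.2],NR,nest=True)
print(NEST[:3,:3].T@st()[1]['contact_force'])
E
```

```text
time_s: 12.52
position: [521.3, -7.2, 51.3]
ee_rot: [2.615, -0.002, 1.767]
contact_force: [0.6, 0.3, -1.6]
grip_width: 0.403
t 12.52 pos [521.3  -7.2  51.3] rpy [ 2.615e+00 -2.000e-03  1.767e+00] F [ 0.6  0.3 -1.6] g 34.4 q [-0.4   0.31  2.11  0.84  0.39 -1.33]
 in nest: pos [  0.1  -1.8 -12.4] x [-0.002  1.     0.004] z [ 0.003  0.004 -1.   ]
 rotvec [ 0.0026 -0.0037  0.0024] shift in current axes mm [-0.9 -0.9 -0.2] after rot mm [-0.9 -0.9 -0.2] world [-0.7 -1.1 -0.3]
[-0.25288522  0.17311656 -1.66457993]
```

```bash

python3 -m jog '[{"grip":0.03,"dp":[-0.0015,-0.0015,0],"rot":[0.003,-0.004,0.002]}]'
python3 - <<'E'
from tg import *
rep(*st())
print(NEST[:3,:3].T@st()[1]['contact_force'])
E
python3 -m jog '[{"grip":0.03,"dp":[-0.001,-0.001,0],"rot":[0,-0.002,0.001]},{"grip":0.045,"dp":[0,0,0],"rot":[0,0,0]},{"grip":0.045,"dp":[0,0,0],"rot":[0,0,0]},{"grip":0.045,"dp":[0,0,0],"rot":[0,0,0]}]'
python3 - <<'E'
from tg import *
rep(*st())
print(NEST[:3,:3].T@st()[1]['contact_force'])
t=bot.capture('top'); s=bot.capture('side')
crop('top','pics/t_n6.png',240,165,300,210,11,t);crop('side','pics/s_n6.png',235,165,290,230,9,s)
E
```

```text
time_s: 12.6
position: [520.7, -8.7, 50.8]
ee_rot: [2.618, -0.0, 1.764]
contact_force: [13.9, 21.0, 5.4]
grip_width: 0.397
t 12.60 pos [520.7  -8.7  50.8] rpy [ 2.618 -0.     1.764] F [13.9 21.   5.4] g 33.9 q [-0.4   0.31  2.11  0.83  0.39 -1.32]
 in nest: pos [ -0.9  -3.1 -12.4] x [-0.     1.     0.001] z [ 0.     0.001 -1.   ]
[17.97401742 17.97502268 -4.18962857]
time_s: 12.93
position: [520.6, -9.3, 50.7]
ee_rot: [2.616, -0.002, 1.762]
contact_force: [-0.3, -0.4, 0.0]
grip_width: 0.527
t 12.93 pos [520.6  -9.3  50.7] rpy [ 2.616e+00 -2.000e-03  1.762e+00] F [-0.3 -0.4  0. ] g 45.0 q [-0.4   0.31  2.11  0.84  0.39 -1.33]
 in nest: pos [ -1.1  -3.7 -12.4] x [0.002 1.    0.001] z [ 0.002  0.001 -1.   ]
[-0.27442586 -0.37837478  0.19831133]
```

View pics/t_n6.png

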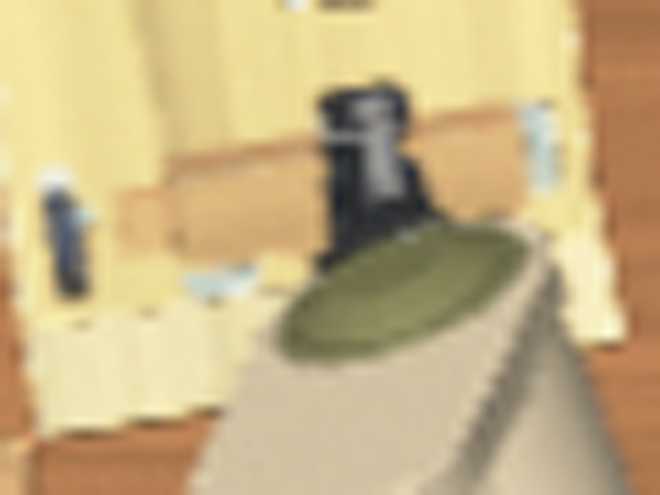

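View pics/s_n6.png

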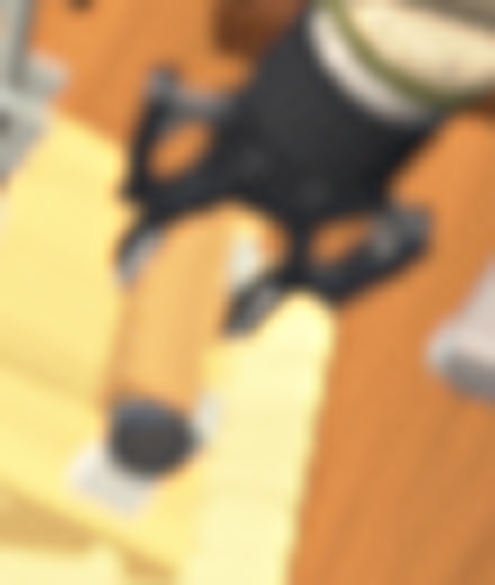

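```bash

python3 -m jog '[{"grip":0.05,"dp":[0,0,0],"rot":[0,0,0]},{"grip":0.05,"dp":[0,0,0],"rot":[0,0,0]},{"grip":0.05,"dp":[0,0,-0.01],"rot":[0,0,0]},{"grip":0.05,"dp":[0,0,-0.02],"rot":[0,0,0]},{"grip":0.05,"dp":[0,0,-0.03],"rot":[0,0,0]},{"grip":0.05,"dp":[0,0,-0.03],"rot":[0,0,0]},{"grip":0.05,"dp":[0,0,-0.03],"rot":[0,0,0]},{"grip":0.05,"dp":[0,0,-0.03],"rot":[0,0,0]},{"grip":0.05,"dp":[0,0,-0.03],"rot":[0,0,0]},{"grip":0.05,"dp":[0,0,-0.02],"rot":[0,0,0]},{"grip":0.05,"dp":[0,0,0],"rot":[0,0,0]}]'
python3 - <<'E'
from tg import *
to([450,-20,320],down(1.763),n=10)
t=bot.capture('top'); s=bot.capture('side')
crop('top','pics/t_n7.png',240,165,300,210,11,t);crop('side','pics/s_n7.png',235,165,290,230,9,s)
cv2.imwrite('pics/n7t_raw.png',t[:,:,::-1]);cv2.imwrite('pics/n7s_raw.png',s[:,:,::-1])
E
```

```text
time_s: 13.95
position: [415.9, -30.4, 229.2]
ee_rot: [2.625, -0.0, 1.758]
contact_force: [0.4, 0.2, 0.5]
grip_width: 0.585
t 13.95 pos [415.9 -30.4 229.2] rpy [ 2.625 -0.     1.758] F [0.4 0.2 0.5] g 50.0 q [-0.62 -0.25  2.12  0.45  0.95 -1.01]
 in nest: pos [ -4.4  -4.3 195.6] x [ 0.004  1.    -0.002] z [-0.007 -0.002 -1.   ]
 rotvec [ 0.5167  0.0012 -0.0047] shift in current axes mm [  3.8  75.7 -61.4] after rot mm [  3.6  35.5 -90.8] world [34.1 10.4 90.8]
 interpolated rows (lin pos, slerp), mm/rad per row:
   [0.0004, 0.0076, -0.0061] [0.0517, 0.0001, -0.0005]
   [0.0004, 0.0072, -0.0065] [0.0517, 0.0001, -0.0005]
   [0.0004, 0.0069, -0.0069] [0.0517, 0.0001, -0.0005]
   [0.0004, 0.0065, -0.0072] [0.0517, 0.0001, -0.0005]
   [0.0004, 0.0061, -0.0076] [0.0517, 0.0001, -0.0005]
   [0.0004, 0.0057, -0.0079] [0.0517, 0.0001, -0.0005]
   [0.0004, 0.0053, -0.0082] [0.0517, 0.0001, -0.0005]
   [0.0004, 0.0049, -0.0084] [0.0517, 0.0001, -0.0005]
   [0.0004, 0.0045, -0.0087] [0.0517, 0.0001, -0.0005]
   [0.0004, 0.004, -0.0089] [0.0517, 0.0001, -0.0005]
```

View pics/t_n7.png

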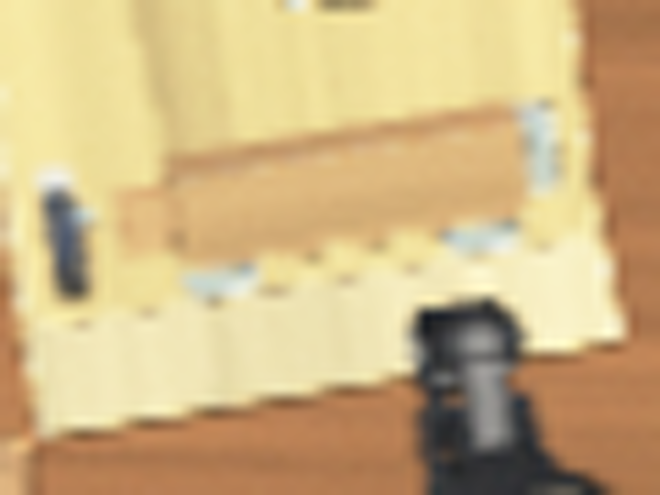

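View pics/s_n7.png

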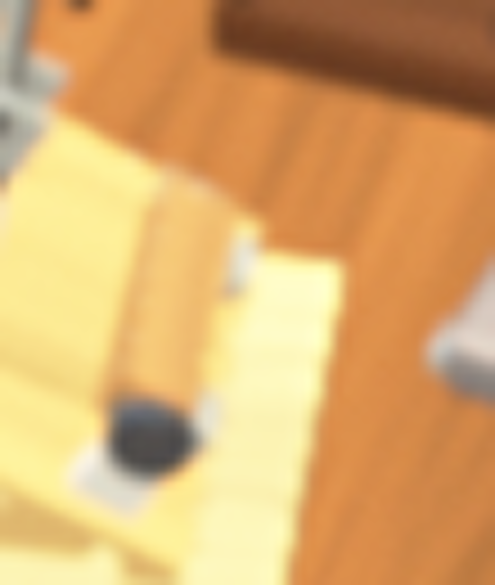

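```bash

python3 -m jog '[{"grip":0.05,"dp":[0,0.008,-0.007],"rot":[0.052,0,0]},{"grip":0.05,"dp":[0,0.007,-0.007],"rot":[0.052,0,0]},{"grip":0.05,"dp":[0,0.007,-0.008],"rot":[0.052,0,0]},{"grip":0.05,"dp":[0,0.006,-0.008],"rot":[0.052,0,0]},{"grip":0.05,"dp":[0,0.006,-0.009],"rot":[0.052,0,0]},{"grip":0.05,"dp":[0,0.006,-0.009],"rot":[0.052,0,0]},{"grip":0.05,"dp":[0,0.005,-0.01],"rot":[0.052,0,0]},{"grip":0.05,"dp":[0,0.005,-0.01],"rot":[0.052,0,0]},{"grip":0.05,"dp":[0,0.005,-0.01],"rot":[0.052,0,0]},{"grip":0.05,"dp":[0,0.004,-0.01],"rot":[0.052,0,0]},{"grip":0.05,"dp":[0,0,0],"rot":[0,0,0]}]'
python3 - <<'E'
from tg import *
B=(NEST@[216.4,35,101.2,1])[:3]; print('bar pt',B)
to(B+[0,0,65],down(1.763),n=9)
E
```

```text
time_s: 14.97
position: [454.5, -18.9, 309.0]
ee_rot: [-3.083, -0.022, 1.764]
contact_force: [0.3, 0.2, -0.2]
grip_width: 0.585
bar pt [642.38495544  53.82668775 257.84177086]
t 14.97 pos [454.5 -18.9 309. ] rpy [-3.083 -0.022  1.764] F [ 0.3  0.2 -0.2] g 50.0 q [-0.3   0.14  1.45 -0.01  1.61 -0.49]
 in nest: pos [ 70.2  -0.4 244.6] x [0.011 1.    0.02 ] z [-0.55   0.022 -0.835]
 rotvec [-0.0587 -0.0225  0.0016] shift in current axes mm [ 35.6 197.2 -24.7] after rot mm [ 35.5 198.3 -13.9] world [187.9  72.7  13.9]
 interpolated rows (lin pos, slerp), mm/rad per row:
   [0.004, 0.0219, -0.0027] [-0.0065, -0.0025, 0.0002]
   [0.004, 0.0219, -0.0026] [-0.0065, -0.0025, 0.0002]
   [0.004, 0.0219, -0.0025] [-0.0065, -0.0025, 0.0002]
   [0.0039, 0.022, -0.0023] [-0.0065, -0.0025, 0.0002]
   [0.0039, 0.022, -0.0022] [-0.0065, -0.0025, 0.0002]
   [0.0039, 0.022, -0.0021] [-0.0065, -0.0025, 0.0002]
   [0.0039, 0.022, -0.0019] [-0.0065, -0.0025, 0.0002]
   [0.0039, 0.022, -0.0018] [-0.0065, -0.0025, 0.0002]
   [0.0039, 0.022, -0.0017] [-0.0065, -0.0025, 0.0002]
```

```bash

python3 -m jog '[{"grip":0.05,"dp":[0.004,0.022,-0.005],"rot":[-0.007,-0.003,0]},{"grip":0.05,"dp":[0.004,0.022,-0.005],"rot":[-0.007,-0.003,0]},{"grip":0.05,"dp":[0.004,0.022,-0.004],"rot":[-0.007,-0.003,0]},{"grip":0.05,"dp":[0.004,0.022,-0.004],"rot":[-0.007,-0.003,0]},{"grip":0.05,"dp":[0.004,0.022,-0.004],"rot":[-0.007,-0.003,0]},{"grip":0.05,"dp":[0.004,0.022,-0.003],"rot":[-0.007,-0.003,0]},{"grip":0.05,"dp":[0.004,0.022,-0.003],"rot":[-0.007,-0.003,0]},{"grip":0.05,"dp":[0.004,0.022,-0.003],"rot":[-0.007,-0.002,0]},{"grip":0.05,"dp":[0.004,0.022,-0.003],"rot":[-0.003,0,0]},{"grip":0.05,"dp":[0,0,0],"rot":[0,0,0]},{"grip":0.05,"dp":[0,0,0],"rot":[0,0,0]}]'
python3 - <<'E'
from tg import *
B=(NEST@[216.4,35,101.2,1])[:3]
to(B+[0,0,-35],down(1.763))
t=bot.capture('top'); s=bot.capture('side')
crop('top','pics/t_b1.png',215,100,315,200,6,t);crop('side','pics/s_b1.png',180,90,280,200,6,s)
E
```

```text
time_s: 15.88
position: [653.4, 64.1, 308.2]
ee_rot: [-3.126, -0.017, 1.777]
contact_force: [0.2, 0.7, -0.4]
grip_width: 0.589
t 15.88 pos [653.4  64.1 308.2] rpy [-3.126 -0.017  1.777] F [ 0.2  0.7 -0.4] g 50.3 q [-0.09  0.61  0.79  0.01  1.76 -0.29]
 in nest: pos [252.6  43.  138.4] x [-0.004  1.     0.022] z [-0.513  0.017 -0.858]
 rotvec [-0.0155 -0.0167  0.0143] shift in current axes mm [ -9.2 -11.5  85.4] after rot mm [ -8.  -12.7  85.4] world [-11.  -10.2 -85.4]
```

View pics/t_b1.png

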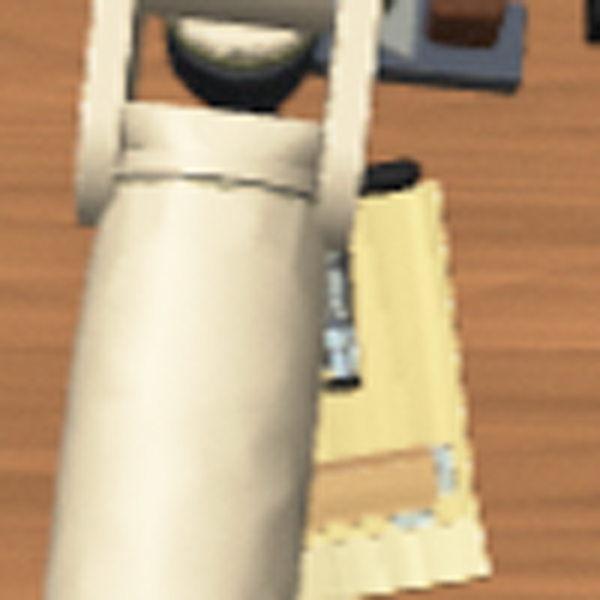

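View pics/s_b1.png

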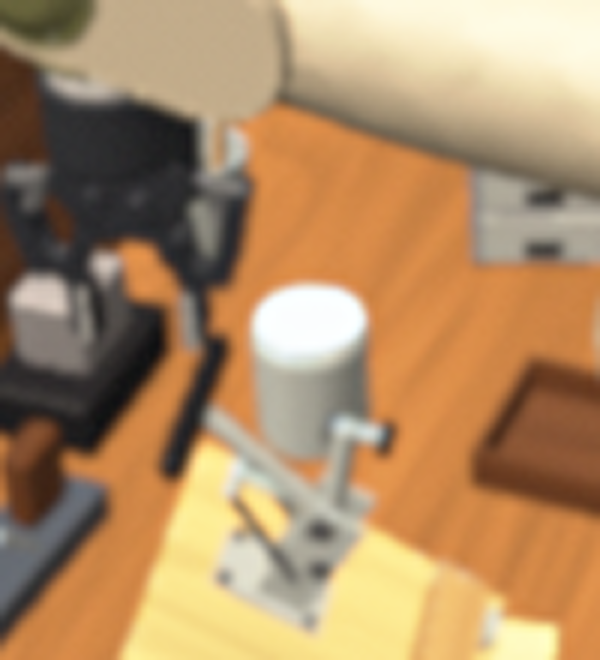

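```bash

python3 -m jog '[{"grip":0.05,"dp":[-0.004,-0.006,0],"rot":[-0.008,-0.008,0.007]},{"grip":0.05,"dp":[-0.004,-0.006,0.005],"rot":[-0.008,-0.008,0.007]},{"grip":0.05,"dp":[0,0,0.012],"rot":[0,0,0]},{"grip":0.05,"dp":[0,0,0.012],"rot":[0,0,0]},{"grip":0.05,"dp":[0,0,0],"rot":[0,0,0]},{"grip":0.05,"dp":[0,0,0],"rot":[0,0,0]}]'
python3 - <<'E'
from tg import *
B=(NEST@[216.4,35,101.2,1])[:3]
to(B+[0,0,-35],down(1.763))
t=bot.capture('top'); s=bot.capture('side')
P=[B+[0,0,0]]
crop('side','pics/s_b2.png',180,100,250,180,8,s,proj('side',P))
E
```

```text
time_s: 16.48
position: [638.4, 51.3, 279.3]
ee_rot: [3.139, -0.0, 1.761]
contact_force: [-0.0, 0.4, 0.9]
grip_width: 0.585
t 16.48 pos [638.4  51.3 279.3] rpy [ 3.139 -0.     1.761] F [-0.   0.4  0.9] g 50.0 q [-0.1   0.55  0.96  0.    1.63 -0.29]
 in nest: pos [223.3  33.3 122. ] x [ 0.002  1.    -0.001] z [-0.497  0.    -0.868]
 rotvec [ 0.003  -0.0002 -0.002 ] shift in current axes mm [ 1.7  4.2 56.5] after rot mm [ 1.7  4.4 56.5] world [  4.    2.5 -56.5]
```

View pics/s_b2.png

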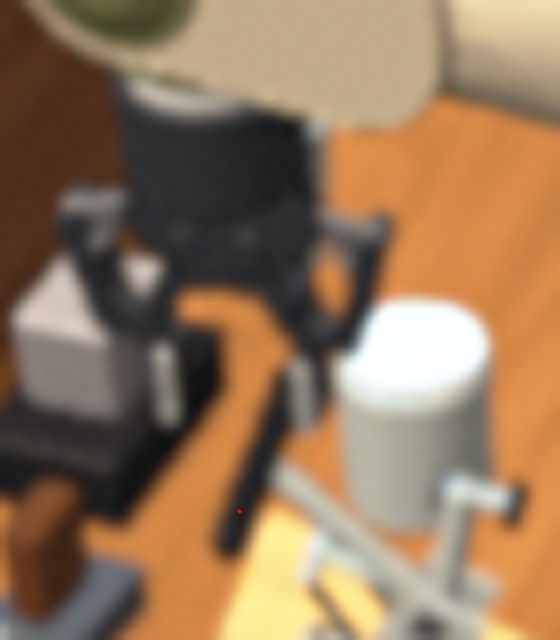

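```bash

python3 - <<'E'
from tg import *
T,_=st(); B=(NEST@[216.4,35,101.2,1])[:3]
for w in(-25,25):
  for dz in(0,10,20,30): print(w,dz,(proj('side',(T@[0,w,-dz,1])[:3])[0]-[180,100]+.5)*8)
print((proj('side',B)[0]-[180,100]+.5)*8)
E
```

```text
-25 0 [302.74321416 476.52953804]
-25 10 [301.15265075 458.09527526]
-25 20 [299.54986486 439.48347651]
-25 30 [297.9347755  420.69208916]
25 0 [188.89804135 465.23917603]
25 10 [186.76933858 446.8467159 ]
25 20 [184.62438359 428.27860701]
25 30 [182.46307124 409.53284922]
[239.78677726 511.71016807]
```

```bash

python3 -m jog '[{"grip":0.05,"dp":[0.001,0.002,0.012],"rot":[0.001,0,-0.001]},{"grip":0.05,"dp":[0.001,0.002,0.012],"rot":[0.001,0,-0.001]},{"grip":0.05,"dp":[0,0.001,0.012],"rot":[0,0,0]},{"grip":0.05,"dp":[0,0,0.012],"rot":[0,0,0]},{"grip":0.05,"dp":[0,0,0.004],"rot":[0,0,0]},{"grip":0.05,"dp":[0,0,0],"rot":[0,0,0]},{"grip":0.05,"dp":[0,0,0],"rot":[0,0,0]}]'
python3 - <<'E'
from tg import *
B=(NEST@[216.4,35,101.2,1])[:3]
to(B+[0,0,-35],down(1.763))
s=bot.capture('side')
crop('side','pics/s_b3.png',180,100,250,180,8,s,proj('side',[B]))
E
```

```text
time_s: 17.17
position: [644.3, 55.2, 222.4]
ee_rot: [3.14, -0.0, 1.764]
contact_force: [0.6, -0.0, 1.4]
grip_width: 0.587
t 17.17 pos [644.3  55.2 222.4] rpy [ 3.14  -0.     1.764] F [ 0.6 -0.   1.4] g 50.1 q [-0.1   0.58  1.06  0.    1.5  -0.29]
 in nest: pos [200.5  36.   69.4] x [-0.001  1.     0.001] z [-0.498  0.    -0.867]
 rotvec [ 0.002  -0.0002  0.0011] shift in current axes mm [-1.  -2.1 -0.5] after rot mm [-1.  -2.1 -0.5] world [-1.9 -1.4  0.5]
```

View pics/s_b3.png

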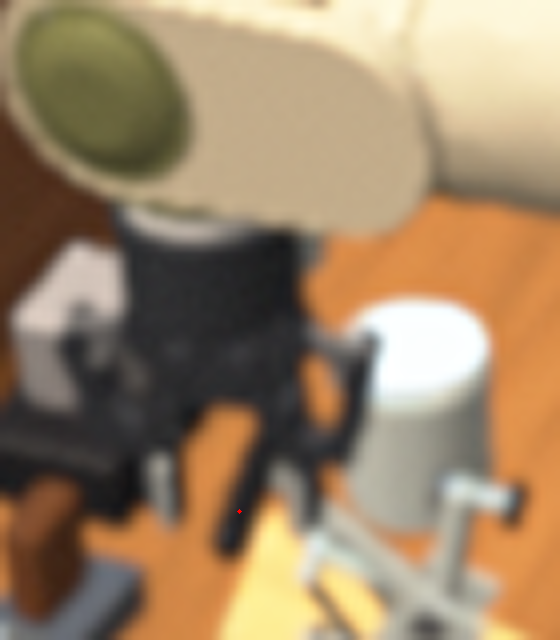

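```bash

python3 -m jog '[{"grip":0.05,"dp":[-0.001,-0.002,0.004],"rot":[0.001,0,0]},{"grip":0.01,"dp":[0,0,0],"rot":[0,0,0]},{"grip":0.01,"dp":[0,0,0],"rot":[0,0,0]},{"grip":0.01,"dp":[0,0,0],"rot":[0,0,0]},{"grip":0.01,"dp":[0,0,0],"rot":[0,0,0]},{"grip":0.01,"dp":[0,0,0],"rot":[0,0,0]},{"grip":0.01,"dp":[0,0,0],"rot":[0,0,0]}]'
python3 - <<'E'
from tg import *
B=(NEST@[216.4,35,101.2,1])[:3]
to(B+[0,0,-35],down(1.763))
s=bot.capture('side')
crop('side','pics/s_b4.png',180,100,250,180,8,s,proj('side',[B]))
E
```

```text
time_s: 17.8
position: [642.8, 53.6, 219.9]
ee_rot: [3.138, 0.001, 1.764]
contact_force: [0.3, 0.5, -0.9]
grip_width: 0.182
t 17.80 pos [642.8  53.6 219.9] rpy [3.138e+00 1.000e-03 1.764e+00] F [ 0.3  0.5 -0.9] g 15.5 q [-0.1   0.58  1.07  0.    1.49 -0.29]
 in nest: pos [197.7  34.7  68.1] x [-0.001  1.    -0.   ] z [-0.497 -0.001 -0.868]
 rotvec [0.0036 0.0007 0.001 ] shift in current axes mm [ 0.3 -0.4 -3. ] after rot mm [ 0.3 -0.4 -3. ] world [-0.4  0.2  3. ]
```

View pics/s_b4.png

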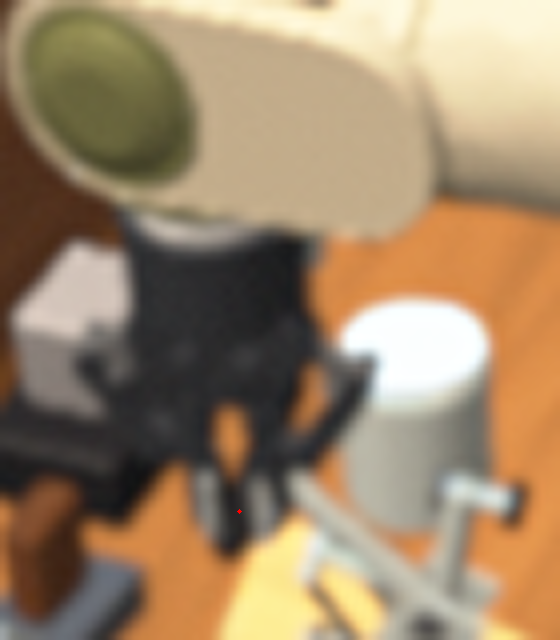

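```bash
cat > sw.py <<'E'
from tg import *
W0=np.array([642.8,53.6,219.9]); f=np.array([np.cos(.1925),np.sin(.1925),0]); l=np.array([-f[1],f[0],0])
C=W0-105*(f*np.cos(np.pi/4)+np.array([0,0,1])*np.sin(np.pi/4))
def plan(tgt,n,yaw=1.763):
    T,s=st(); rep(T,s); d=T[:3,3]-C; th=np.arctan2(d[2],d@f); r=np.hypot(d[2],d@f)
    print('a(rad) %.3f r %.1f side %.1f'%(th-np.pi/4,r,d@l),'F fwd/side/up',(s['contact_force']@np.array([f,l,[0,0,1]]).T).round(1))
    Rt=down(yaw); rv=R.from_matrix(T[:3,:3].T@Rt).as_rotvec(); p=T[:3,3]
    print('rot total',rv.round(3))
    for k in range(1,n+1):
        t2=th+(tgt+np.pi/4-th)*k/n; q=C+105*(f*np.cos(t2)+np.array([0,0,1])*np.sin(t2)); print('  ',((Rt.T@(q-p))).round(1)); p=q
E
python3 -c "
from sw import *
plan(.5,5)"
```

```text
t 17.85 pos [642.8  53.6 219.9] rpy [3.138e+00 1.000e-03 1.764e+00] F [-0.4  0.3 -1.4] g 16.0 q [-0.1   0.58  1.07  0.    1.49 -0.29]
 in nest: pos [197.8  34.7  68.2] x [-0.001  1.    -0.   ] z [-0.497 -0.001 -0.868]
a(rad) -0.000 r 105.0 side 0.0 F fwd/side/up [-0.4  0.3 -1.4]
rot total [0.004 0.001 0.001]
   [-0.  -7.8 -7. ]
   [-0.  -8.4 -6.2]
   [-0.  -9.  -5.4]
   [-0.  -9.5 -4.4]
   [-0.  -9.9 -3.5]
```

```bash

python3 -m jog '[{"grip":0.01,"dp":[0,-0.008,-0.007],"rot":[0.001,0,0]},{"grip":0.01,"dp":[0,-0.0085,-0.006],"rot":[0.001,0,0]},{"grip":0.01,"dp":[0,-0.009,-0.0055],"rot":[0.001,0,0]}]'
python3 -c "
from sw import *
plan(.7,6)"
```

```text
time_s: 18.1
position: [621.6, 49.4, 238.8]
ee_rot: [3.129, 0.001, 1.765]
contact_force: [4.3, -0.3, -6.8]
grip_width: 0.184
t 18.10 pos [621.6  49.4 238.8] rpy [3.129e+00 1.000e-03 1.765e+00] F [ 4.3 -0.3 -6.8] g 15.7 q [-0.11  0.51  1.13  0.    1.49 -0.3 ]
 in nest: pos [188.4  34.6  95.3] x [-0.002  1.    -0.   ] z [-0.489 -0.001 -0.872]
a(rad) 0.271 r 106.9 side -0.1 F fwd/side/up [ 4.2 -1.1 -6.8]
rot total [0.013 0.001 0.002]
   [ 0.1 -7.6 -1.8]
   [-0.  -6.9 -3. ]
   [-0.  -7.1 -2.5]
   [-0.  -7.2 -2. ]
   [-0.  -7.4 -1.4]
   [-0.  -7.4 -0.9]
```

Swinging smoothly at low force.

```bash

python3 -m jog '[{"grip":0.01,"dp":[0,-0.0085,-0.003],"rot":[0.004,0,0]},{"grip":0.01,"dp":[0,-0.0085,-0.0035],"rot":[0.004,0,0]},{"grip":0.01,"dp":[0,-0.0085,-0.0025],"rot":[0.003,0,0]},{"grip":0.01,"dp":[0,-0.0085,-0.002],"rot":[0.003,0,0]}]'
python3 -c "
from sw import *
plan(1.1,5)"
```

```text
time_s: 18.43
position: [590.4, 43.2, 253.5]
ee_rot: [3.127, 0.003, 1.765]
contact_force: [1.8, 0.7, -1.7]
grip_width: 0.185
t 18.43 pos [590.4  43.2 253.5] rpy [3.127e+00 3.000e-03 1.765e+00] F [ 1.8  0.7 -1.7] g 15.8 q [-0.13  0.43  1.21  0.    1.48 -0.32]
 in nest: pos [168.3  34.5 123.9] x [-0.003  1.    -0.002] z [-0.487 -0.003 -0.873]
a(rad) 0.594 r 109.8 side -0.2 F fwd/side/up [ 1.9  0.4 -1.7]
rot total [0.015 0.003 0.002]
   [  0.2 -11.4   3.2]
   [ -0.  -10.6  -0.4]
   [ -0.  -10.6   0.7]
   [ -0.  -10.5   1.7]
   [ -0.  -10.2   2.8]
```

```bash

python3 -m jog '[{"grip":0.01,"dp":[0,-0.01,0.002],"rot":[0.005,0.001,0]},{"grip":0.01,"dp":[0,-0.01,0.001],"rot":[0.005,0.001,0]},{"grip":0.01,"dp":[0,-0.01,0.001],"rot":[0.004,0,0]},{"grip":0.01,"dp":[0,-0.01,0.0015],"rot":[0.003,0,0]}]'
python3 - <<'E'
from sw import *
plan(1.5,6)
s=bot.capture('side'); crop('side','pics/s_c1.png',190,100,280,220,5,s)
E
```

```text
time_s: 18.77
position: [553.8, 35.8, 256.0]
ee_rot: [3.12, 0.005, 1.766]
contact_force: [5.2, 1.2, -3.7]
grip_width: 0.189
t 18.77 pos [553.8  35.8 256. ] rpy [3.12  0.005 1.766] F [ 5.2  1.2 -3.7] g 16.1 q [-0.15  0.34  1.34  0.    1.45 -0.34]
 in nest: pos [137.2  34.3 144.8] x [-0.005  1.    -0.004] z [-0.481 -0.005 -0.877]
a(rad) 0.934 r 111.6 side -0.4 F fwd/side/up [ 5.4  0.2 -3.7]
rot total [0.022 0.005 0.003]
   [ 0.4 -8.7  8.4]
   [-0.  -9.5  2.8]
   [-0.  -9.2  3.7]
   [-0.  -8.8  4.6]
   [-0.  -8.3  5.4]
   [-0.  -7.8  6.1]
```

View pics/s_c1.png

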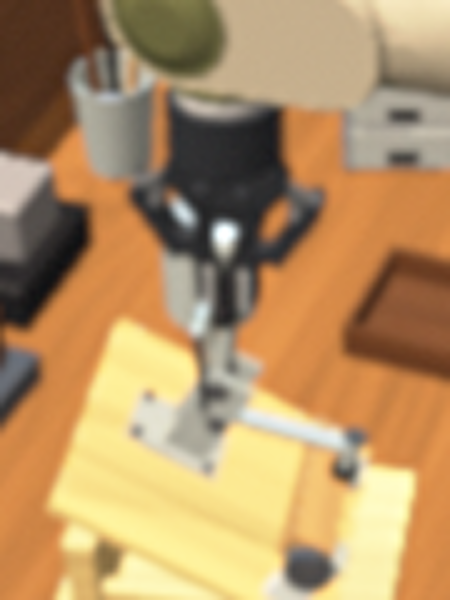

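```bash

python3 -m jog '[{"grip":0.01,"dp":[0,-0.009,0.006],"rot":[0.007,0.002,0]},{"grip":0.01,"dp":[0,-0.009,0.004],"rot":[0.007,0.002,0]},{"grip":0.01,"dp":[0,-0.009,0.004],"rot":[0.005,0.001,0]}]'
python3 - <<'E'
from sw import *
plan(1.62,5)
E
```

```text
time_s: 19.07
position: [527.9, 30.8, 248.2]
ee_rot: [3.127, 0.003, 1.766]
contact_force: [6.5, 0.9, -0.3]
grip_width: 0.182
t 19.07 pos [527.9  30.8 248.2] rpy [3.127e+00 3.000e-03 1.766e+00] F [ 6.5  0.9 -0.3] g 15.5 q [-0.16  0.29  1.43  0.    1.41 -0.36]
 in nest: pos [110.5  34.3 151.2] x [-0.004  1.    -0.002] z [-0.487 -0.003 -0.873]
a(rad) 1.181 r 111.1 side -0.4 F fwd/side/up [ 6.5 -0.3 -0.3]
rot total [0.015 0.003 0.003]
   [ 0.4 -6.   9.6]
   [-0.  -8.   4.6]
   [-0.  -7.5  5.3]
   [-0. -7.  6.]
   [-0.  -6.5  6.5]
```

```bash

python3 -m jog '[{"grip":0.01,"dp":[0,-0.009,0.007],"rot":[0.005,0.001,0]},{"grip":0.01,"dp":[0,-0.009,0.006],"rot":[0.005,0.001,0]},{"grip":0.01,"dp":[0,-0.009,0.006],"rot":[0.005,0.001,0]}]'
python3 - <<'E'
from sw import *
plan(1.65,4)
E
```

```text
time_s: 19.32
position: [503.0, 26.1, 232.5]
ee_rot: [3.131, 0.002, 1.766]
contact_force: [6.0, -0.1, -4.0]
grip_width: 0.18
t 19.32 pos [503.   26.1 232.5] rpy [3.131e+00 2.000e-03 1.766e+00] F [ 6.  -0.1 -4. ] g 15.4 q [-0.18  0.24  1.53  0.    1.36 -0.38]
 in nest: pos [ 80.6  34.4 150.3] x [-0.003  1.    -0.   ] z [-0.49  -0.002 -0.871]
a(rad) 1.451 r 110.5 side -0.3 F fwd/side/up [ 5.8 -1.2 -4. ]
rot total [0.011 0.002 0.003]
   [ 0.3 -0.6  7.6]
   [-0.  -3.8  3.5]
   [-0.  -3.7  3.7]
   [-0.  -3.5  3.9]
```

```bash

python3 -m jog '[{"grip":0.01,"dp":[0,-0.007,0.006],"rot":[0.005,0.001,0]},{"grip":0.01,"dp":[0,-0.007,0.006],"rot":[0.004,0.001,0]}]'
python3 - <<'E'
from sw import *
plan(1.7,3)
E
python3 -m jog '[{"grip":0.01,"dp":[0,-0.005,0.005],"rot":[0,0,0]}]'
python3 - <<'E'
from sw import *
plan(1.7,3)
s=bot.capture('side'); crop('side','pics/s_c2.png',190,100,280,220,5,s)
E
```

```text
time_s: 19.48
position: [495.1, 24.3, 225.5]
ee_rot: [3.117, 0.002, 1.765]
contact_force: [36.7, 18.2, 42.8]
grip_width: 0.181
t 19.48 pos [495.1  24.3 225.5] rpy [3.117e+00 2.000e-03 1.765e+00] F [36.7 18.2 42.8] g 15.4 q [-0.19  0.22  1.57  0.01  1.33 -0.39]
 in nest: pos [ 70.1  34.2 148.3] x [-0.003  1.    -0.001] z [-0.479 -0.002 -0.878]
a(rad) 1.549 r 110.4 side -0.5 F fwd/side/up [39.5 10.9 42.8]
rot total [0.024 0.002 0.003]
   [0.5 0.  7.7]
   [-0.  -3.5  3.9]
   [-0.  -3.3  4.1]
time_s: 19.57
position: [495.9, 24.5, 225.7]
ee_rot: [3.097, 0.004, 1.765]
contact_force: [19.7, 12.2, 26.2]
grip_width: 0.18
t 19.57 pos [495.9  24.5 225.7] rpy [3.097 0.004 1.765] F [19.7 12.2 26.2] g 15.3 q [-0.19  0.21  1.59  0.01  1.31 -0.39]
 in nest: pos [ 70.9  34.2 148. ] x [-0.004  1.    -0.003] z [-0.461 -0.004 -0.888]
a(rad) 1.542 r 110.0 side -0.5 F fwd/side/up [21.7  8.2 26.2]
rot total [0.045 0.004 0.002]
   [ 0.5 -0.5  7.5]
   [-0.  -3.7  4.1]
   [-0.  -3.5  4.3]
```

View pics/s_c2.png

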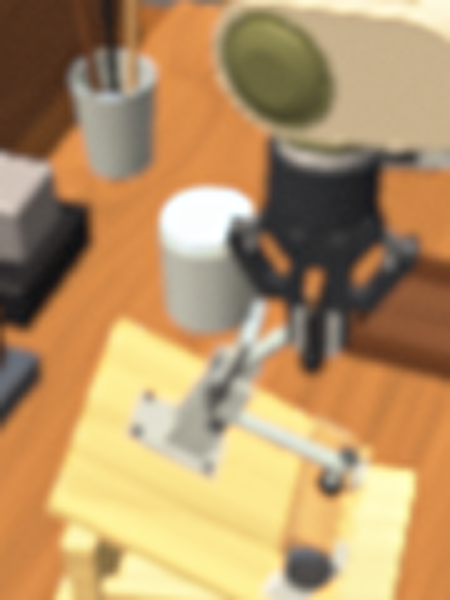

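```bash

python3 -m jog '[{"grip":0.045,"dp":[0,0,0],"rot":[0,0,0]},{"grip":0.045,"dp":[0,0,0],"rot":[0,0,0]},{"grip":0.045,"dp":[0,0,0],"rot":[0,0,0]},{"grip":0.045,"dp":[0,0,0],"rot":[0,0,0]},{"grip":0.045,"dp":[0,0,-0.01],"rot":[0.01,0,0]},{"grip":0.045,"dp":[0,0,-0.015],"rot":[0.01,0,0]},{"grip":0.045,"dp":[0,0,-0.02],"rot":[0.01,0,0]},{"grip":0.045,"dp":[0,0,-0.02],"rot":[0.01,0,0]},{"grip":0.045,"dp":[0,0,0],"rot":[0,0,0]}]'
python3 - <<'E'
from sw import *
plan(1.6,1)
s=bot.capture('side'); crop('side','pics/s_c3.png',190,100,280,220,5,s); cv2.imwrite('pics/c3s_raw.png',s[:,:,::-1])
E
```

```text
time_s: 20.37
position: [490.1, 24.1, 290.6]
ee_rot: [-3.131, 0.002, 1.765]
contact_force: [-1.0, 0.3, 0.0]
grip_width: 0.527
t 20.37 pos [490.1  24.1 290.6] rpy [-3.131e+00  2.000e-03  1.765e+00] F [-1.   0.3  0. ] g 45.0 q [-0.19  0.19  1.43 -0.01  1.52 -0.38]
 in nest: pos [ 98.4  35.  207.1] x [-0.002  1.    -0.001] z [-0.509 -0.002 -0.861]
a(rad) 1.296 r 166.2 side 0.3 F fwd/side/up [-1.   0.5  0. ]
rot total [-0.01   0.002  0.002]
   [-0.3  4.8 72.9]
```

View pics/s_c3.png

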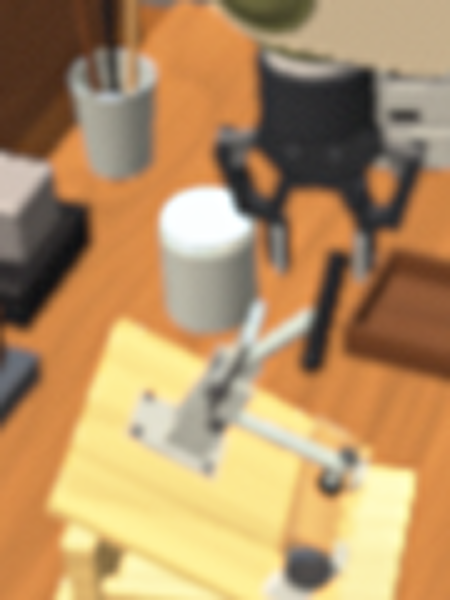

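```bash

python3 -m jog '[{"grip":0.045,"dp":[0,0,-0.002],"rot":[0,0,0]},{"grip":0.045,"dp":[0,0,0],"rot":[0,0,0]},{"grip":0.045,"dp":[0,0,0],"rot":[0,0,0]},{"grip":0.045,"dp":[0,0,0],"rot":[0,0,0]},{"grip":0.045,"dp":[0,0,0],"rot":[0,0,0]},{"grip":0.045,"dp":[0,0,0],"rot":[0,0,0]},{"grip":0.045,"dp":[0,0,0],"rot":[0,0,0]},{"grip":0.045,"dp":[0,0,0],"rot":[0,0,0]},{"grip":0.045,"dp":[0,0,0],"rot":[0,0,0]},{"grip":0.045,"dp":[0,0,0],"rot":[0,0,0]},{"grip":0.045,"dp":[0,0,0],"rot":[0,0,0]},{"grip":0.045,"dp":[0,0,0],"rot":[0,0,0]}]'
python3 -m jog '[{"grip":0.045,"dp":[0,0,0],"rot":[0,0,0]},{"grip":0.045,"dp":[0,0,0],"rot":[0,0,0]},{"grip":0.045,"dp":[0,0,0],"rot":[0,0,0]},{"grip":0.045,"dp":[0,0,0],"rot":[0,0,0]},{"grip":0.045,"dp":[0,0,0],"rot":[0,0,0]},{"grip":0.045,"dp":[0,0,0],"rot":[0,0,0]}]'
python3 - <<'E'
from sw import *
s=bot.capture('side'); t=bot.capture('top')
for a in (1.4,1.5,1.6):
    P=[(NEST@[115+105*np.cos(np.pi/12+a),y,74+105*np.sin(np.pi/12+a),1])[:3] for y in(-65,65)]; print(a,proj('side',P).round(1).tolist())
B=(NEST@[115+105*np.cos(np.pi/12+1.6),35,74+105*np.sin(np.pi/12+1.6),1])[:3]; print(B)
to(B+[0,0,-38],down(1.763))
P=[(NEST@[115+105*np.cos(np.pi/12+1.6),y,74+105*np.sin(np.pi/12+1.6),1])[:3] for y in(-65,35,65)]
crop('side','pics/s_c4.png',225,120,275,190,8,s,proj('side',P)); crop('top','pics/t_c4.png',225,130,305,210,7,t)
E
```

```text
time_s: 21.42
position: [487.4, 24.2, 285.4]
ee_rot: [-3.119, -0.003, 1.764]
contact_force: [-0.0, 0.2, -0.0]
grip_width: 0.53
time_s: 21.92
position: [487.4, 24.2, 285.5]
ee_rot: [-3.12, -0.003, 1.764]
contact_force: [-0.6, 1.1, -0.6]
grip_width: 0.524
1.4 [[252.8, 146.9], [246.4, 170.3]]
1.5 [[255.1, 148.6], [248.8, 172.0]]
1.6 [[257.2, 150.4], [251.1, 173.9]]
[494.56915507  25.01538428 255.63247962]
t 22.02 pos [487.4  24.2 285.5] rpy [-3.120e+00 -3.000e-03  1.764e+00] F [ 0.6 -0.2  0. ] g 44.8 q [-0.19  0.2   1.44 -0.01  1.52 -0.38]
 in nest: pos [ 93.6  35.6 204.1] x [0.    1.    0.003] z [-0.519  0.003 -0.855]
 rotvec [-0.0221 -0.0028  0.0014] shift in current axes mm [-0.8  8.7 67.7] after rot mm [-0.6  7.2 67.9] world [  7.2   0.8 -67.9]
```

View pics/s_c4.png

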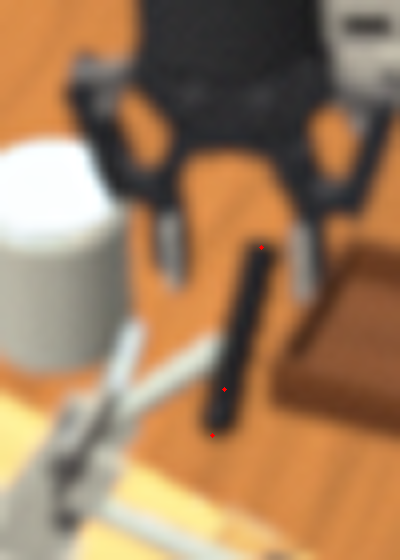

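View pics/t_c4.png

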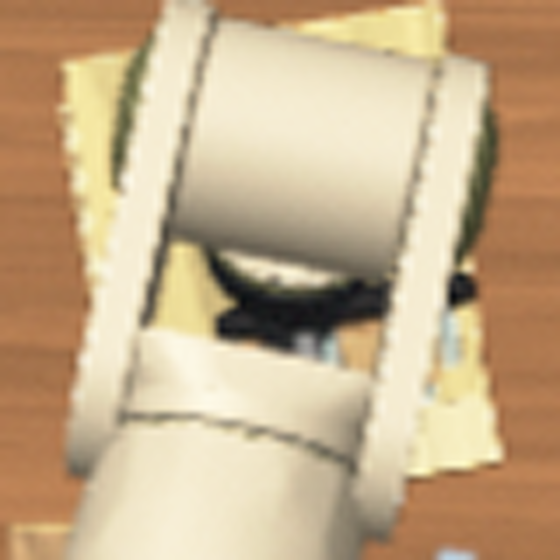

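```bash

python3 -m jog '[{"grip":0.045,"dp":[0,0.004,0.003],"rot":[-0.011,-0.001,0]},{"grip":0.045,"dp":[0,0.004,0.01],"rot":[-0.01,-0.001,0]},{"grip":0.045,"dp":[0,0,0.014],"rot":[0,0,0]},{"grip":0.045,"dp":[0,0,0.014],"rot":[0,0,0]},{"grip":0.045,"dp":[0,0,0.012],"rot":[0,0,0]},{"grip":0.045,"dp":[0,0,0],"rot":[0,0,0]}]'
python3 - <<'E'
from sw import *
B=(NEST@[115+105*np.cos(np.pi/12+1.6),35,74+105*np.sin(np.pi/12+1.6),1])[:3]
to(B+[0,0,-38],down(1.763))
s=bot.capture('side')
crop('side','pics/s_c5.png',225,120,275,190,8,s,proj('side',[B]))
E
```

```text
time_s: 22.52
position: [496.9, 26.0, 230.0]
ee_rot: [3.137, 0.0, 1.764]
contact_force: [-0.4, -0.2, 0.2]
grip_width: 0.528
t 22.52 pos [496.9  26.  230. ] rpy [3.137 0.    1.764] F [-0.4 -0.2  0.2] g 45.1 q [-0.18  0.23  1.54  0.    1.36 -0.38]
 in nest: pos [ 74.2  35.6 151.1] x [-0.001  1.     0.   ] z [-0.496 -0.    -0.868]
 rotvec [0.0049 0.0002 0.0012] shift in current axes mm [-0.6 -2.5 12.3] after rot mm [-0.6 -2.4 12.3] world [ -2.3  -1.  -12.3]
```

View pics/s_c5.png

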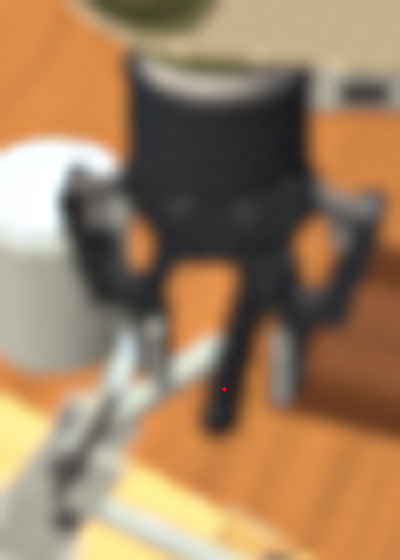

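```bash

python3 -m jog '[{"grip":0.045,"dp":[0,-0.001,0.006],"rot":[0.003,0,0.001]},{"grip":0.045,"dp":[0,-0.001,0.005],"rot":[0.002,0,0]},{"grip":0.01,"dp":[0,0,0],"rot":[0,0,0]},{"grip":0.01,"dp":[0,0,0],"rot":[0,0,0]},{"grip":0.01,"dp":[0,0,0],"rot":[0,0,0]},{"grip":0.01,"dp":[0,0,0],"rot":[0,0,0]},{"grip":0.01,"dp":[0,0,0],"rot":[0,0,0]},{"grip":0.01,"dp":[0,0,0],"rot":[0,0,0]}]'
cat > sw2.py <<'E'
from tg import *
f=np.array([np.cos(.1925),np.sin(.1925),0]); l=np.array([-f[1],f[0],0]); u=np.array([0,0,1.])
import json,os
def plan(tgt,n,W=None,a0=1.6):
    T,s=st(); rep(T,s)
    if W=='set': 
        th=a0+np.pi/4; C=T[:3,3]-105*(f*np.cos(th)+u*np.sin(th)); json.dump(C.tolist(),open('C.json','w'))
    C=np.array(json.load(open('C.json')))
    d=T[:3,3]-C; th=np.arctan2(d[2],d@f); r=np.hypot(d[2],d@f)
    print('a %.3f r %.1f side %.1f'%(th-np.pi/4,r,d@l),'F fwd/side/up',(s['contact_force']@np.array([f,l,u]).T).round(1))
    Rt=down(1.763); print('rot total',R.from_matrix(T[:3,:3].T@Rt).as_rotvec().round(3)); p=T[:3,3]
    for k in range(1,n+1):
        t2=th+(tgt+np.pi/4-th)*k/n; q=C+105*(f*np.cos(t2)+u*np.sin(t2)); print('  ',(Rt.T@(q-p)).round(1)); p=q
E
python3 -c "
from sw2 import *
plan(1.0,6,'set')"
```

```text
time_s: 23.23
position: [494.9, 25.2, 221.4]
ee_rot: [3.141, 0.002, 1.763]
contact_force: [0.1, 0.4, -2.7]
grip_width: 0.187
t 23.23 pos [494.9  25.2 221.4] rpy [3.141e+00 2.000e-03 1.763e+00] F [ 0.1  0.4 -2.7] g 16.0 q [-0.19  0.24  1.56 -0.    1.34 -0.38]
 in nest: pos [ 68.1  35.1 144.8] x [-0.001  1.    -0.002] z [-0.499 -0.002 -0.866]
a 1.600 r 105.0 side -0.0 F fwd/side/up [ 0.2  0.4 -2.7]
rot total [0.001 0.002 0.   ]
   [ 0.   7.6 -7.3]
   [ 0.   8.3 -6.5]
   [ 0.   8.9 -5.6]
   [ 0.   9.4 -4.7]
   [ 0.   9.8 -3.7]
   [ 0.  10.1 -2.7]
```

```bash

python3 -m jog '[{"grip":0.01,"dp":[0,0.0075,-0.0075],"rot":[0,0,0]},{"grip":0.01,"dp":[0,0.008,-0.007],"rot":[0,0,0]},{"grip":0.01,"dp":[0,0.009,-0.006],"rot":[0,0,0]}]'
python3 -c "
from sw2 import *
plan(1.0,5)"
```

```text
time_s: 23.48
position: [514.6, 29.1, 240.2]
ee_rot: [-3.127, 0.001, 1.763]
contact_force: [-10.9, -1.5, 6.2]
grip_width: 0.186
t 23.48 pos [514.6  29.1 240.2] rpy [-3.127e+00  1.000e-03  1.763e+00] F [-10.9  -1.5   6.2] g 15.9 q [-0.17  0.28  1.46 -0.01  1.42 -0.36]
 in nest: pos [ 94.8  35.2 151. ] x [-0.     1.    -0.001] z [-0.512 -0.001 -0.859]
a 1.340 r 106.8 side 0.1 F fwd/side/up [-11.    0.6   6.2]
rot total [-0.014  0.001 -0.   ]
   [-0.1  7.1 -2. ]
   [ 0.   6.4 -3.1]
   [ 0.   6.6 -2.7]
   [ 0.   6.8 -2.2]
   [ 0.   6.9 -1.8]
```

```bash

python3 -m jog '[{"grip":0.01,"dp":[0,0.008,-0.003],"rot":[-0.005,0,0]},{"grip":0.01,"dp":[0,0.009,-0.004],"rot":[-0.005,0,0]},{"grip":0.01,"dp":[0,0.009,-0.003],"rot":[-0.004,0,0]},{"grip":0.01,"dp":[0,0.009,-0.002],"rot":[-0.002,0,0]}]'
python3 -c "
from sw2 import *
plan(.6,5)"
```

```text
time_s: 23.82
position: [544.6, 35.0, 256.0]
ee_rot: [-3.129, 0.002, 1.763]
contact_force: [-8.2, -1.7, 10.2]
grip_width: 0.187
t 23.82 pos [544.6  35.  256. ] rpy [-3.129e+00  2.000e-03  1.763e+00] F [-8.2 -1.7 10.2] g 15.9 q [-0.15  0.34  1.34 -0.01  1.48 -0.34]
 in nest: pos [129.2  35.2 149.4] x [-0.001  1.    -0.002] z [-0.511 -0.002 -0.859]
a 1.022 r 109.7 side 0.1 F fwd/side/up [-8.3 -0.1 10.2]
rot total [-0.013  0.002  0.   ]
   [-0.1  9.8  2.9]
   [ 0.   8.8 -1. ]
   [ 0.   8.9 -0.2]
   [0.  8.8 0.5]
   [0.  8.8 1.3]
```

```bash

python3 -m jog '[{"grip":0.01,"dp":[0,0.009,0.0015],"rot":[-0.005,0,0]},{"grip":0.01,"dp":[0,0.009,0.0005],"rot":[-0.005,0.001,0]},{"grip":0.01,"dp":[0,0.009,0.001],"rot":[-0.004,0,0]},{"grip":0.01,"dp":[0,0.009,0.0015],"rot":[-0.002,0,0]}]'
python3 -c "
from sw2 import *
plan(.2,5)"
```

```text
time_s: 24.15
position: [578.0, 41.5, 259.3]
ee_rot: [3.141, 0.005, 1.763]
contact_force: [-6.6, -1.2, 3.1]
grip_width: 0.183
t 24.15 pos [578.   41.5 259.3] rpy [3.141 0.005 1.763] F [-6.6 -1.2  3.1] g 15.6 q [-0.13  0.41  1.23 -0.    1.5  -0.32]
 in nest: pos [160.4  35.3 135.3] x [-0.002  1.    -0.004] z [-0.5   -0.005 -0.866]
a 0.710 r 110.2 side 0.2 F fwd/side/up [-6.7  0.1  3.1]
rot total [0.    0.005 0.   ]
   [-0.1 10.2  6.6]
   [ 0.  10.4  2.4]
   [ 0.  10.1  3.5]
   [0.  9.7 4.5]
   [0.  9.2 5.5]
```

```bash

python3 -m jog '[{"grip":0.01,"dp":[0,0.01,0.0045],"rot":[0,0.001,0]},{"grip":0.01,"dp":[0,0.01,0.003],"rot":[0,0.001,0]},{"grip":0.01,"dp":[0,0.01,0.004],"rot":[0,0.001,0]},{"grip":0.01,"dp":[0,0.01,0.0045],"rot":[0,0.001,0]}]'
python3 -c "
from sw2 import *
plan(-.05,5)"
```

```text
time_s: 24.48
position: [617.8, 50.0, 249.3]
ee_rot: [3.139, 0.002, 1.764]
contact_force: [-3.0, 5.4, -0.3]
grip_width: 0.179
t 24.48 pos [617.8  50.  249.3] rpy [3.139e+00 2.000e-03 1.764e+00] F [-3.   5.4 -0.3] g 15.3 q [-0.11  0.51  1.11 -0.    1.52 -0.3 ]
 in nest: pos [190.6  35.9 106.2] x [-0.002  1.    -0.001] z [-0.497 -0.002 -0.868]
a 0.329 r 111.3 side 0.8 F fwd/side/up [-1.9  5.9 -0.3]
rot total [0.003 0.002 0.001]
   [-0.8  4.2  9.4]
   [0.  6.7 4.3]
   [0.  6.4 4.8]
   [0.  6.  5.3]
   [0.  5.6 5.7]
```

```bash

python3 -m jog '[{"grip":0.01,"dp":[-0.001,0.006,0.006],"rot":[0.001,0,0]},{"grip":0.01,"dp":[0,0.0065,0.006],"rot":[0.001,0,0]},{"grip":0.01,"dp":[0,0.006,0.006],"rot":[0,0,0]}]'
python3 -c "
from sw2 import *
plan(-.05,3)"
```

```text
time_s: 24.73
position: [640.3, 54.5, 235.6]
ee_rot: [3.128, 0.002, 1.766]
contact_force: [-1.7, 13.6, 2.7]
grip_width: 0.173
t 24.73 pos [640.3  54.5 235.6] rpy [3.128e+00 2.000e-03 1.766e+00] F [-1.7 13.6  2.7] g 14.8 q [-0.1   0.56  1.06  0.    1.51 -0.29]
 in nest: pos [203.6  36.   82.9] x [-0.003  1.    -0.   ] z [-0.488 -0.002 -0.873]
a 0.090 r 112.3 side 0.9 F fwd/side/up [ 0.9 13.7  2.7]
rot total [0.014 0.002 0.003]
   [-0.9 -1.   8.8]
   [0.  3.5 3.4]
   [0.  3.4 3.6]
```

```bash

python3 -m jog '[{"grip":0.01,"dp":[-0.001,0.003,0.006],"rot":[0.005,0,0.001]},{"grip":0.01,"dp":[0,0.003,0.005],"rot":[0.005,0,0]}]'
python3 -c "
from sw2 import *
plan(-.05,1)"
python3 -m jog '[{"grip":0.01,"dp":[0,0.003,0.004],"rot":[0.003,0,0]}]'
python3 - <<'E'
from sw2 import *
plan(-.05,1)
s=bot.capture('side')
bc=[115+105*np.cos(np.pi/12),0,74+105*np.sin(np.pi/12)]
P=[(NEST@[bc[0],y,bc[2],1])[:3] for y in(-65,65)]
crop('side','pics/s_o1.png',180,110,260,210,6,s,proj('side',P))
E
```

```text
time_s: 24.9
position: [643.3, 55.0, 232.7]
ee_rot: [-3.14, 0.003, 1.766]
contact_force: [-47.2, 1.0, 48.2]
grip_width: 0.171
t 24.90 pos [643.3  55.  232.7] rpy [-3.140e+00  3.000e-03  1.766e+00] F [-47.2   1.   48.2] g 14.6 q [-0.09  0.58  1.04 -0.    1.53 -0.29]
 in nest: pos [204.8  36.   78.9] x [-0.003  1.    -0.001] z [-0.501 -0.003 -0.865]
a 0.053 r 112.1 side 0.9 F fwd/side/up [-46.1  10.   48.2]
rot total [-0.001  0.003  0.003]
   [-0.9  2.9 12.9]
time_s: 24.98
position: [642.7, 54.9, 232.9]
ee_rot: [-3.13, 0.004, 1.766]
contact_force: [-31.2, 5.9, 25.7]
grip_width: 0.175
t 24.98 pos [642.7  54.9 232.9] rpy [-3.13   0.004  1.766] F [-31.2   5.9  25.7] g 14.9 q [-0.09  0.58  1.03 -0.01  1.54 -0.29]
 in nest: pos [204.4  36.   79.3] x [-0.004  1.    -0.002] z [-0.51  -0.004 -0.86 ]
a 0.058 r 111.9 side 0.8 F fwd/side/up [-29.5  11.8  25.7]
rot total [-0.011  0.004  0.003]
   [-0.8  3.4 13.1]
```

View pics/s_o1.png

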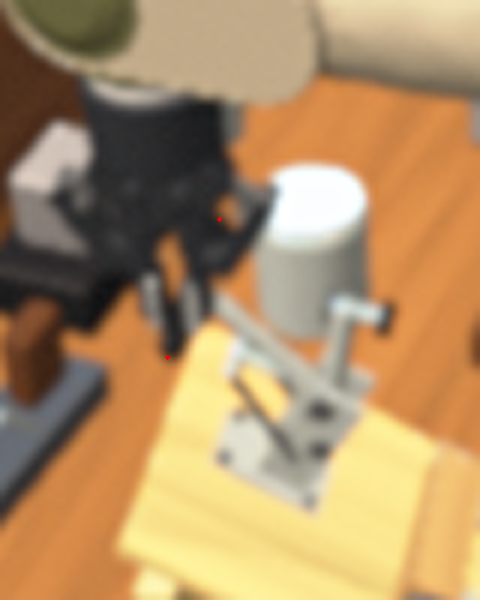

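```bash

python3 -m jog '[{"grip":0.05,"dp":[0,0,0],"rot":[0,0,0]},{"grip":0.05,"dp":[0,0,0],"rot":[0,0,0]},{"grip":0.05,"dp":[0,0,0],"rot":[0,0,0]},{"grip":0.05,"dp":[0,0,0],"rot":[0,0,0]},{"grip":0.05,"dp":[0,0,-0.01],"rot":[-0.005,0.002,0.001]},{"grip":0.05,"dp":[0,0,-0.02],"rot":[-0.005,0.002,0.001]},{"grip":0.05,"dp":[0,0,-0.03],"rot":[0,0,0]},{"grip":0.05,"dp":[0,0,-0.03],"rot":[0,0,0]},{"grip":0.05,"dp":[0,0,-0.02],"rot":[0,0,0]},{"grip":0.05,"dp":[0,0,0],"rot":[0,0,0]}]'
python3 - <<'E'
from sw2 import *
s=bot.capture('side')
bc=[115+105*np.cos(np.pi/12),0,74+105*np.sin(np.pi/12)]
P=[(NEST@[bc[0],y,bc[2],1])[:3] for y in(-65,65)]
crop('side','pics/s_o2.png',180,110,290,220,6,s,proj('side',P))
to([430,-25,240],NEST[:3,:3]@NR,n=11)
E
```

```text
time_s: 25.87
position: [642.2, 54.6, 346.8]
ee_rot: [-3.134, -0.002, 1.763]
contact_force: [1.0, 0.2, 0.4]
grip_width: 0.583
t 25.92 pos [642.1  54.6 344.9] rpy [-3.132e+00 -3.000e-03  1.763e+00] F [-1.  -0.1  0.3] g 49.8 q [-0.1   0.58  0.75  0.    1.82 -0.29]
 in nest: pos [259.8  35.8 176.7] x [0.002 1.    0.002] z [-0.508  0.003 -0.861]
 rotvec [-0.5328 -0.0026 -0.0013] shift in current axes mm [ -38.  -222.4  106.9] after rot mm [ -37.6 -245.9  -20.9] world [-212.1  -79.6 -104.9]
 interpolated rows (lin pos, slerp), mm/rad per row:
   [-0.0035, -0.0202, 0.0097] [-0.0484, -0.0002, -0.0001]
   [-0.0034, -0.0207, 0.0087] [-0.0484, -0.0002, -0.0001]
   [-0.0034, -0.0211, 0.0077] [-0.0484, -0.0002, -0.0001]
   [-0.0034, -0.0214, 0.0067] [-0.0484, -0.0002, -0.0001]
   [-0.0034, -0.0217, 0.0056] [-0.0484, -0.0002, -0.0001]
   [-0.0034, -0.022, 0.0046] [-0.0484, -0.0002, -0.0001]
   [-0.0034, -0.0222, 0.0035] [-0.0484, -0.0002, -0.0001]
   [-0.0034, -0.0223, 0.0024] [-0.0484, -0.0002, -0.0001]
   [-0.0034, -0.0224, 0.0014] [-0.0484, -0.0002, -0.0001]
   [-0.0034, -0.0224, 0.0003] [-0.0484, -0.0002, -0.0001]
   [-0.0034, -0.0224, -0.0008] [-0.0484, -0.0002, -0.0001]
```

View pics/s_o2.png

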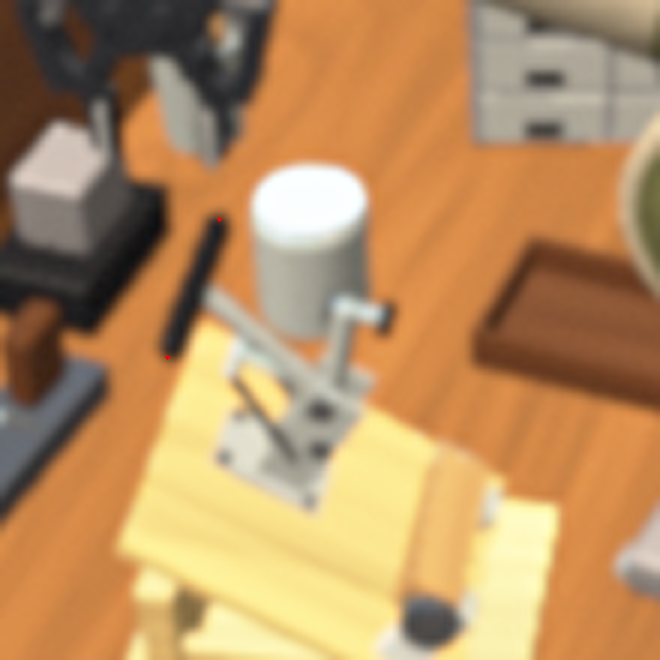

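```bash

python3 -m jog '[{"grip":0.05,"dp":[-0.0035,-0.022,0],"rot":[0,0,0]},{"grip":0.05,"dp":[-0.0035,-0.022,0],"rot":[0,0,0]},{"grip":0.05,"dp":[-0.0035,-0.022,0],"rot":[0,0,0]},{"grip":0.05,"dp":[-0.0035,-0.022,0],"rot":[0,0,0]},{"grip":0.05,"dp":[-0.0035,-0.022,0],"rot":[0,0,0]},{"grip":0.05,"dp":[-0.0035,-0.022,0],"rot":[0,0,0]},{"grip":0.05,"dp":[-0.0035,-0.022,0],"rot":[0,0,0]},{"grip":0.05,"dp":[-0.0035,-0.022,0],"rot":[0,0,0]},{"grip":0.05,"dp":[-0.0035,-0.022,0],"rot":[0,0,0]},{"grip":0.05,"dp":[0,0,0],"rot":[0,0,0]}]'
python3 - <<'E'
from sw2 import *
to([-1,-3,150],NR,nest=True,n=11)
E
```

```text
time_s: 26.75
position: [442.8, -15.3, 332.6]
ee_rot: [-3.114, -0.012, 1.764]
contact_force: [-0.1, 0.2, 0.5]
grip_width: 0.585
t 26.75 pos [442.8 -15.3 332.6] rpy [-3.114 -0.012  1.764] F [-0.1  0.2  0.5] g 49.9 q [-0.3   0.09  1.45 -0.    1.63 -0.49]
 in nest: pos [ 72.6   5.3 270.5] x [0.005 1.    0.01 ] z [-0.523  0.012 -0.852]
 rotvec [-0.5509 -0.0117 -0.0023] shift in current axes mm [ -9.9   0.3 141.1] after rot mm [ -8.3 -73.6 120.5] world [  -1.9   -8.8 -141.2]
 interpolated rows (lin pos, slerp), mm/rad per row:
   [-0.0009, 0.0, 0.0128] [-0.0501, -0.0011, -0.0002]
   [-0.0009, -0.0006, 0.0128] [-0.0501, -0.0011, -0.0002]
   [-0.0009, -0.0013, 0.0128] [-0.0501, -0.0011, -0.0002]
   [-0.0009, -0.0019, 0.0127] [-0.0501, -0.0011, -0.0002]
   [-0.0008, -0.0025, 0.0126] [-0.0501, -0.0011, -0.0002]
   [-0.0008, -0.0032, 0.0124] [-0.0501, -0.0011, -0.0002]
   [-0.0008, -0.0038, 0.0123] [-0.0501, -0.0011, -0.0002]
   [-0.0008, -0.0044, 0.0121] [-0.0501, -0.0011, -0.0002]
   [-0.0008, -0.005, 0.0118] [-0.0501, -0.0011, -0.0002]
   [-0.0008, -0.0056, 0.0116] [-0.0501, -0.0011, -0.0002]
   [-0.0008, -0.0061, 0.0113] [-0.0501, -0.0011, -0.0002]
```

```bash

python3 -m jog '[{"grip":0.05,"dp":[-0.001,-0.008,0.005],"rot":[-0.05,-0.001,0]},{"grip":0.05,"dp":[-0.001,-0.008,0.008],"rot":[-0.05,-0.001,0]},{"grip":0.05,"dp":[-0.001,-0.004,0.01],"rot":[-0.05,-0.001,0]},{"grip":0.05,"dp":[-0.001,-0.003,0.011],"rot":[-0.05,-0.001,0]},{"grip":0.05,"dp":[-0.001,-0.003,0.011],"rot":[-0.05,-0.001,0]},{"grip":0.05,"dp":[-0.001,-0.003,0.012],"rot":[-0.05,-0.001,0]},{"grip":0.05,"dp":[-0.001,-0.003,0.012],"rot":[-0.05,-0.001,0]},{"grip":0.05,"dp":[-0.001,-0.003,0.012],"rot":[-0.05,-0.001,0]},{"grip":0.05,"dp":[-0.001,-0.004,0.012],"rot":[-0.05,-0.001,0]},{"grip":0.05,"dp":[-0.001,-0.004,0.012],"rot":[-0.05,-0.001,0]},{"grip":0.05,"dp":[-0.001,-0.004,0.01],"rot":[-0.05,-0.001,0]},{"grip":0.05,"dp":[0,0,0],"rot":[0,0,0]}]'
python3 - <<'E'
from sw2 import *
to([-1,-3,40],NR,nest=True,n=6)
E
```

```text
time_s: 27.75
position: [425.2, -26.6, 197.9]
ee_rot: [2.603, -0.009, 1.753]
contact_force: [-0.1, 0.2, -0.2]
grip_width: 0.586
t 27.75 pos [425.2 -26.6 197.9] rpy [ 2.603 -0.009  1.753] F [-0.1  0.2 -0.2] g 50.0 q [-0.6  -0.19  2.17  0.52  0.84 -1.07]
 in nest: pos [-11.5  -2.4 163.6] x [0.013 1.    0.003] z [ 0.015  0.002 -1.   ]
 rotvec [ 0.0151 -0.0024 -0.013 ] shift in current axes mm [ -0.8   8.7 123.7] after rot mm [ -0.6  10.5 123.6] world [  69.7   13.  -101.8]
 interpolated rows (lin pos, slerp), mm/rad per row:
   [-0.0001, 0.0014, 0.0206] [0.0025, -0.0004, -0.0022]
   [-0.0001, 0.0015, 0.0206] [0.0025, -0.0004, -0.0022]
   [-0.0001, 0.0015, 0.0206] [0.0025, -0.0004, -0.0022]
   [-0.0001, 0.0016, 0.0206] [0.0025, -0.0004, -0.0022]
   [-0.0001, 0.0016, 0.0206] [0.0025, -0.0004, -0.0022]
   [-0.0001, 0.0017, 0.0206] [0.0025, -0.0004, -0.0022]
```

```bash

python3 -m jog '[{"grip":0.056,"dp":[0,0.0015,0.015],"rot":[0.0025,0,-0.002]},{"grip":0.056,"dp":[0,0.0015,0.02],"rot":[0.0025,0,-0.002]},{"grip":0.056,"dp":[0,0.0015,0.02],"rot":[0.0025,0,-0.002]},{"grip":0.056,"dp":[0,0.0015,0.02],"rot":[0.0025,0,-0.002]},{"grip":0.056,"dp":[0,0.0015,0.02],"rot":[0.0025,0,-0.002]},{"grip":0.056,"dp":[0,0.0015,0.015],"rot":[0.0025,0,-0.002]},{"grip":0.056,"dp":[0,0,0],"rot":[0,0,0]},{"grip":0.056,"dp":[0,0,0],"rot":[0,0,0]}]'
python3 - <<'E'
from sw2 import *
to([-1,-3,-10],NR,nest=True,n=6)
s=bot.capture('side'); crop('side','pics/s_r1.png',235,150,290,230,8,s)
E
```

```text
time_s: 28.42
position: [492.3, -13.0, 104.3]
ee_rot: [2.627, -0.005, 1.763]
contact_force: [-1.2, 0.0, 0.2]
grip_width: 0.657
t 28.42 pos [492.3 -13.  104.3] rpy [ 2.627 -0.005  1.763] F [-1.2  0.   0.2] g 56.1 q [-0.44  0.14  2.13  0.63  0.53 -1.13]
 in nest: pos [ 1.  -1.9 48.2] x [0.003 1.    0.004] z [-0.009  0.004 -1.   ]
 rotvec [-0.0086 -0.004  -0.0025] shift in current axes mm [-1.4 -1.5 58.2] after rot mm [-1.1 -2.  58.2] world [ 27.1   4.1 -51.4]
 interpolated rows (lin pos, slerp), mm/rad per row:
   [-0.0002, -0.0002, 0.0097] [-0.0014, -0.0007, -0.0004]
   [-0.0002, -0.0003, 0.0097] [-0.0014, -0.0007, -0.0004]
   [-0.0002, -0.0003, 0.0097] [-0.0014, -0.0007, -0.0004]
   [-0.0002, -0.0003, 0.0097] [-0.0014, -0.0007, -0.0004]
   [-0.0002, -0.0003, 0.0097] [-0.0014, -0.0007, -0.0004]
   [-0.0002, -0.0003, 0.0097] [-0.0014, -0.0007, -0.0004]
```

View pics/s_r1.png

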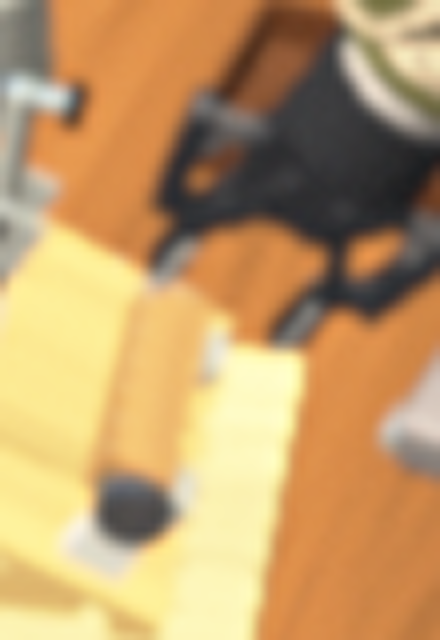

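```bash

python3 -m jog '[{"grip":0.056,"dp":[0,-0.0005,0.01],"rot":[-0.002,-0.001,-0.001]},{"grip":0.056,"dp":[0,-0.0005,0.01],"rot":[-0.002,-0.001,0]},{"grip":0.056,"dp":[0,-0.0005,0.01],"rot":[-0.002,-0.001,0]},{"grip":0.056,"dp":[0,0,0.009],"rot":[0,0,0]},{"grip":0.056,"dp":[0,0,0],"rot":[0,0,0]}]'
python3 - <<'E'
from sw2 import *
to([-1,-3,-11],NR,nest=True)
E
```

```text
time_s: 28.88
position: [512.0, -10.5, 74.8]
ee_rot: [2.613, 0.003, 1.762]
contact_force: [-1.2, 0.2, 0.1]
grip_width: 0.658
t 28.88 pos [512.  -10.5  74.8] rpy [2.613 0.003 1.762] F [-1.2  0.2  0.1] g 56.2 q [-0.41  0.24  2.12  0.75  0.43 -1.24]
 in nest: pos [ 3.4 -3.2 12.8] x [ 0.     1.    -0.003] z [ 0.005 -0.003 -1.   ]
 rotvec [ 0.0054  0.003  -0.0001] shift in current axes mm [ 0.3 -4.5 23.8] after rot mm [ 0.2 -4.4 23.8] world [  7.9   1.8 -22.8]
```

```bash

python3 -m jog '[{"grip":0.056,"dp":[0,-0.0025,0.006],"rot":[0.003,0.002,0]},{"grip":0.056,"dp":[0,-0.002,0.006],"rot":[0.002,0.001,0]},{"grip":0.056,"dp":[0,-0.001,0.006],"rot":[0,0,0]},{"grip":0.056,"dp":[0,0,0.003],"rot":[0,0,0]},{"grip":0.056,"dp":[0,0,0],"rot":[0,0,0]}]'
python3 - <<'E'
from sw2 import *
to([-1,-3,-11],NR,nest=True)
E
```

```text
time_s: 29.3
position: [518.8, -10.1, 55.3]
ee_rot: [2.614, 0.002, 1.763]
contact_force: [0.1, 0.1, 0.5]
grip_width: 0.652
t 29.30 pos [518.8 -10.1  55.3] rpy [2.614e+00 2.000e-03 1.763e+00] F [0.1 0.1 0.5] g 55.7 q [-0.41  0.3   2.12  0.83  0.39 -1.32]
 in nest: pos [-0.5 -4.1 -7.4] x [-0.001  1.    -0.002] z [ 0.004 -0.002 -1.   ]
 rotvec [0.0039 0.0016 0.0005] shift in current axes mm [ 1.1 -0.5  3.6] after rot mm [ 1.1 -0.5  3.6] world [ 1.1  1.4 -3.3]
```

Lower 3 mm, then close on the rail.

```bash

python3 -m jog '[{"grip":0.056,"dp":[0.001,0,0.003],"rot":[0.003,0.001,0]},{"grip":0.03,"dp":[0,0,0],"rot":[0,0,0]},{"grip":0.03,"dp":[0,0,0],"rot":[0,0,0]},{"grip":0.03,"dp":[0,0,0],"rot":[0,0,0]},{"grip":0.03,"dp":[0,0,0],"rot":[0,0,0]},{"grip":0.03,"dp":[0,0,0],"rot":[0,0,0]},{"grip":0.03,"dp":[0,0,0],"rot":[0,0,0]}]'
python3 - <<'E'
from sw2 import *
to([-1,-3,-11],NR,nest=True)
print(NEST[:3,:3].T@st()[1]['contact_force'])
E
```

```text
time_s: 29.88
position: [519.9, -8.6, 53.0]
ee_rot: [2.617, 0.001, 1.764]
contact_force: [0.2, -1.6, -1.0]
grip_width: 0.403
t 29.88 pos [519.9  -8.6  53. ] rpy [2.617e+00 1.000e-03 1.764e+00] F [ 0.2 -1.6 -1. ] g 34.4 q [-0.4   0.31  2.11  0.82  0.39 -1.31]
 in nest: pos [ -0.5  -2.8 -10.1] x [-0.001  1.    -0.   ] z [ 0.001 -0.    -1.   ]
 rotvec [0.0007 0.0002 0.0012] shift in current axes mm [-0.2 -0.5  0.9] after rot mm [-0.2 -0.5  0.9] world [ 0.  -0.2 -1. ]
[-0.62778057 -1.61993654 -0.78943805]
```

```bash

python3 -m jog '[{"grip":0.03,"dp":[0.001,0.002,-0.008],"rot":[0,0,0]},{"grip":0.03,"dp":[0,0,-0.012],"rot":[0,0,0]},{"grip":0.03,"dp":[0,0,-0.015],"rot":[0,0,0]},{"grip":0.03,"dp":[0,0,-0.015],"rot":[0,0,0]},{"grip":0.03,"dp":[0,0,-0.02],"rot":[0,0,0]}]'
python3 - <<'E'
from sw2 import *
to([-20,-3,130],NR,nest=True)
E
```

```text
time_s: 30.3
position: [484.7, -13.2, 113.1]
ee_rot: [2.624, -0.004, 1.765]
contact_force: [0.0, -0.3, -0.3]
grip_width: 0.402
t 30.30 pos [484.7 -13.2 113.1] rpy [ 2.624 -0.004  1.765] F [ 0.  -0.3 -0.3] g 34.3 q [-0.45  0.11  2.14  0.61  0.55 -1.12]
 in nest: pos [-1.1 -0.6 59.6] x [0.    1.    0.004] z [-0.006  0.004 -1.   ]
 rotvec [-0.0063 -0.0039 -0.0003] shift in current axes mm [ -2.1 -19.4 -70.3] after rot mm [ -2.4 -18.9 -70.4] world [-50.2 -12.2  51.5]
```

```bash

python3 -m jog '[{"grip":0.03,"dp":[0,-0.003,-0.025],"rot":[-0.002,-0.001,0]},{"grip":0.03,"dp":[0,-0.003,-0.025],"rot":[-0.002,-0.001,0]},{"grip":0.03,"dp":[0,-0.003,-0.025],"rot":[-0.002,-0.001,0]},{"grip":0.03,"dp":[0,-0.003,-0.025],"rot":[0,0,0]},{"grip":0.03,"dp":[0,0,0],"rot":[0,0,0]}]'
python3 - <<'E'
from sw2 import *
to([467,-303,170],down(-.027),n=20)
E
```

```text
time_s: 30.72
position: [422.0, -25.1, 199.1]
ee_rot: [2.618, 0.002, 1.764]
contact_force: [0.7, -1.2, -1.9]
grip_width: 0.401
t 30.72 pos [422.  -25.1 199.1] rpy [2.618e+00 2.000e-03 1.764e+00] F [ 0.7 -1.2 -1.9] g 34.2 q [-0.59 -0.2   2.17  0.49  0.85 -1.05]
 in nest: pos [-13.4  -0.3 166.1] x [-0.001  1.    -0.002] z [-0.    -0.002 -1.   ]
 rotvec [ 0.3761 -0.4657  1.7454] shift in current axes mm [-281.3  -22.7   21.2] after rot mm [ 52.5 276.6  29.1] world [  45.  -277.9  -29.1]
 interpolated rows (lin pos, slerp), mm/rad per row:
   [-0.0141, -0.0011, 0.0011] [0.0188, -0.0233, 0.0873]
   [-0.0141, 0.0001, 0.0014] [0.0188, -0.0233, 0.0873]
   [-0.014, 0.0014, 0.0017] [0.0188, -0.0233, 0.0873]
   [-0.0138, 0.0026, 0.002] [0.0188, -0.0233, 0.0873]
   [-0.0134, 0.0038, 0.0023] [0.0188, -0.0233, 0.0873]
   [-0.013, 0.005, 0.0025] [0.0188, -0.0233, 0.0873]
   [-0.0124, 0.0062, 0.0027] [0.0188, -0.0233, 0.0873]
   [-0.0118, 0.0073, 0.0028] [0.0188, -0.0233, 0.0873]
   [-0.011, 0.0084, 0.0029] [0.0188, -0.0233, 0.0873]
   [-0.0102, 0.0093, 0.003] [0.0188, -0.0233, 0.0873]
   [-0.0093, 0.0102, 0.0031] [0.0188, -0.0233, 0.0873]
   [-0.0083, 0.0111, 0.0031] [0.0188, -0.0233, 0.0873]
   [-0.0072, 0.0118, 0.003] [0.0188, -0.0233, 0.0873]
   [-0.0061, 0.0124, 0.003] [0.0188, -0.0233, 0.0873]
   [-0.0049, 0.013, 0.0028] [0.0188, -0.0233, 0.0873]
   [-0.0037, 0.0134, 0.0027] [0.0188, -0.0233, 0.0873]
   [-0.0024, 0.0137, 0.0025] [0.0188, -0.0233, 0.0873]
   [-0.0012, 0.0139, 0.0023] [0.0188, -0.0233, 0.0873]
   [0.0001, 0.014, 0.002] [0.0188, -0.0233, 0.0873]
   [0.0014, 0.014, 0.0018] [0.0188, -0.0233, 0.0873]
```

```bash

python3 -m jog '[{"grip":0.03,"dp":[-0.014,-0.001,0],"rot":[0.019,-0.023,0.087]},{"grip":0.03,"dp":[-0.014,0,0],"rot":[0.019,-0.023,0.087]},{"grip":0.03,"dp":[-0.014,0.001,0.001],"rot":[0.019,-0.023,0.087]},{"grip":0.03,"dp":[-0.014,0.003,0.001],"rot":[0.019,-0.023,0.087]},{"grip":0.03,"dp":[-0.0135,0.004,0.001],"rot":[0.019,-0.023,0.087]},{"grip":0.03,"dp":[-0.013,0.005,0.001],"rot":[0.019,-0.023,0.087]},{"grip":0.03,"dp":[-0.0125,0.006,0.001],"rot":[0.019,-0.023,0.087]},{"grip":0.03,"dp":[-0.012,0.007,0.001],"rot":[0.019,-0.023,0.087]},{"grip":0.03,"dp":[-0.011,0.008,0.001],"rot":[0.019,-0.023,0.087]},{"grip":0.03,"dp":[-0.01,0.009,0.001],"rot":[0.019,-0.023,0.087]}]'
python3 - <<'E'
from sw2 import *
to([467,-303,150],down(-.027),n=11)
E
```

```text
time_s: 31.55
position: [436.3, -166.8, 190.7]
ee_rot: [2.898, -0.127, 0.832]
contact_force: [-0.4, 0.0, -1.5]
grip_width: 0.404
t 31.55 pos [ 436.3 -166.8  190.7] rpy [ 2.898 -0.127  0.832] F [-0.4  0.  -1.5] g 34.5 q [-0.69  0.04  1.9   0.13  0.95  0.  ]
 in nest: pos [ -28.9 -142.2  165.3] x [ 0.752  0.592 -0.288] z [-0.272 -0.12  -0.955]
 rotvec [ 0.1735 -0.2224  0.8383] shift in current axes mm [-84.5 103.7  56.9] after rot mm [ 34.3 135.3  40.7] world [  30.7 -136.2  -40.7]
 interpolated rows (lin pos, slerp), mm/rad per row:
   [-0.0077, 0.0094, 0.0052] [0.0158, -0.0202, 0.0762]
   [-0.0068, 0.0101, 0.0052] [0.0158, -0.0202, 0.0762]
   [-0.0059, 0.0106, 0.0051] [0.0158, -0.0202, 0.0762]
   [-0.005, 0.0111, 0.0051] [0.0158, -0.0202, 0.0762]
   [-0.004, 0.0116, 0.005] [0.0158, -0.0202, 0.0762]
   [-0.0031, 0.0119, 0.0049] [0.0158, -0.0202, 0.0762]
   [-0.002, 0.0122, 0.0047] [0.0158, -0.0202, 0.0762]
   [-0.001, 0.0124, 0.0046] [0.0158, -0.0202, 0.0762]
   [0.0, 0.0125, 0.0044] [0.0158, -0.0202, 0.0762]
   [0.0011, 0.0125, 0.0042] [0.0158, -0.0202, 0.0762]
   [0.0021, 0.0124, 0.004] [0.0158, -0.0202, 0.0762]
```

```bash

python3 -m jog '[{"grip":0.03,"dp":[-0.008,0.009,0.004],"rot":[0.016,-0.02,0.076]},{"grip":0.03,"dp":[-0.007,0.01,0.004],"rot":[0.016,-0.02,0.076]},{"grip":0.03,"dp":[-0.006,0.0105,0.004],"rot":[0.016,-0.02,0.076]},{"grip":0.03,"dp":[-0.005,0.011,0.004],"rot":[0.016,-0.02,0.076]},{"grip":0.03,"dp":[-0.004,0.0115,0.004],"rot":[0.016,-0.02,0.076]},{"grip":0.03,"dp":[-0.003,0.012,0.004],"rot":[0.016,-0.02,0.076]},{"grip":0.03,"dp":[-0.002,0.012,0.004],"rot":[0.016,-0.02,0.076]},{"grip":0.03,"dp":[-0.001,0.0125,0.004],"rot":[0.016,-0.02,0.076]},{"grip":0.03,"dp":[0,0.0125,0.003],"rot":[0.016,-0.02,0.076]},{"grip":0.03,"dp":[0.001,0.0125,0.003],"rot":[0.016,-0.02,0.076]},{"grip":0.03,"dp":[0.002,0.0125,0.003],"rot":[0.016,-0.02,0.076]},{"grip":0.03,"dp":[0,0,0],"rot":[0,0,0]}]'
python3 - <<'E'
from sw2 import *
to([467,-303,60],down(-.027),n=6)
E
```

```text
time_s: 32.55
position: [466.8, -306.9, 143.1]
ee_rot: [-3.119, 0.019, -0.066]
contact_force: [0.2, -0.3, -1.3]
grip_width: 0.403
t 32.55 pos [ 466.8 -306.9  143.1] rpy [-3.119  0.019 -0.066] F [ 0.2 -0.3 -1.3] g 34.4 q [-0.79  0.46  1.46  0.    1.25  0.84]
 in nest: pos [ -50.  -285.5  122.5] x [ 0.827 -0.256 -0.5  ] z [-0.511  0.027 -0.859]
 rotvec [-0.0234  0.0188 -0.0397] shift in current axes mm [ 1.6 -2.  83.1] after rot mm [ 0.1 -3.9 83.1] world [  0.2   3.9 -83.1]
 interpolated rows (lin pos, slerp), mm/rad per row:
   [0.0003, -0.0003, 0.0139] [-0.0039, 0.0031, -0.0066]
   [0.0002, -0.0004, 0.0139] [-0.0039, 0.0031, -0.0066]
   [0.0002, -0.0004, 0.0139] [-0.0039, 0.0031, -0.0066]
   [0.0001, -0.0005, 0.0139] [-0.0039, 0.0031, -0.0066]
   [0.0001, -0.0005, 0.0139] [-0.0039, 0.0031, -0.0066]
   [0.0001, -0.0006, 0.0139] [-0.0039, 0.0031, -0.0066]
```

```bash

python3 -m jog '[{"grip":0.03,"dp":[0,-0.001,0.013],"rot":[-0.004,0.003,-0.007]},{"grip":0.03,"dp":[0,-0.001,0.013],"rot":[-0.004,0.003,-0.007]},{"grip":0.03,"dp":[0,-0.001,0.013],"rot":[-0.004,0.003,-0.007]},{"grip":0.03,"dp":[0,-0.001,0.013],"rot":[-0.004,0.003,-0.007]},{"grip":0.03,"dp":[0,0,0.013],"rot":[-0.004,0.003,-0.007]},{"grip":0.03,"dp":[0,0,0.01],"rot":[-0.004,0.003,-0.005]},{"grip":0.03,"dp":[0,0,0],"rot":[0,0,0]},{"grip":0.03,"dp":[0,0,0],"rot":[0,0,0]}]'
python3 - <<'E'
from sw2 import *
to([467,-303,0],down(-.027),n=4)
s=bot.capture('side'); t=bot.capture('top')
crop('side','pics/s_t1.png',235,110,335,210,6,s); crop('top','pics/t_t1.png',290,140,400,240,6,t)
E
```

```text
time_s: 33.22
position: [467.4, -296.6, 57.6]
ee_rot: [-3.137, 0.001, -0.011]
contact_force: [0.0, 0.6, -1.0]
grip_width: 0.398
t 33.22 pos [ 467.4 -296.6   57.6] rpy [-3.137e+00  1.000e-03 -1.100e-02] F [ 0.   0.6 -1. ] g 34.0 q [-0.78  0.54  1.59  0.    1.02  0.8 ]
 in nest: pos [ -90.6 -275.5   47.2] x [ 0.848 -0.202 -0.49 ] z [-0.5    0.004 -0.866]
 rotvec [-0.0042  0.0007  0.0163] shift in current axes mm [-0.3  6.6 57.6] after rot mm [-0.2  6.4 57.6] world [ -0.4  -6.4 -57.6]
 interpolated rows (lin pos, slerp), mm/rad per row:
   [-0.0001, 0.0017, 0.0144] [-0.001, 0.0002, 0.0041]
   [-0.0001, 0.0016, 0.0144] [-0.001, 0.0002, 0.0041]
   [-0.0001, 0.0016, 0.0144] [-0.001, 0.0002, 0.0041]
   [-0.0001, 0.0016, 0.0144] [-0.001, 0.0002, 0.0041]
```

View pics/s_t1.png

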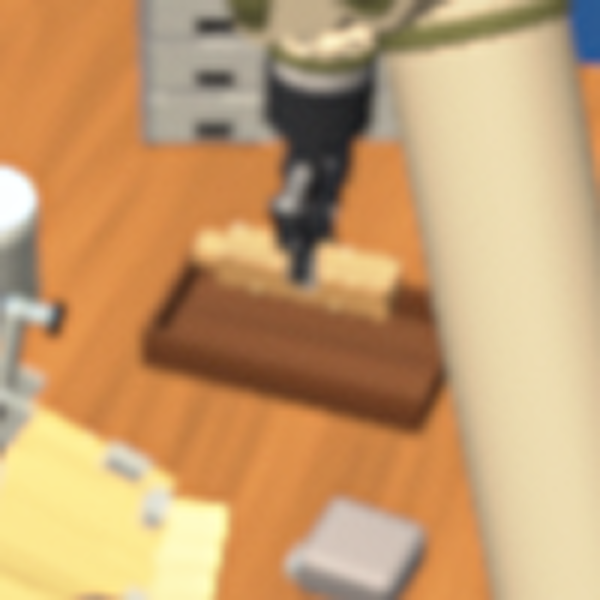

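View pics/t_t1.png

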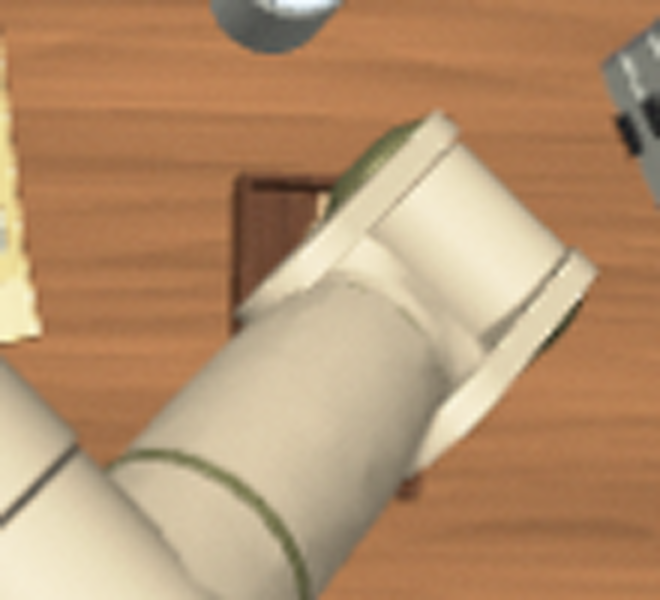

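```bash

python3 -m jog '[{"grip":0.03,"dp":[0,0.002,0.01],"rot":[-0.001,0,0.004]},{"grip":0.03,"dp":[0,0.002,0.012],"rot":[-0.001,0,0.004]},{"grip":0.03,"dp":[0,0.002,0.012],"rot":[-0.001,0,0.004]},{"grip":0.03,"dp":[0,0,0.01],"rot":[0,0,0]},{"grip":0.03,"dp":[0,0,0],"rot":[0,0,0]},{"grip":0.03,"dp":[0,0,0],"rot":[0,0,0]}]'
python3 - <<'E'
from sw2 import *
to([467,-303,-4.6],down(-.027),n=4)
s=bot.capture('side')
crop('side','pics/s_t2.png',235,110,335,210,6,s)
E
```

```text
time_s: 33.82
position: [469.1, -304.8, 13.2]
ee_rot: [3.138, -0.005, -0.024]
contact_force: [0.4, 0.1, -1.2]
grip_width: 0.399
t 33.82 pos [ 469.1 -304.8   13.2] rpy [ 3.138 -0.005 -0.024] F [ 0.4  0.1 -1.2] g 34.0 q [-0.79  0.61  1.61  0.    0.92  0.81]
 in nest: pos [-112.6 -283.9    8.7] x [ 0.848 -0.214 -0.484] z [-0.497 -0.005 -0.868]
 rotvec [ 0.0039 -0.0048  0.0034] shift in current axes mm [-2.2 -1.9 17.8] after rot mm [-2.2 -1.8 17.8] world [ -2.1   1.8 -17.8]
 interpolated rows (lin pos, slerp), mm/rad per row:
   [-0.0006, -0.0005, 0.0045] [0.001, -0.0012, 0.0009]
   [-0.0006, -0.0005, 0.0045] [0.001, -0.0012, 0.0009]
   [-0.0006, -0.0005, 0.0045] [0.001, -0.0012, 0.0009]
   [-0.0005, -0.0004, 0.0045] [0.001, -0.0012, 0.0009]
```

View pics/s_t2.png

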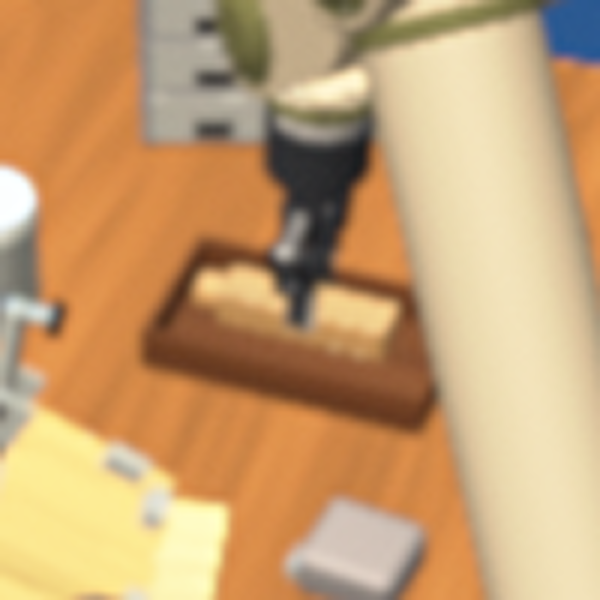

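Inside the tray walls; lower to contact.

```bash

python3 -m jog '[{"grip":0.03,"dp":[-0.001,-0.001,0.005],"rot":[0.001,-0.002,0.001]},{"grip":0.03,"dp":[-0.001,-0.001,0.004],"rot":[0.001,-0.002,0.001]},{"grip":0.03,"dp":[0,0,0.003],"rot":[0.001,-0.001,0.001]},{"grip":0.03,"dp":[0,0,0],"rot":[0,0,0]}]'
python3 -c "
from sw2 import *
to([467,-303,-4.6],down(-.027))"
python3 -m jog '[{"grip":0.03,"dp":[0,0,0.002],"rot":[0,0,0]},{"grip":0.03,"dp":[0,0,0.001],"rot":[0,0,0]}]'
python3 -c "
from sw2 import *
to([467,-303,-4.6],down(-.027))"
```

```text
time_s: 34.2
position: [467.7, -303.0, 1.6]
ee_rot: [3.139, -0.001, -0.026]
contact_force: [-0.1, 0.1, -0.6]
grip_width: 0.403
t 34.20 pos [ 467.7 -303.     1.6] rpy [ 3.139e+00 -1.000e-03 -2.600e-02] F [-0.1  0.1 -0.6] g 34.4 q [-0.78  0.62  1.61 -0.    0.9   0.81]
 in nest: pos [-119.3 -281.8   -0.8] x [ 0.846 -0.217 -0.487] z [-0.499 -0.003 -0.866]
 rotvec [ 0.0024 -0.0013  0.0005] shift in current axes mm [-0.7  0.1  6.2] after rot mm [-0.7  0.1  6.2] world [-0.7 -0.  -6.2]
time_s: 34.37
position: [467.9, -303.1, -1.3]
ee_rot: [3.139, -0.002, -0.026]
contact_force: [-0.1, 0.0, -1.5]
grip_width: 0.401
t 34.37 pos [ 467.9 -303.1   -1.3] rpy [ 3.139e+00 -2.000e-03 -2.600e-02] F [-0.1  0.  -1.5] g 34.2 q [-0.78  0.63  1.62 -0.    0.9   0.81]
 in nest: pos [-120.7 -281.9   -3.4] x [ 0.846 -0.217 -0.487] z [-0.499 -0.003 -0.867]
 rotvec [ 0.0028 -0.0017  0.0006] shift in current axes mm [-0.9 -0.1  3.3] after rot mm [-0.9 -0.   3.3] world [-0.9  0.1 -3.3]
```

```bash

python3 -m jog '[{"grip":0.03,"dp":[0,0,0.0015],"rot":[0.001,-0.001,0]}]'
python3 -m jog '[{"grip":0.03,"dp":[0,0,0.0015],"rot":[0.001,0,0]}]'
python3 -m jog '[{"grip":0.03,"dp":[0,0,0.0015],"rot":[0,0,0]}]'
python3 -m jog '[{"grip":0.03,"dp":[0,0,0.0015],"rot":[0,0,0]}]'
```

```text
time_s: 34.45
position: [467.9, -303.1, -2.8]
ee_rot: [3.14, -0.001, -0.026]
contact_force: [-0.6, 0.5, -1.3]
grip_width: 0.401
time_s: 34.53
position: [468.0, -303.2, -4.0]
ee_rot: [3.141, -0.001, -0.026]
contact_force: [-7.7, 6.9, 26.3]
grip_width: 0.403
time_s: 34.62
position: [468.0, -303.2, -4.0]
ee_rot: [3.141, -0.001, -0.026]
contact_force: [-10.7, 8.6, 31.2]
grip_width: 0.401
time_s: 34.7
position: [468.0, -303.2, -4.0]
ee_rot: [3.141, -0.0, -0.026]
contact_force: [-6.2, 5.1, 16.9]
grip_width: 0.4
```

Floor contact is at −4.0 on the readout, as predicted. I'll open a little and retract.

```bash

python3 -m jog '[{"grip":0.052,"dp":[0,0,0],"rot":[0,0,0]},{"grip":0.052,"dp":[0,0,0],"rot":[0,0,0]},{"grip":0.052,"dp":[0,0,0],"rot":[0,0,0]},{"grip":0.052,"dp":[0,0,0],"rot":[0,0,0]},{"grip":0.052,"dp":[0,0,-0.01],"rot":[0,0,0]},{"grip":0.052,"dp":[0,0,-0.02],"rot":[0,0,0]},{"grip":0.052,"dp":[0,0,-0.03],"rot":[0,0,0]},{"grip":0.052,"dp":[0,0,-0.03],"rot":[0,0,0]},{"grip":0.052,"dp":[0,0,-0.03],"rot":[0,0,0]},{"grip":0.052,"dp":[0,0,-0.03],"rot":[0,0,0]},{"grip":0.052,"dp":[0,0,-0.03],"rot":[0,0,0]},{"grip":0.052,"dp":[0,0,0],"rot":[0,0,0]}]'
python3 -m jog '[{"grip":0.052,"dp":[-0.02,0,-0.01],"rot":[0,0,0]},{"grip":0.052,"dp":[-0.03,0,-0.01],"rot":[0,0,0]},{"grip":0.052,"dp":[-0.03,0,0],"rot":[0,0,0]},{"grip":0.052,"dp":[-0.03,0,0],"rot":[0,0,0]},{"grip":0.052,"dp":[0,0,0],"rot":[0,0,0]},{"grip":0.052,"dp":[0,0,0],"rot":[0,0,0]}]'
python3 - <<'E'
from sw2 import *
rep(*st())
s=bot.capture('side'); t=bot.capture('top')
cv2.imwrite('pics/end_s.png',cv2.resize(s[:,:,::-1],(800,600))); cv2.imwrite('pics/end_t.png',cv2.resize(t[:,:,::-1],(800,600)))
E
```

```text
time_s: 35.7
position: [467.3, -302.5, 188.0]
ee_rot: [3.142, 0.0, -0.026]
contact_force: [0.5, -0.5, 1.1]
grip_width: 0.611
time_s: 36.2
position: [353.5, -298.9, 212.5]
ee_rot: [3.136, -0.004, -0.024]
contact_force: [0.4, 0.6, -0.2]
grip_width: 0.612
t 36.20 pos [ 353.5 -298.9  212.5] rpy [ 3.136 -0.004 -0.024] F [ 0.4  0.6 -0.2] g 52.2 q [-0.96  0.17  1.67  0.    1.3   0.64]
 in nest: pos [-110.3 -256.   237.4] x [ 0.848 -0.215 -0.485] z [-0.497 -0.006 -0.868]
```

View pics/end_s.png

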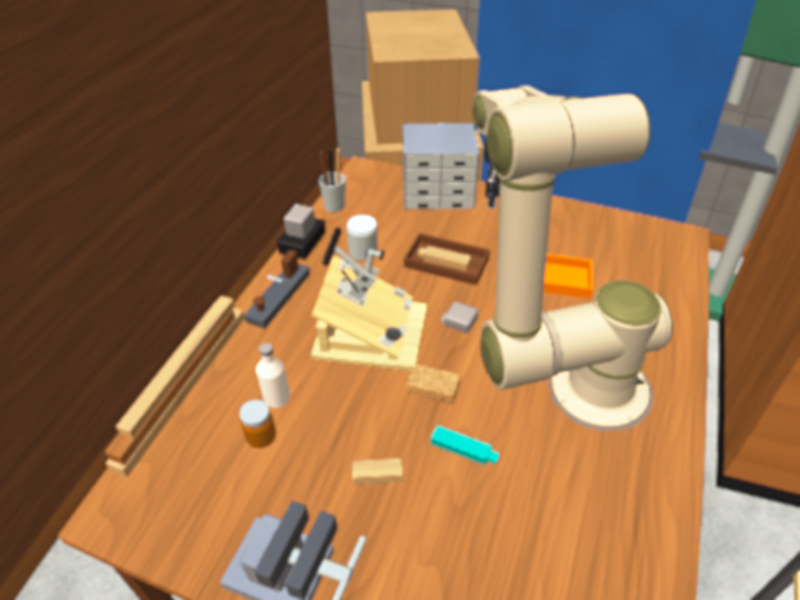

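View pics/end_t.png

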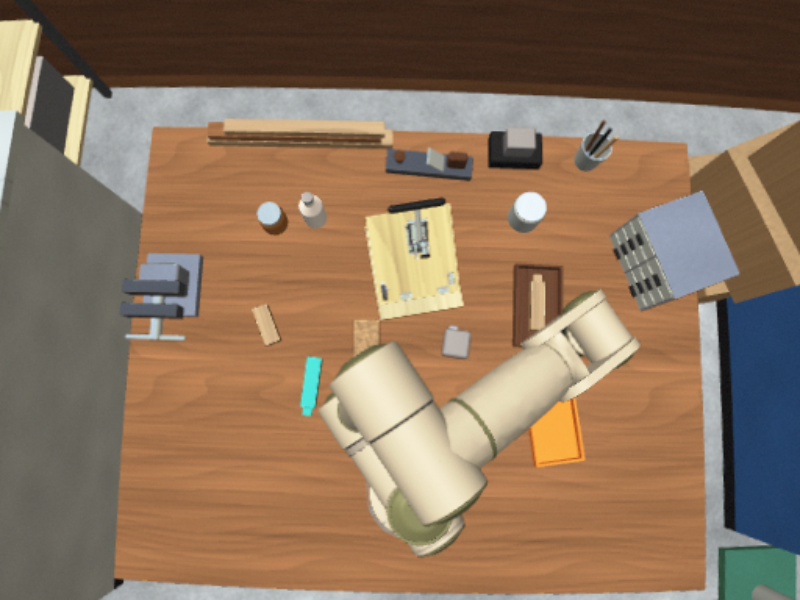

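The final pictures show the rail flat in the wooden tray, at (445,257) in the side view and (538,300) in the top view. The clamp is open with its bar at (417,206), the same pixel as at the start. Everything else on the bench is where it was, and the gripper is clear. Handing in.

```bash
python3 -c "
from rig import bot
print(bot.hand_in(), bot.state()['time_s'])"
```

```text
the job is handed in; nothing more can be done
the job is handed in; nothing more can be done
```

The job is done and handed in at about 36 s of the 72 s allowed; no verdict was reported.

**What I did**
- I laid the rail flat in the nest with its tenon towards the gauge. I nudged it against the ledge and the end stop, where contact on both showed at about 18 N, and up to 43 N on an earlier, firmer nudge. Then I let go.
- I swung the clamp over centre to its stop and kept the hand off it for about 2 s. The bar's position in the picture matched the 1.60 rad stop.
- I swung the clamp back to its open stop and let go. The rail was still seated.
- I laid the rail flat in the wooden tray and released it. The final pictures show it flat inside the walls, the clamp open, the bystanders where they started, and the gripper clear.

**What went wrong or disagreed**
- **Height readout:** the fingertips stood about 10–15 mm higher than the reported tool point, more than the swing of the pads explains. My first grip closed above the rail, so I reopened, lowered using the pictures and the force, and gripped again.
- **Gauge contact:** on the way into the nest the arm drifted about 9 mm sideways. The held rail pressed on the gauge with about 13 N until I backed off. Nothing visibly moved.
- **Hard stops:** at the clamp's stops the wrist force peaked at about 60–70 N, below the 120 N limit.

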